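# Load the battery modules and set the expansion gap with a feeler blade

### The job

Load every battery module on the bench into the tray: tilt it so that its foot ledge goes under the hold-down rail, level it onto the tray floor, and close the modules up side by side against the fixed end. Then hang the thinner feeler blade between the last module and the sliding end plate, slide the plate up until the blade is just nipped, and draw the blade out against a light drag so that a gap of the blade's thickness (4 mm) stays as expansion room. Put the blade back upright in its slot in the stand, and leave the thicker blade and the other things on the bench where they are.

Things in the scene. Friction and masses are not known exactly. Their poses are not given: they have to be found in the camera images.
- module_1: black battery module, case 140 (x) x 52 (y) x 72 (z) mm, 0.7 to 1.0 kg; three to five are present, any order. Origin: centre of the case's underside. Foot ledge 20 mm long, 9 mm thick, full width, at the bottom beyond the +x face (tip at x = +90 mm). Grey carrying lug mid-top, 50 (x) x 12 (y) mm, from z = 72 to 104 mm: pinch it across the 12 mm. Flat terminals 6 mm high at x = +-52 mm
- module_2: battery module, identical to module_1; a seated module slides along the row at 4 to 10 N
- module_3: battery module, identical to module_1; a seated module slides along the row at 4 to 10 N
- module_4: battery module, identical to module_1; a seated module slides along the row at 4 to 10 N
- module_5: battery module, identical to module_1; a seated module slides along the row at 4 to 10 N
- tray: aluminium battery tray, fixed, 190 (x) x 390 (y) mm. Origin at its underside; x from front sill to hold-down rail, y along the row from the fixed end to the end plate, z up. Floor at z = 8 mm. Sill: inner face x = -74 mm, top z = 24 mm. Seated modules have origin x = 0 (4 mm play each way), z = 8 mm, axes as the tray's; first at y = -124 mm, then every 52 mm
- rail_edge (a point): mid-length of the lower free edge of the tray's overhanging hold-down rail, at tray x = 79, y = 30, z = 25 mm. Rail 5 mm thick along the whole tray, to the rear wall whose inner face is at x = 94 mm. A level module cannot pass down behind it: the ledge goes under it tilted (about 0.2 rad, front up), then the front is lowered behind the sill
- fixed_end (a point): middle of the top edge of the inner face of the steel block that closes the tray's row, at tray x = 0, y = -150, z = 80 mm
- end_plate (a joint): steel end plate of the tray (136 mm wide, 12 mm thick, top at tray z = 80 mm, level with the seated cases), slides along tray y; distance between the faces of fixed end and plate = 100 mm + this value (m, 0 to 0.195, grows as the tray opens). About 6 N of friction; stays where it is left
- plate_face (a point): centre of the top edge of the end plate's inner face (the face towards the modules); it moves with the plate
- plate_grip (a point): point on the end plate's upright grip fin, 12 mm below its top and midway through it: fin 60 (x) x 12 (y) x 82 (z) mm, parallel to the plate, 45 mm clear behind it, top at z = 100 mm in the tray frame; pinch it from above across its 12 mm to push or pull the plate
- blade_thin: feeler blade, the thinner: steel blade 30 (x) x 4 (y) mm, 60 mm long, pointing down from a black handle 50 (x) x 18 (y) x 50 (z) mm; 0.1 kg. Origin: centre of the handle's underside (the shoulder that rests on the stand, or on module and plate when the blade hangs between), z up; pinch the handle across its 18 mm
- blade_thin_tip (a point): centre of the thin blade's lower end, 60 mm below its origin
- blade_thick: the other feeler blade, the same but 8 mm thick and 0.16 kg; not needed
- stand: grey blade stand, fixed, 50 (x) x 110 (y) x 66 (z) mm, two upright slots 38 (x) x 11 (y) mm, 62 mm deep, at y = -32 and +32 mm, one blade in each (which is which varies). Origin: centre of the underside. A blade in its slot has its origin 66 mm above the stand's and its axes parallel to it (or half a turn round)
- spanner: open spanner 160 mm long lying on the bench, bystander; origin on the bench near its middle
- screwdriver: screwdriver 210 mm long lying behind the tray, bystander; origin near its middle
- meter: yellow hand multimeter 150 x 78 x 34 mm lying flat, bystander; origin: centre of the underside
- tape: roll of black tape, 96 mm across, 24 mm high, bystander; origin: centre of the underside
- spray: spray can 56 mm across, 170 mm tall, bystander; origin: centre of the underside
- jar: glass jar with lid 70 mm across, 80 mm tall, bystander; origin: centre of the underside
- brush: brush 190 mm long lying on the bench behind the modules, bystander; origin near its middle
There are look-alikes about, which are no part of the job. What is shaped like the module_1 but pink is not meant.

How it is judged:
On the way, in this order (a step that is already met when the one before it is completed fails the run):
1. all modules present sit level in the tray with their ledges under the hold-down rail (x of module_1 in the frame of tray between -0.007 and 0.007 m and z of module_1 in the frame of tray between 0.004 and 0.012 m and y of module_1 in the frame of tray between -0.127 and 0.12 m and angle between each of module_1, module_2, module_3, module_4, module_5's own z axis and vertical below 0.06 rad and angle between the x axis of each of module_1, module_2, module_3, module_4, module_5 and the x axis of tray, either way round below 0.06 rad and x of module_2 in the frame of tray between -0.007 and 0.007 m and z of module_2 in the frame of tray between 0.004 and 0.012 m and y of module_2 in the frame of tray between -0.127 and 0.12 m and x of module_3 in the frame of tray between -0.007 and 0.007 m and z of module_3 in the frame of tray between 0.004 and 0.012 m and y of module_3 in the frame of tray between -0.127 and 0.12 m and x of module_4 in the frame of tray between -0.007 and 0.007 m and z of module_4 in the frame of tray between 0.004 and 0.012 m and y of module_4 in the frame of tray between -0.127 and 0.12 m and x of module_5 in the frame of tray between -0.007 and 0.007 m and z of module_5 in the frame of tray between 0.004 and 0.012 m and y of module_5 in the frame of tray between -0.127 and 0.12 m), for 0.2 s.
2. the thin blade is down between the last module and the end plate, which is closed up on it (gap 2.5 to 5.2 mm, blade touching the plate) ((y of plate_face in the frame of module_1 between 0.0285 and 0.0312 m or y of plate_face in the frame of module_2 between 0.0285 and 0.0312 m or y of plate_face in the frame of module_3 between 0.0285 and 0.0312 m or y of plate_face in the frame of module_4 between 0.0285 and 0.0312 m or y of plate_face in the frame of module_5 between 0.0285 and 0.0312 m) and ((y of blade_thin_tip in the frame of module_1 between 0.0245 and 0.0325 m and x of blade_thin_tip in the frame of module_1 between -0.075 and 0.075 m and z of blade_thin_tip in the frame of module_1 between 0 and 0.04 m) or (y of blade_thin_tip in the frame of module_2 between 0.0245 and 0.0325 m and x of blade_thin_tip in the frame of module_2 between -0.075 and 0.075 m and z of blade_thin_tip in the frame of module_2 between 0 and 0.04 m) or (y of blade_thin_tip in the frame of module_3 between 0.0245 and 0.0325 m and x of blade_thin_tip in the frame of module_3 between -0.075 and 0.075 m and z of blade_thin_tip in the frame of module_3 between 0 and 0.04 m) or (y of blade_thin_tip in the frame of module_4 between 0.0245 and 0.0325 m and x of blade_thin_tip in the frame of module_4 between -0.075 and 0.075 m and z of blade_thin_tip in the frame of module_4 between 0 and 0.04 m) or (y of blade_thin_tip in the frame of module_5 between 0.0245 and 0.0325 m and x of blade_thin_tip in the frame of module_5 between -0.075 and 0.075 m and z of blade_thin_tip in the frame of module_5 between 0 and 0.04 m)) and contact force between blade_thin and tray above 0.3 N), for 0.2 s.
At the end, for the whole second after the job is handed in: modules level under the rail (7 mm of x = 0, 4 mm of the floor, 0.06 rad), each within 3 mm of touching its neighbour or the fixed end; gap from last module to end plate 2.5 to 5.2 mm; thin blade upright (0.12 rad), fully down in a slot of the stand; all at rest (all of step 1 and (y of module_1 in the frame of tray between -0.127 and -0.121 m or y of module_1 in the frame of module_2 between 0.05 and 0.055 m or y of module_1 in the frame of module_3 between 0.05 and 0.055 m or y of module_1 in the frame of module_4 between 0.05 and 0.055 m or y of module_1 in the frame of module_5 between 0.05 and 0.055 m) and (y of module_2 in the frame of tray between -0.127 and -0.121 m or y of module_2 in the frame of module_1 between 0.05 and 0.055 m or y of module_2 in the frame of module_3 between 0.05 and 0.055 m or y of module_2 in the frame of module_4 between 0.05 and 0.055 m or y of module_2 in the frame of module_5 between 0.05 and 0.055 m) and (y of module_3 in the frame of tray between -0.127 and -0.121 m or y of module_3 in the frame of module_1 between 0.05 and 0.055 m or y of module_3 in the frame of module_2 between 0.05 and 0.055 m or y of module_3 in the frame of module_4 between 0.05 and 0.055 m or y of module_3 in the frame of module_5 between 0.05 and 0.055 m) and (y of module_4 in the frame of tray between -0.127 and -0.121 m or y of module_4 in the frame of module_1 between 0.05 and 0.055 m or y of module_4 in the frame of module_2 between 0.05 and 0.055 m or y of module_4 in the frame of module_3 between 0.05 and 0.055 m or y of module_4 in the frame of module_5 between 0.05 and 0.055 m) and (y of module_5 in the frame of tray between -0.127 and -0.121 m or y of module_5 in the frame of module_1 between 0.05 and 0.055 m or y of module_5 in the frame of module_2 between 0.05 and 0.055 m or y of module_5 in the frame of module_3 between 0.05 and 0.055 m or y of module_5 in the frame of module_4 between 0.05 and 0.055 m) and (y of plate_face in the frame of module_1 between 0.0285 and 0.0312 m or y of plate_face in the frame of module_2 between 0.0285 and 0.0312 m or y of plate_face in the frame of module_3 between 0.0285 and 0.0312 m or y of plate_face in the frame of module_4 between 0.0285 and 0.0312 m or y of plate_face in the frame of module_5 between 0.0285 and 0.0312 m) and x of blade_thin in the frame of stand between -0.008 and 0.008 m and (y of blade_thin in the frame of stand between -0.038 and -0.026 m or y of blade_thin in the frame of stand between 0.026 and 0.038 m) and z of blade_thin in the frame of stand between 0.062 and 0.07 m and angle between blade_thin's own z axis and vertical below 0.12 rad and linear speed of each of module_1, module_2, module_3, module_4, module_5, blade_thin below 0.02 m/s).
It fails at once if the thicker blade is moved by more than 30 mm (distance of blade_thick from where it was at the start of the episode above 0.03 m).
It fails at once if another thing on the bench is moved by more than 40 mm (distance of any of spanner, screwdriver, meter, tape, spray, jar, brush from where it was at the start of the episode above 0.04 m).
Of module_1, module_2, module_3, module_4, module_5 only 3 to 5 are there at a start; the rules pass over those that are not, and their reading is None.
At some moment in a run one of module_1, module_2, module_3, module_4, module_5 may be knocked a few centimetres aside while the robot is not near it.
It also fails if it takes over 210 s, if anything falls off the work surface, if the arm or the gripper's body presses on something with over 40 N, if the wrist force passes 120 N, or if a joint passes its speed limit or range.

### The arm

A 6-joint arm with a two-finger parallel gripper is mounted at the origin on the work surface. World frame = base frame: x ahead of the robot, y to its left, z up, the work surface at z = 0. Lengths are in m, angles in rad, forces in N, time in s.
With the tool pointing down it reaches from about 0.35 to 0.775 m from the base axis. Payload 5.5 kg.
Tool frame: the origin (TCP) lies at the very end of the fingers, on their centre line; the grasp point (between the pads) lies 19 mm behind it; z points along the fingers, y is the line along which they close (so a half turn about z gives the same grasp; the last joint's range is limited). The gripper opens to 85 mm and grips with 20 to 120 N. Pads are 22 mm wide; open, the fingers measure 114 mm over their backs; the gripper's body (76 mm by 85 mm) begins 54 mm behind the grasp point. The pads swing forward as they close: fully open they stand 13 mm farther back than shut.
Start: joints at [-1.379, 0.313, 0.046, 1.304, 0, 1.431], TCP at [0.187, -0.544, 0.231] pointing down, gripper open.
Joint ranges: [-2.76, 2.76], [-0.86, 1.69], [-1.03, 1.26], [-2.2, 2.34], [-1.47, 1.5], [-3.14, 3.14]. Speed limits (rad/s): [2.57, 2.57, 3.14, 3.14, 3.14, 3.14].

### API

Orientations are given as a unit quaternion [w, x, y, z].
In Python, from workcell import get_state, read_camera, hand_in gives the robot as it stands.
- The arm moves only by the tool send_rows, never from a script. Its argument "increments" is a list of rows, each an object of numbers: "dx", "dy", "dz": the shift along the world's x, y, z in units of 25 mm (1.0 is 25 mm); "roll": the turn about the world's z in units of 8 degrees (1.0 is 8 degrees); "claw": the opening, from -1 (shut) to 1 (fully open). In form: [{"dx": .., "dy": .., "dz": .., "roll": .., "claw": ..}, ...]. A call has exactly 5 rows; each row is the pose to reach, as a shift and turn from the pose commanded when the call began; what a row does not reach only later rows make up. A row lasts 1/8 s, in which the tool goes at most 62.5 mm and 10.7 degrees, less where a joint would pass 70% of its speed; a pose out of reach is approached as far as the arm can. A call with a gripper value outside its range is refused whole. The fingers move at their own pace and stop on an object; "grip_force" is the grip in N (left out, the last holds). Time passes only in rows, so rows that repeat a pose let the fingers close, or fill a call up. It gives the time, the measured TCP pose, the force, the opening and the grip force at its end, in the units of the state.
- get_state(): the state, without advancing time (a new reading comes with each control period).
- read_camera(name): name is "scene" or "top" or "wrist"; returns a dict with "image" (384x512x3 uint8, blue, green, red), "fx", "fy", "cx", "cy" (pixels), "world_to_cam" (4x4, takes a point from world to camera coordinates). Camera axes: x right, y up, looking along -z (the intrinsics and any distortion apply to the point x, -y, -z); pixel columns grow to the right and rows downward; lengths in m; the calibration is good to about 2 mm. The wrist camera is an equidistant fisheye: a pixel r from the principal point sees the ray r / f radians off the axis. A picture is of the moment at which its call begins. There is no depth.
- hand_in(): hands the job in; it is judged then, once.
The state is a dict: "clock": time; "joint_pos": joint angles; "qvel": joint speeds; "tau": joint torques, N m; "tcp_pos": TCP position; "orientation": TCP orientation; "wrist_force": force on the tool from outside, world axes, zero at the start; "ft_torque": the same for the moment, N m; "finger_gap": finger opening in m; "grip_force": force on a finger pad.
Only numpy, scipy, OpenCV 4.12 (cv2) and the standard library are available. Lean on these libraries where they do the work, as an engineer would, in place of code of your own. Each camera call takes 0.05 s, during which the arm holds its last target. There are 200 camera calls.

## Working session

There is one attempt and no reset: what is moved stays moved. The work goes in short steps, Python scripts to look and compute and a tool call to move; the robot and the scene stay as the last step left them, time stands still between calls to the robot, and variables do not carry over. Pictures are saved under pics/ and viewed, at most 14 in all, crops included, and the job is handed in when it is done.

Besides the shell and the picture viewer there is one more tool, called after "Emit:" as a command line: name --argument value ..., lists and objects as JSON in quotes. send_rows: Moves the arm, as the interface text tells. Its arguments: {"type":"object","properties":{"increments":{"type":"array","items":{"type":"object","properties":{"dx":{"type":"number"},"dy":{"type":"number"},"dz":{"type":"number"},"roll":{"type":"number"},"claw":{"type":"number"}}}},"grip_force":{"type":"number"}},"required":["increments"]}

```bash
ls; mkdir -p pics; python3 - <<'E'
from workcell import get_state, read_camera
import cv2, pickle
s=get_state(); print(s)
d={}
for n in("scene","top","wrist"):
    c=read_camera(n); d[n]=c; print(n,c['fx'],c['fy'],c['cx'],c['cy'],{k:v for k,v in c.items() if k not in('image','fx','fy','cx','cy')})
pickle.dump(d,open('cam0.pkl','wb'))
cv2.imwrite('pics/top0.png',cv2.resize(d['top']['image'],(800,600)))
cv2.imwrite('pics/scene0.png',cv2.resize(d['scene']['image'],(800,600)))
E
```

```text
pics
{'clock': 0.0, 'joint_pos': array([-1.37861612e+00,  3.13976466e-01,  4.49529542e-02,  1.30361907e+00,
       -8.96635203e-06,  1.43118698e+00]), 'qvel': array([-0.00126544, -0.00013449, -0.00102288, -0.00170069, -0.00061201,
        0.00110969]), 'tau': array([ 9.03631480e-04, -4.80626893e+01,  2.98533601e+01,  1.92861131e-02,
       -3.15232614e-05,  2.55596836e-05]), 'tcp_pos': array([ 0.18717846, -0.54311804,  0.23041187]), 'orientation': array([-9.22692659e-04,  9.86270571e-01,  1.65134821e-01, -2.87436842e-05]), 'wrist_force': array([ 0.63061792, -0.3781211 , -0.4507811 ]), 'ft_torque': array([ 0.0011411 ,  0.03186739, -0.01475401]), 'grip_force': 0.0, 'finger_gap': 0.08524951300156362}
scene 362.2139427991296 362.2139427991296 260.09453789224835 193.47981476268984 {'world_to_cam': array([[ 5.36124711e-01,  8.44137922e-01, -1.20935660e-03,
        -3.25962550e-01],
       [-7.32451297e-01,  4.65902075e-01,  4.96437663e-01,
         2.99074347e-01],
       [ 4.19625299e-01, -2.65266704e-01,  8.68071532e-01,
        -1.31720845e+00],
       [ 0.00000000e+00,  0.00000000e+00,  0.00000000e+00,
         1.00000000e+00]])}
top 347.8939512069576 347.8939512069576 258.6939125028817 192.95366193142573 {'world_to_cam': array([[-0.02784465, -0.99903034,  0.03410367,  0.06416542],
       [ 0.98407132, -0.02140322,  0.17648096, -0.50172194],
       [-0.17557991,  0.03847449,  0.98371307, -0.92060864],
       [ 0.        ,  0.        ,  0.        ,  1.        ]])}
wrist 297.3186396354542 297.3186396354542 255.60047894240878 193.2657463017273 {'world_to_cam': array([[ 3.23965438e-01, -9.46068462e-01, -9.27331713e-04,
        -5.74174192e-01],
       [ 8.99843501e-01,  3.08438817e-01, -3.08459350e-01,
         4.06933803e-02],
       [ 2.92109688e-01,  9.90957148e-02,  9.51237073e-01,
        -3.80601590e-01],
       [ 0.00000000e+00,  0.00000000e+00,  0.00000000e+00,
         1.00000000e+00]])}
```

View pics/top0.png

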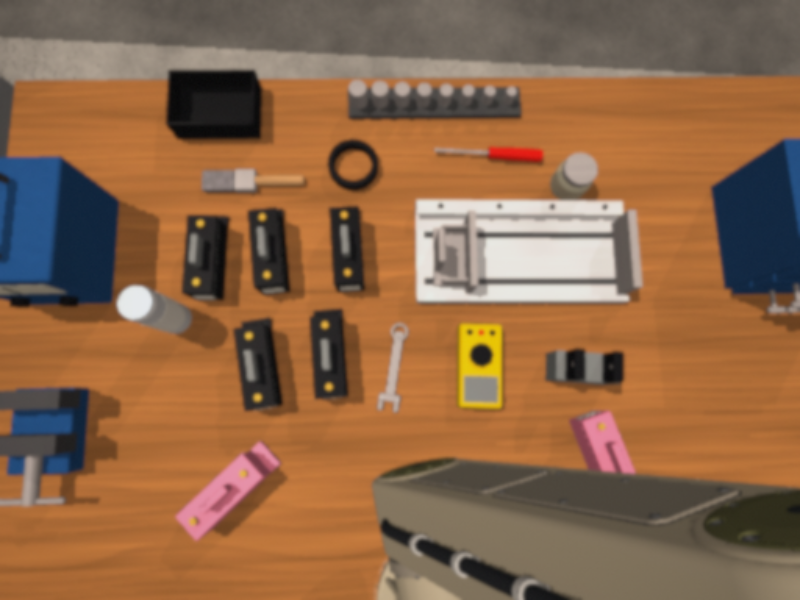

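View pics/scene0.png

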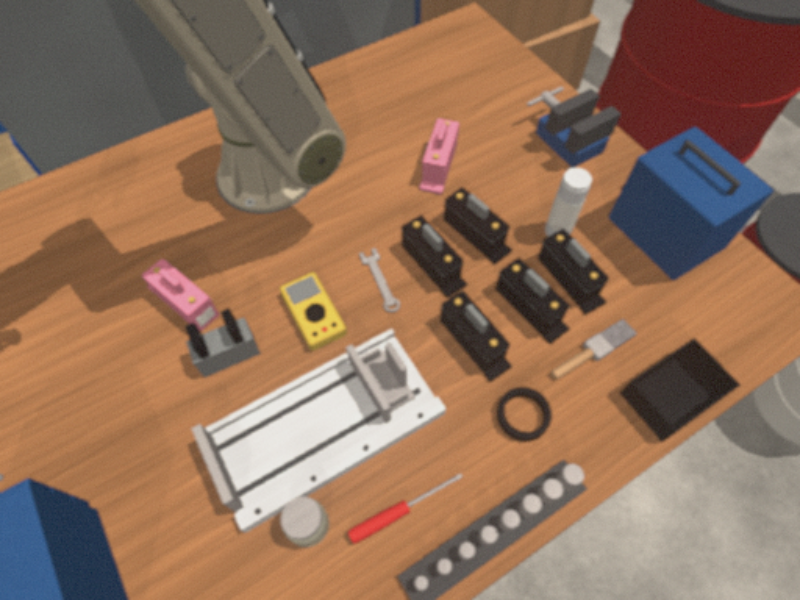

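```bash
cat > h.py <<'E'
import numpy as np, cv2, pickle
from workcell import get_state, read_camera
def K(c): return np.array([[c['fx'],0,c['cx']],[0,c['fy'],c['cy']],[0,0,1.]])
def ray(c,uv,wrist=False):
    R=c['world_to_cam'][:3,:3]; t=c['world_to_cam'][:3,3]
    d=np.array([(uv[0]-c['cx'])/c['fx'],(uv[1]-c['cy'])/c['fy']])
    if wrist:
        r=np.hypot(*d); v=np.r_[d*(np.sin(r)/max(r,1e-9)),np.cos(r)]
    else: v=np.r_[d,1]
    v=R.T@(v*[1,-1,-1]); return -R.T@t, v/np.linalg.norm(v)
def onz(c,uv,z,wrist=False):
    o,v=ray(c,uv,wrist); return o+v*(z-o[2])/v[2]
def proj(c,p,wrist=False):
    q=(c['world_to_cam']@np.r_[p,1])[:3]*[1,-1,-1]
    if wrist:
        a=np.hypot(q[0],q[1]); th=np.arctan2(a,q[2]); d=q[:2]/a*th
    else: d=q[:2]/q[2]
    return np.array([d[0]*c['fx']+c['cx'],d[1]*c['fy']+c['cy']])
def tri(r1,r2):
    (o1,v1),(o2,v2)=r1,r2
    s,t=np.linalg.lstsq(np.c_[v1,-v2],o2-o1,rcond=None)[0]
    a,b=o1+s*v1,o2+t*v2; return (a+b)/2,np.linalg.norm(a-b)
def modules(c):
    im=c['image']; hsv=cv2.cvtColor(im,cv2.COLOR_BGR2HSV)
    blk=(hsv[...,2]<60).astype(np.uint8)
    big=cv2.morphologyEx(blk,cv2.MORPH_CLOSE,np.ones((13,13)))
    n,l,st,ce=cv2.connectedComponentsWithStats(blk)
    return hsv,n,l,st,ce
E
python3 - <<'E'
from h import *
d=pickle.load(open('cam0.pkl','rb'))
for n in('top','scene'):
    c=d[n]; im=c['image']; hsv=cv2.cvtColor(im,cv2.COLOR_BGR2HSV).astype(int)
    gold=((hsv[...,0]>15)&(hsv[...,0]<32)&(hsv[...,1]>110)&(hsv[...,2]>110)).astype(np.uint8)
    k,l,st,ce=cv2.connectedComponentsWithStats(gold)
    print(n)
    for i in range(1,k):
        if 4<st[i,4]<80: print('gold',st[i,4],ce[i].round(1),onz(c,ce[i],.078)[:2].round(4))
    g=((hsv[...,1]<60)&(hsv[...,2]>70)).astype(np.uint8)
    k,l,st,ce=cv2.connectedComponentsWithStats(g)
    for i in range(1,k):
        if 20<st[i,4]<250: print('grey',st[i,4],ce[i].round(1),onz(c,ce[i],.104)[:2].round(4))
t=d['top']['image'][120:260,260:420]; s=d['scene']['image'][160:340,90:290]
cv2.imwrite('pics/a.png',np.hstack([cv2.resize(t,(400,350),interpolation=cv2.INTER_CUBIC),cv2.resize(s,(389,350),interpolation=cv2.INTER_CUBIC)]))
E
```

```text
top
gold 24 [219.7 137. ] [0.655  0.1555]
gold 28 [167.3 138.3] [0.6535 0.2977]
gold 28 [127.8 142.5] [0.6434 0.4035]
gold 29 [170.3 175.4] [0.5497 0.288 ]
gold 23 [222.  173.8] [0.5514 0.1502]
gold 27 [125. 180.] [0.5396 0.4069]
gold 31 [207.4 207.5] [0.4609 0.1894]
gold 30 [158.7 214.5] [0.4455 0.3164]
gold 27 [210.1 247.1] [0.3575 0.1827]
gold 31 [164.3 253.9] [0.3435 0.2997]
gold 5 [384.8 272.6] [ 0.2799 -0.2687]
gold 13 [155.4 302.6] [0.2238 0.3195]
gold 11 [123.2 333.2] [0.154  0.3962]
grey 113 [220.1 152.7] [0.6024 0.153 ]
grey 125 [166.8 154.2] [0.6007 0.2923]
grey 130 [123.2 158.7] [0.5907 0.4047]
grey 138 [503.3 192.8] [ 0.4786 -0.5968]
grey 36 [223.5 183.9] [0.5183 0.1448]
grey 38 [174.5 185.1] [0.5176 0.2711]
grey 26 [130.5 189.5] [0.5085 0.3829]
grey 127 [207.6 226.4] [0.409  0.1861]
grey 144 [159.2 233.3] [0.3947 0.3074]
grey 163 [357.2 233.8] [ 0.3804 -0.1958]
grey 225 [379.4 235.4] [ 0.3747 -0.2531]
grey 129 [267.1 347.1] [0.1153 0.0444]
grey 175 [294.7 359.6] [ 0.0848 -0.0211]
grey 71 [257.1 364.8] [0.0765 0.0694]
grey 202 [336. 375.] [ 0.0467 -0.1183]
scene
gold 18 
[... 170 characters left out ...]
0.1878]
gold 21 [330. 171.] [0.5508 0.2867]
gold 22 [379.9 175.9] [0.645 0.402]
gold 7 [122.  191.3] [ 0.2803 -0.2706]
gold 21 [292.8 192.6] [0.5522 0.1485]
gold 22 [354.5 194.7] [0.6544 0.2959]
gold 25 [315.6 219. ] [0.6564 0.1536]
grey 236 [379.7  77.1] [0.3463 0.6577]
grey 99 [455.5 103.7] [0.574  0.7852]
grey 134 [305.2 131.8] [0.4037 0.2974]
grey 138 [276.2 151.4] [0.4181 0.1788]
grey 144 [369.6 161.3] [0.598  0.3934]
grey 247 [243. 179.] [0.4487 0.0427]
grey 156 [342.9 180.4] [0.6077 0.2839]
grey 198 [193.3 185.4] [ 0.3907 -0.0889]
grey 159 [304.6 202.9] [0.6082 0.1471]
grey 74 [131.1 202.2] [ 0.3463 -0.2608]
grey 79 [278.4 312.9] [ 0.8162 -0.0803]
grey 25 [ 76. 369.] [ 0.6755 -0.5267]
```

View pics/a.png

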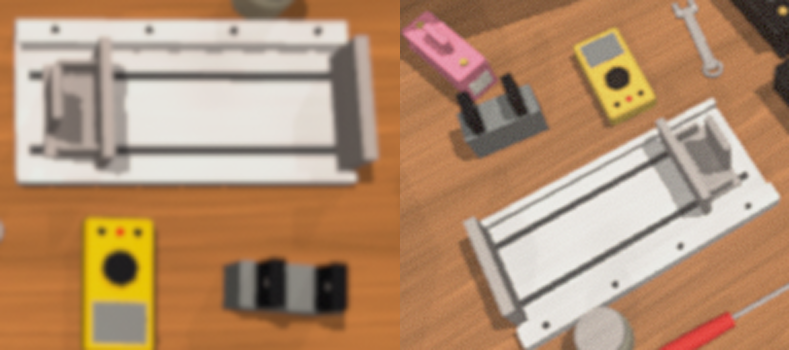

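```bash
python3 - <<'E'
from h import *
d=pickle.load(open('cam0.pkl','rb')); T,S=d['top'],d['scene']
tp=lambda u,v:(260+u/2.5,120+v/2.5); sc=lambda u,v:(90+(u-400)/1.945,160+v/1.945)
for n,a,b in [('scr1',(55,30),(748,206)),('scr2',(149,30),(680,250)),('scr3',(234,30),(614,284)),('scr4',(318,31),(545,325)),
 ('fixin_rear',(357,38),(523,316)),('fixin_front',(366,160),(482,221)),('plate_rear',(112,40),(697,206)),('plate_front',(113,172),(664,122))]:
    p,e=tri(ray(T,tp(*a)),ray(S,sc(*b))); print(n,p.round(4),round(e,4), onz(T,tp(*a),.08)[:2].round(4),onz(S,sc(*b),.08)[:2].round(4))
# white mask
hsv=cv2.cvtColor(T['image'],cv2.COLOR_BGR2HSV); m=((hsv[...,1]<50)&(hsv[...,2]>170)).astype(np.uint8); m[:,:250]=0;m[:,430:]=0
m[:110]=0;m[260:]=0
pts=cv2.findNonZero(m); h=cv2.minAreaRect(pts); 
for q in cv2.boxPoints(h): print(q, onz(T,q,.0)[:2].round(4), onz(T,q,.03)[:2].round(4))
# blade handles: dark blobs in stand
for n,c,(x0,x1,y0,y1) in (('top',T,(345,405,215,250)),('scene',S,(115,175,195,250))):
    v=cv2.cvtColor(c['image'],cv2.COLOR_BGR2HSV)[...,2]; m=np.zeros_like(v); m[y0:y1,x0:x1]=(v[y0:y1,x0:x1]<45)
    k,l,st,ce=cv2.connectedComponentsWithStats(m)
    for i in range(1,k):
        if st[i,4]>30: print(n,st[i],ce[i].round(1),onz(c,ce[i],.116)[:2].round(4))
    print(c['image'][y0:y1:4,x0:x1:3].max(2)) if n=='top' else 0
E
```

```text
scr1 [ 0.6859 -0.0214  0.0263] 0.0015 [ 0.666  -0.0159] [ 0.7007 -0.0314]
scr2 [ 0.6865 -0.1338  0.0196] 0.0009 [ 0.6644 -0.1203] [ 0.7028 -0.1384]
scr3 [ 0.6812 -0.2321  0.0295] 0.0004 [ 0.6629 -0.2155] [ 0.6951 -0.231 ]
scr4 [ 0.679  -0.3326  0.028 ] 0.0003 [ 0.6603 -0.31  ] [ 0.6934 -0.3261]
fixin_rear [ 0.66   -0.3539  0.0634] 0.0153 [ 0.6514 -0.3533] [ 0.669  -0.3446]
fixin_front [ 0.518  -0.3489  0.0661] 0.0139 [ 0.5126 -0.3491] [ 0.5284 -0.3408]
plate_rear [ 0.6591 -0.0843  0.0608] 0.005 [ 0.6534 -0.0786] [ 0.6639 -0.0892]
plate_front [ 0.5148 -0.0686  0.0518] 0.0188 [ 0.5053 -0.072 ] [ 0.5322 -0.065 ]
[205.16817 156.63765] [0.6227 0.2043] [0.614  0.2008]
[378.79352  77.50227] [ 0.8688 -0.3353] [ 0.8526 -0.3225]
[425.82294 180.68614] [ 0.5371 -0.4471] [ 0.531  -0.4308]
[252.19757 259.82153] [0.3212 0.0735] [0.3216 0.0739]
top [363 225  10  18 172] [367.6 233.6] [ 0.3796 -0.2185]
top [387 227  11  18 183] [392.  235.3] [ 0.3738 -0.2809]
[[181 180 178 178 177 176 175 173 170 169 169 162 164 167 171 171 171 171
  172 172]
 [172 172 173 173 173 173 173 174 172 172 171 167 165 169 168 167 166 165
  165 165]
 [183 183 181 172 174 178 167 133  99 114 174 185 185 185 184 181 171 172
  180 183]
 [175 157  77  73 135 130  35  13  26  32 125 142 143 136  60  31  26  30
  135 184]
 [183 162  74  73 134 127  34  38  27  29 118 138 138 121  25  16  24  27
  136 191]
 [174 157  72  73 130 127  33  25  28  29 118 138 134 122  26  46  30  27
  135 191]
 [178 158  71  75 131 122  27  15  28  30 118 136 133 119  20  13  23  27
  131 186]
 [175 157 105  86  99  99  64  56  58  66 111 124 125 115  30  18  29  39
  152 189]
 [183 183 182 176 154 152 140 129 119 117 117 119 117 118 123 124 126 131
  193 198]]
scene [120 208  12  20  66] [126.3 218.9] [ 0.3954 -0.2906]
```

Emit:
send_rows --increments '[{"dx":1.5,"dy":1.5,"dz":1,"roll":-0.8,"claw":0},{"dx":3,"dy":3,"dz":1.5,"roll":-1.6,"claw":0},{"dx":4.5,"dy":4.5,"dz":2,"roll":-2.53,"claw":0},{"dx":6,"dy":6,"dz":2,"roll":-2.53,"claw":0},{"dx":7.5,"dy":7.5,"dz":2,"roll":-2.53,"claw":0}]'

```text
clock: 0.78
tcp_pos: [0.3758, -0.3549, 0.2814]
orientation: [0.0, 1.0, -0.011, 0.0]
wrist_force: [0.7, -0.6, 0.7]
finger_gap: 0.0425
grip_force: 0.0
```

Emit:
send_rows --increments '[{"dx":1.5,"dy":1.5,"claw":0},{"dx":3,"dy":3,"claw":0},{"dx":4.5,"dy":4.5,"claw":0},{"dx":4.5,"dy":5.4,"claw":0},{"dx":4.5,"dy":5.4,"claw":0}]'

```text
schema error: expected keys dx, dy, dz, roll, claw
```

```bash
python3 - <<'E'
from h import *
s=get_state(); print(s['tcp_pos'],s['orientation'],s['wrist_force'],s['clock'])
c=read_camera('wrist'); pickle.dump(c,open('w1.pkl','wb')); print(-c['world_to_cam'][:3,:3].T@c['world_to_cam'][:3,3])
cv2.imwrite('pics/w1.png',cv2.resize(c['image'],(800,600)))
E
```

```text
[ 0.37580359 -0.35489065  0.28137894] [ 1.50012412e-04  9.99940740e-01 -1.08849327e-02  1.12297025e-04] [ 0.70154551 -0.57147343  0.70883524] 0.775
[ 0.45338716 -0.3569309   0.42494557]
```

View pics/w1.png

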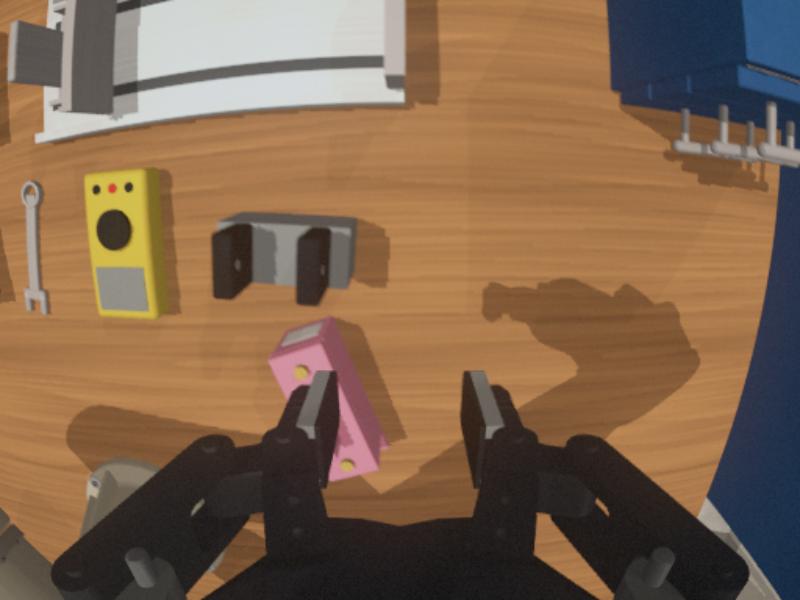

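Emit:
send_rows --increments '[{"dx":1.5,"dy":1.5,"dz":0,"roll":0,"claw":0},{"dx":3,"dy":3,"dz":0,"roll":0,"claw":0},{"dx":4.5,"dy":4.5,"dz":0,"roll":0,"claw":0},{"dx":5,"dy":6,"dz":0,"roll":0,"claw":0},{"dx":5,"dy":6,"dz":0,"roll":0,"claw":0}]'

```text
clock: 1.45
tcp_pos: [0.5004, -0.2038, 0.281]
orientation: [-0.0, 1.0, -0.009, -0.0]
wrist_force: [0.9, -1.1, -0.1]
finger_gap: 0.0428
grip_force: 0.0
```

```bash
python3 - <<'E'
from h import *
s=get_state(); print(s['tcp_pos'],s['orientation'],s['wrist_force'],s['clock'])
c=read_camera('wrist'); pickle.dump(c,open('w2.pkl','wb')); print(-c['world_to_cam'][:3,:3].T@c['world_to_cam'][:3,3])
cv2.imwrite('pics/w2.png',cv2.resize(c['image'],(800,600)))
E
```

```text
[ 0.50036609 -0.20379937  0.28100746] [-3.43772832e-04  9.99963512e-01 -8.52699417e-03 -3.83862988e-04] [ 0.89398116 -1.08452342 -0.07755856] 1.45
[ 0.57808321 -0.20562753  0.42447785]
```

View pics/w2.png

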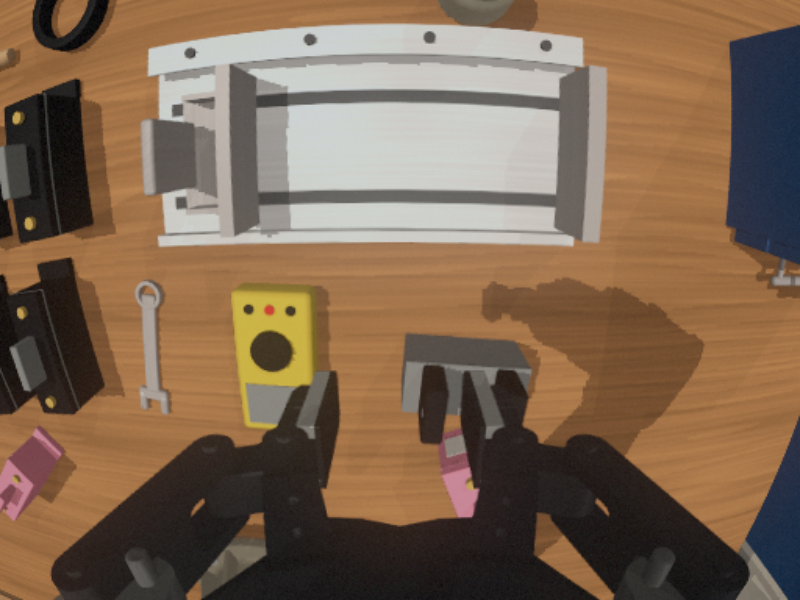

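```bash
python3 - <<'E'
from h import *
c=pickle.load(open('w2.pkl','rb')); T=pickle.load(open('cam0.pkl','rb'))['top'];S=pickle.load(open('cam0.pkl','rb'))['scene']
for n,p,z in [('fix_r',(589,67),.08),('fix_f',(582,240),.08),('pl_r',(230,66),.08),('pl_f',(234,236),.08),('plback_r',(216,66),.08),
 ('fin',(143,121),.1),('fin',(155,121),.1),('fin',(146,193),.1),('fin',(158,193),.1),('s1',(190,53),.03),('s2',(310,40),.03),('s3',(430,37),.03),('s4',(546,46),.03),
 ('rail_l',(150,75),.03),('rail_r',(583,65),.03),('railm',(370,61),.03),('sill_out_l',(160,245),.024),('sill_in_l',(160,236),.024),('sill_out_r',(573,244),.024),('sill_in_r',(573,235),.024)]:
    print(n,onz(c,(p[0]*.64,p[1]*.64),z,True)[:2].round(4))
# fixed-end height from two views: wrist & top
tp=lambda u,v:(260+u/2.5,120+v/2.5)
for a,b in(((589,67),(357,38)),((582,240),(366,160))):
    print(tri(ray(c,(a[0]*.64,a[1]*.64),True),ray(T,tp(*b))))
E
```

```text
fix_r [ 0.6523 -0.3521]
fix_f [ 0.5149 -0.349 ]
pl_r [ 0.6561 -0.079 ]
pl_f [ 0.5228 -0.0752]
plback_r [ 0.6578 -0.0674]
fin [ 0.6204 -0.0122]
fin [ 0.6187 -0.0232]
fin [ 0.5643 -0.0107]
fin [ 0.5632 -0.0217]
s1 [ 0.6859 -0.0217]
s2 [ 0.6828 -0.1325]
s3 [ 0.6812 -0.2331]
s4 [ 0.6783 -0.3333]
rail_l [0.6723 0.0206]
rail_r [ 0.6643 -0.3676]
railm [ 0.6606 -0.1828]
sill_out_l [0.5097 0.0254]
sill_in_l [0.5185 0.0241]
sill_out_r [ 0.5008 -0.3635]
sill_in_r [ 0.5092 -0.3629]
(array([ 0.65273009, -0.35414678,  0.07685129]), np.float64(0.0014145924640567053))
(array([ 0.51379486, -0.35167533,  0.07412405]), np.float64(0.0004266868884210961))
```

Emit:
send_rows --increments '[{"dx":1,"dy":1.8,"dz":0,"roll":0,"claw":-0.3},{"dx":2,"dy":3.6,"dz":0,"roll":0,"claw":-0.3},{"dx":3,"dy":5.4,"dz":-0.5,"roll":0,"claw":-0.3},{"dx":3.64,"dy":7.0,"dz":-1.5,"roll":0,"claw":-0.3},{"dx":3.64,"dy":7.47,"dz":-3,"roll":0,"claw":-0.3}]' --grip_force 40

```text
clock: 2.12
tcp_pos: [0.5925, -0.0188, 0.2062]
orientation: [0.0, 1.0, -0.01, 0.001]
wrist_force: [0.7, -0.4, -0.8]
finger_gap: 0.03
grip_force: 0.0
```

Emit:
send_rows --increments '[{"dx":0,"dy":0,"dz":-1.5,"roll":0,"claw":-0.3},{"dx":0,"dy":0,"dz":-3.0,"roll":0,"claw":-0.3},{"dx":0,"dy":0,"dz":-4.5,"roll":0,"claw":-0.3},{"dx":0,"dy":0,"dz":-5.44,"roll":0,"claw":-0.3},{"dx":0,"dy":0,"dz":-5.44,"roll":0,"claw":-0.3}]'

```text
clock: 2.75
tcp_pos: [0.5888, -0.0206, 0.0681]
orientation: [-0.0, 1.0, -0.012, -0.002]
wrist_force: [0.3, 1.3, 0.6]
finger_gap: 0.0301
grip_force: 0.0
```

Emit:
send_rows --increments '[{"dx":0,"dy":0,"dz":0,"roll":0,"claw":-1},{"dx":0,"dy":0,"dz":0,"roll":0,"claw":-1},{"dx":0,"dy":0,"dz":0,"roll":0,"claw":-1},{"dx":0,"dy":0,"dz":0,"roll":0,"claw":-1},{"dx":0,"dy":0.1,"dz":0,"roll":0,"claw":-1}]'

```text
clock: 3.38
tcp_pos: [0.59, -0.0185, 0.0704]
orientation: [0.002, 1.0, -0.011, -0.001]
wrist_force: [-3.1, -6.5, -6.6]
finger_gap: 0.0114
grip_force: 41.4
```

Emit:
send_rows --increments '[{"dx":0,"dy":0.2,"dz":0,"roll":0,"claw":-1},{"dx":0,"dy":0.4,"dz":0,"roll":0,"claw":-1},{"dx":0,"dy":0.6,"dz":0,"roll":0,"claw":-1},{"dx":0,"dy":0.7,"dz":0,"roll":0,"claw":-1},{"dx":0,"dy":0.7,"dz":0,"roll":0,"claw":-1}]'

```text
clock: 4.0
tcp_pos: [0.5904, -0.0013, 0.0704]
orientation: [0.002, 1.0, -0.011, -0.001]
wrist_force: [-2.0, -5.0, -6.5]
finger_gap: 0.0114
grip_force: 41.4
```

Emit:
send_rows --increments '[{"dx":0,"dy":0,"dz":0,"roll":0,"claw":-0.3},{"dx":0,"dy":0,"dz":0,"roll":0,"claw":-0.3},{"dx":0,"dy":0,"dz":1,"roll":0,"claw":-0.3},{"dx":0,"dy":0.5,"dz":2.5,"roll":0.25,"claw":-0.3},{"dx":0,"dy":2,"dz":4,"roll":0.5,"claw":-0.3}]' --grip_force 25

```text
clock: 4.62
tcp_pos: [0.5918, 0.0498, 0.1723]
orientation: [0.0, 1.0, 0.023, 0.001]
wrist_force: [0.8, -0.7, -0.2]
finger_gap: 0.0299
grip_force: 0.0
```

Emit:
send_rows --increments '[{"dx":0,"dy":2,"dz":0,"roll":0,"claw":-0.3},{"dx":0,"dy":4.1,"dz":-0.5,"roll":0,"claw":-0.3},{"dx":0,"dy":4.1,"dz":-2,"roll":0,"claw":-0.3},{"dx":0,"dy":4.1,"dz":-3,"roll":0,"claw":-0.3},{"dx":0,"dy":4.1,"dz":-3,"roll":0,"claw":-0.3}]'

```text
clock: 5.25
tcp_pos: [0.5932, 0.1346, 0.103]
orientation: [-0.009, 0.999, 0.042, 0.003]
wrist_force: [-15.2, -0.7, 36.2]
finger_gap: 0.0303
grip_force: 18.3
```

Emit:
send_rows --increments '[{"dx":0,"dy":0,"dz":1,"roll":0,"claw":-0.3},{"dx":0,"dy":0,"dz":3,"roll":0,"claw":-0.3},{"dx":-1,"dy":0,"dz":4,"roll":0,"claw":-0.3},{"dx":-2,"dy":0,"dz":4,"roll":0,"claw":-0.3},{"dx":-2,"dy":0,"dz":4,"roll":0,"claw":-0.3}]'

```text
clock: 5.88
tcp_pos: [0.5421, 0.1315, 0.197]
orientation: [-0.009, 0.999, 0.043, 0.001]
wrist_force: [0.8, 0.3, 1.2]
finger_gap: 0.0299
grip_force: 0.0
```

```bash
python3 - <<'E'
from h import *
s=get_state(); print(s['tcp_pos'],s['orientation'],s['wrist_force'],s['clock'])
c=read_camera('wrist'); pickle.dump(c,open('w3.pkl','wb'))
cv2.imwrite('pics/w3.png',cv2.resize(c['image'],(800,600)))
E
```

```text
[0.54214238 0.13150311 0.19703218] [-8.69696623e-03  9.99045814e-01  4.27928586e-02  7.71776453e-04] [0.75330971 0.3402219  1.21575213] 5.875
```

View pics/w3.png

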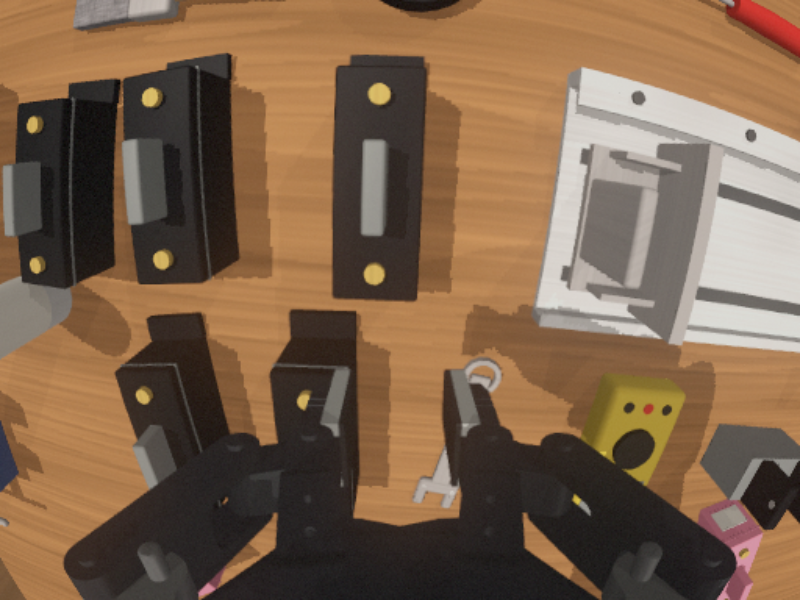

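```bash
cat >> h.py <<'E'
def golds(c,wrist=True,z=.078):
    hsv=cv2.cvtColor(c['image'],cv2.COLOR_BGR2HSV).astype(int)
    g=((hsv[...,0]>15)&(hsv[...,0]<32)&(hsv[...,1]>110)&(hsv[...,2]>110)).astype(np.uint8)
    k,l,st,ce=cv2.connectedComponentsWithStats(g)
    return [onz(c,ce[i],z,wrist)[:2] for i in range(1,k) if 4<st[i,4]<250]
def mods(P):
    out=[]
    for i in range(len(P)):
        for j in range(len(P)):
            v=P[i]-P[j]
            if v[0]>.09 and abs(np.hypot(*v)-.104)<.006 and abs(v[1])<.04: out.append(np.r_[(P[i]+P[j])/2,np.arctan2(v[1],v[0])])
    return out
E
python3 - <<'E'
from h import *
c=pickle.load(open('w3.pkl','rb'))
for m in mods(golds(c)): print(m.round(4))
E
```

```text
[0.6027 0.1518 0.0491]
[0.6017 0.2911 0.0929]
[ 0.5918  0.4029 -0.0279]
[ 0.4984  0.3003 -0.2641]
```

Emit:
send_rows --increments '[{"dx":0.8,"dy":0.4,"dz":0,"roll":-0.26,"claw":-0.3},{"dx":1.88,"dy":0.78,"dz":-0.5,"roll":-0.26,"claw":-0.3},{"dx":1.88,"dy":0.78,"dz":-1.9,"roll":-0.26,"claw":-0.3},{"dx":1.88,"dy":0.78,"dz":-1.9,"roll":-0.26,"claw":-0.3},{"dx":1.88,"dy":0.78,"dz":-1.9,"roll":-0.26,"claw":-0.3}]'

```text
clock: 6.55
tcp_pos: [0.5914, 0.1343, 0.1484]
orientation: [-0.015, 0.999, 0.038, -0.001]
wrist_force: [-1.0, -0.3, -0.8]
finger_gap: 0.0299
grip_force: 0.0
```

```bash
python3 - <<'E'
from h import *
s=get_state(); print(s['joint_pos'].round(3),s['orientation'],s['tcp_pos'])
E
```

```text
[ 0.076  0.406 -0.025  1.14   0.03   3.141] [-1.51778917e-02  9.99147915e-01  3.83752137e-02 -6.46263456e-04] [0.59136238 0.13427615 0.14839137]
```

Emit:
send_rows --increments '[{"dx":0,"dy":0,"dz":1,"roll":1.3,"claw":-0.3},{"dx":0,"dy":0,"dz":2,"roll":2.6,"claw":-0.3},{"dx":0,"dy":0,"dz":2,"roll":3.9,"claw":-0.3},{"dx":0,"dy":0,"dz":2,"roll":5.2,"claw":-0.3},{"dx":0,"dy":0,"dz":2,"roll":6.5,"claw":-0.3}]'

```text
clock: 7.18
tcp_pos: [0.5918, 0.1344, 0.2002]
orientation: [-0.013, 0.88, 0.475, -0.006]
wrist_force: [-0.6, 0.3, 0.2]
finger_gap: 0.03
grip_force: 0.0
```

Emit:
send_rows --increments '[{"dx":0,"dy":0,"dz":0,"roll":1.3,"claw":-0.3},{"dx":0,"dy":0,"dz":0,"roll":2.6,"claw":-0.3},{"dx":0,"dy":0,"dz":0,"roll":3.9,"claw":-0.3},{"dx":0,"dy":0,"dz":0,"roll":5.2,"claw":-0.3},{"dx":0,"dy":0,"dz":0,"roll":6.5,"claw":-0.3}]'

```text
clock: 7.8
tcp_pos: [0.5917, 0.1344, 0.2001]
orientation: [-0.007, 0.582, 0.813, -0.011]
wrist_force: [-0.5, 0.3, 0.1]
finger_gap: 0.0298
grip_force: 0.0
```

Emit:
send_rows --increments '[{"dx":0,"dy":0,"dz":0,"roll":1.3,"claw":-0.3},{"dx":0,"dy":0,"dz":0,"roll":2.6,"claw":-0.3},{"dx":0,"dy":0,"dz":0,"roll":3.9,"claw":-0.3},{"dx":0,"dy":0,"dz":0,"roll":5.2,"claw":-0.3},{"dx":0,"dy":0,"dz":0,"roll":6.5,"claw":-0.3}]'

```text
clock: 8.43
tcp_pos: [0.5917, 0.1344, 0.2001]
orientation: [-0.001, 0.167, 0.986, -0.015]
wrist_force: [-0.1, 0.6, 0.4]
finger_gap: 0.0298
grip_force: 0.0
```

Emit:
send_rows --increments '[{"dx":0,"dy":0.2,"dz":0,"roll":1.3,"claw":-0.3},{"dx":0,"dy":0.4,"dz":0,"roll":2.6,"claw":-0.3},{"dx":0,"dy":0.6,"dz":0,"roll":2.8,"claw":-0.3},{"dx":0,"dy":0.68,"dz":0,"roll":2.8,"claw":-0.3},{"dx":0,"dy":0.68,"dz":0,"roll":2.8,"claw":-0.3}]'

```text
clock: 9.05
tcp_pos: [0.591, 0.1514, 0.1982]
orientation: [0.001, -0.024, 1.0, -0.015]
wrist_force: [0.7, -0.7, -0.2]
finger_gap: 0.0301
grip_force: 0.0
```

Emit:
send_rows --increments '[{"dx":-0.1,"dy":0,"dz":-1.5,"roll":0,"claw":-0.3},{"dx":-0.1,"dy":0,"dz":-3,"roll":0,"claw":-0.3},{"dx":-0.1,"dy":0,"dz":-4,"roll":0,"claw":-0.3},{"dx":-0.1,"dy":0,"dz":-4.85,"roll":0,"claw":-0.3},{"dx":-0.1,"dy":0,"dz":-4.85,"roll":0,"claw":-0.3}]' --grip_force 25

```text
clock: 9.68
tcp_pos: [0.5868, 0.1509, 0.0747]
orientation: [-0.001, -0.024, 1.0, -0.015]
wrist_force: [0.3, -0.5, -0.3]
finger_gap: 0.0298
grip_force: 0.0
```

Emit:
send_rows --increments '[{"dx":0,"dy":0,"dz":0,"roll":0,"claw":-1},{"dx":0,"dy":0,"dz":0,"roll":0,"claw":-1},{"dx":0,"dy":0,"dz":0,"roll":0,"claw":-1},{"dx":0,"dy":0,"dz":0,"roll":0,"claw":-1},{"dx":0,"dy":0,"dz":0,"roll":0,"claw":-1}]'

```text
clock: 10.3
tcp_pos: [0.589, 0.1515, 0.0777]
orientation: [0.002, -0.024, 1.0, -0.015]
wrist_force: [-0.7, 1.2, 5.9]
finger_gap: 0.0121
grip_force: 28.0
```

Emit:
send_rows --increments '[{"dx":0,"dy":0,"dz":0.5,"roll":0,"claw":-1},{"dx":0,"dy":0,"dz":1.5,"roll":0,"claw":-1},{"dx":0,"dy":0,"dz":3,"roll":0,"claw":-1},{"dx":0,"dy":0,"dz":4,"roll":0,"claw":-1},{"dx":0,"dy":0,"dz":5,"roll":0,"claw":-1}]'

```text
clock: 10.92
tcp_pos: [0.587, 0.1506, 0.201]
orientation: [-0.001, -0.024, 1.0, -0.016]
wrist_force: [0.7, 0.9, -9.0]
finger_gap: 0.0117
grip_force: 25.0
```

```bash
python3 - <<'E'
from h import *
s=get_state(); print(s['tcp_pos'],s['orientation'],s['wrist_force'],s['ft_torque'],s['joint_pos'].round(2))
c=read_camera('wrist'); pickle.dump(c,open('w4.pkl','wb'));S=read_camera('scene')
i=cv2.resize(S['image'][60:252,180:436],(800,600),interpolation=cv2.INTER_CUBIC)
cv2.imwrite('pics/w4.png',np.vstack([cv2.resize(i,(400,300)),cv2.resize(c['image'],(400,300))]))
E
```

```text
[0.58695822 0.1505676  0.20096231] [-0.00138941 -0.02427429  0.99957724 -0.01594282] [ 0.70005089  0.93730496 -9.03243097] [0.15502354 0.12052778 0.05493638] [ 0.13  0.39  0.08  1.27 -0.03  0.09]
```

View pics/w4.png

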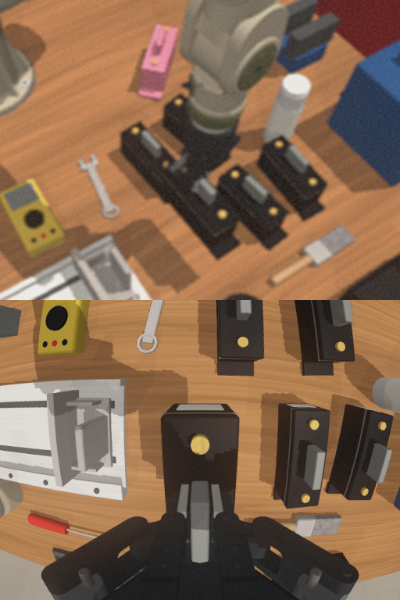

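```bash
cat >> h.py <<'E'
def tilt(c,s,gx=-.014):
    """tilt (front up) of held module from its front terminal, seen by the wrist camera"""
    hsv=cv2.cvtColor(c['image'],cv2.COLOR_BGR2HSV).astype(int)
    g=((hsv[...,0]>15)&(hsv[...,0]<32)&(hsv[...,1]>110)&(hsv[...,2]>110)).astype(np.uint8)
    g[:,:220]=0; g[:,290:]=0; g[:100]=0
    k,l,st,ce=cv2.connectedComponentsWithStats(g); i=1+st[1:,4].argmax(); uv=ce[i]
    q=s['orientation']; yaw=np.arctan2(-2*q[1]*q[2],2*q[2]**2-1)
    best=[]
    for th in np.arange(-.1,.4,.01):
        L=np.array([-.052-gx,0,.080-.096]); x=L[0]*np.cos(th)+L[2]*np.sin(th); z=-L[0]*np.sin(th)+L[2]*np.cos(th)
        p=s['tcp_pos']+[x*np.cos(yaw),x*np.sin(yaw),.019+z]
        best.append((abs(proj(c,p,True)-uv)[1],th,proj(c,p,True)))
    return uv,min(best,key=lambda b:b[0])
E
python3 - <<'E'
from h import *
s=get_state();c=pickle.load(open('w4.pkl','rb')); print(tilt(c,s))
E
```

```text
(array([255.60159363, 184.76294821]), (np.float64(7.970626878315784), np.float64(0.08999999999999989), array([256.61742101, 192.73357509])))
```

```bash
python3 - <<'E'
from h import *
s=get_state(); S=pickle.load(open('cam0.pkl','rb'))['scene']
for th in (0,.1,.2,.3):
    o=[]
    for tx in(-.052,.052):
        L=np.array([tx+.014,0,.078-.096]); x=L[0]*np.cos(th)+L[2]*np.sin(th); z=-L[0]*np.sin(th)+L[2]*np.cos(th)
        p=s['tcp_pos']+[x,.05*x,.019+z]; o.append((proj(S,p)-[180,60])/.64)
    print(th,o)
E
```

```text
0 [array([181.89147048, 168.96042108]), array([222.1237554, 213.1990732])]
0.1 [array([181.49531714, 167.00978806]), array([220.67390249, 214.23202423])]
0.2 [array([181.25106602, 165.16133301]), array([219.01224245, 214.8963548 ])]
0.3 [array([181.1624124 , 163.43301094]), array([217.15976297, 215.1932725 ])]
```

Emit:
send_rows --increments '[{"dx":0,"dy":-0.7,"dz":0.3,"roll":-0.2,"claw":-1},{"dx":-0.2,"dy":-2.2,"dz":0.6,"roll":-0.5,"claw":-1},{"dx":-0.5,"dy":-3.7,"dz":0.6,"roll":-0.5,"claw":-1},{"dx":-0.8,"dy":-5.2,"dz":0.6,"roll":-0.5,"claw":-1},{"dx":-1.1,"dy":-6.7,"dz":0.6,"roll":-0.5,"claw":-1}]' --grip_force 45

```text
clock: 11.65
tcp_pos: [0.5591, -0.0182, 0.2147]
orientation: [-0.002, 0.011, 1.0, -0.015]
wrist_force: [0.9, -0.6, -9.4]
finger_gap: 0.0109
grip_force: 49.9
```

Emit:
send_rows --increments '[{"dx":0,"dy":-1.5,"dz":0,"roll":0,"claw":-1},{"dx":-0.1,"dy":-3,"dz":0,"roll":0,"claw":-1},{"dx":-0.2,"dy":-4.5,"dz":0,"roll":0,"claw":-1},{"dx":-0.2,"dy":-6,"dz":0,"roll":0,"claw":-1},{"dx":-0.2,"dy":-7.5,"dz":0,"roll":0,"claw":-1}]'

```text
clock: 12.28
tcp_pos: [0.554, -0.2053, 0.2146]
orientation: [-0.002, 0.011, 1.0, -0.015]
wrist_force: [0.6, 0.5, -9.1]
finger_gap: 0.0109
grip_force: 49.9
```

Emit:
send_rows --increments '[{"dx":0,"dy":-1.5,"dz":0,"roll":0,"claw":-1},{"dx":0,"dy":-3,"dz":0,"roll":0,"claw":-1},{"dx":0,"dy":-4.2,"dz":0,"roll":0,"claw":-1},{"dx":0,"dy":-4.6,"dz":0,"roll":0,"claw":-1},{"dx":0,"dy":-4.6,"dz":0,"roll":0,"claw":-1}]'

```text
clock: 12.9
tcp_pos: [0.5546, -0.3192, 0.2149]
orientation: [-0.001, 0.011, 1.0, -0.014]
wrist_force: [-0.3, 0.6, -9.0]
finger_gap: 0.0113
grip_force: 49.9
```

```bash
python3 - <<'E'
from h import *
s=get_state(); q=s['orientation'];print(s['tcp_pos'].round(4),q.round(4),s['wrist_force'].round(1),'yaw',-2*q[1]*q[2],s['joint_pos'].round(2))
E
```

```text
[ 0.5546 -0.3192  0.2149] [-0.0013  0.0114  0.9998 -0.0143] [-0.3  0.6 -9. ] yaw -0.022779227810441068 [-0.64  0.44  0.18  1.31 -0.02 -0.61]
```

Emit:
send_rows --increments '[{"dx":-0.05,"dy":0,"dz":-1.2,"roll":0,"claw":-1},{"dx":-0.05,"dy":0,"dz":-2.4,"roll":0,"claw":-1},{"dx":-0.05,"dy":0,"dz":-3.6,"roll":0,"claw":-1},{"dx":-0.05,"dy":0,"dz":-4.3,"roll":0,"claw":-1},{"dx":-0.05,"dy":0,"dz":-4.4,"roll":0,"claw":-1}]' --grip_force 25

```text
clock: 13.52
tcp_pos: [0.5531, -0.3163, 0.1045]
orientation: [-0.002, 0.01, 1.0, -0.014]
wrist_force: [-0.3, 0.8, -9.3]
finger_gap: 0.0109
grip_force: 49.9
```

Emit:
send_rows --increments '[{"dx":0.05,"dy":0,"dz":-0.1,"roll":0,"claw":-1},{"dx":0.15,"dy":0,"dz":-0.18,"roll":0,"claw":-1},{"dx":0.25,"dy":0,"dz":-0.25,"roll":0,"claw":-1},{"dx":0.35,"dy":0,"dz":-0.32,"roll":0,"claw":-1},{"dx":0.42,"dy":0,"dz":-0.38,"roll":0,"claw":-1}]'

```text
clock: 14.15
tcp_pos: [0.5663, -0.3195, 0.0986]
orientation: [0.001, 0.01, 1.0, -0.016]
wrist_force: [0.8, -0.4, 0.5]
finger_gap: 0.0108
grip_force: 51.3
```

```bash
python3 - <<'E'
from h import *
s=get_state(); q=s['orientation'];print(s['tcp_pos'].round(4),q.round(4),s['wrist_force'].round(1),s['ft_torque'].round(2))
c=read_camera('wrist');S=read_camera('scene')
cv2.imwrite('pics/w5.png',np.hstack([cv2.resize(S['image'][160:310,80:280],(400,300),interpolation=cv2.INTER_CUBIC),cv2.resize(c['image'],(400,300))]))
E
```

```text
[ 0.5663 -0.3195  0.0986] [ 0.0014  0.0105  0.9998 -0.0161] [ 0.8 -0.4  0.5] [0.21 0.56 0.  ]
```

View pics/w5.png

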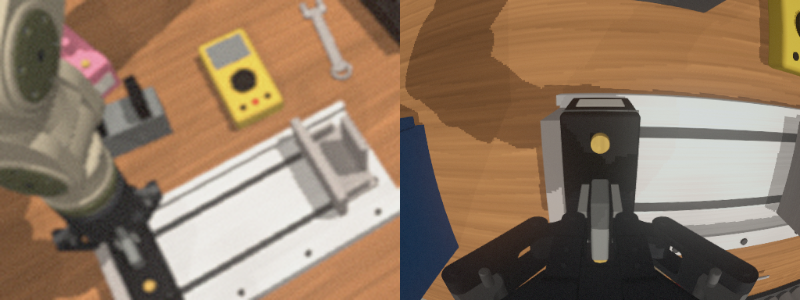

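Emit:
send_rows --increments '[{"dx":0,"dy":0,"dz":0,"roll":0,"claw":-0.55},{"dx":0,"dy":0,"dz":0,"roll":0,"claw":-0.55},{"dx":0,"dy":0,"dz":0,"roll":0,"claw":-0.55},{"dx":0,"dy":0,"dz":0,"roll":0,"claw":-0.55},{"dx":0,"dy":0,"dz":0,"roll":0,"claw":-0.55}]' --grip_force 25

```text
clock: 14.88
tcp_pos: [0.5651, -0.3187, 0.0971]
orientation: [0.0, 0.01, 1.0, -0.015]
wrist_force: [0.5, -1.1, 0.1]
finger_gap: 0.0194
grip_force: 0.0
```

```bash
python3 - <<'E'
from h import *
s=get_state(); q=s['orientation'];print(s['tcp_pos'].round(4),q.round(4),s['wrist_force'].round(1),s['ft_torque'].round(2))
c=read_camera('wrist');S=read_camera('scene')
cv2.imwrite('pics/w6.png',np.hstack([cv2.resize(S['image'][160:310,80:280],(400,300),interpolation=cv2.INTER_CUBIC),cv2.resize(c['image'],(400,300))]))
E
```

```text
[ 0.5651 -0.3187  0.0971] [ 1.000e-04  1.050e-02  9.998e-01 -1.520e-02] [ 0.5 -1.1  0.1] [0.09 0.   0.01]
```

View pics/w6.png

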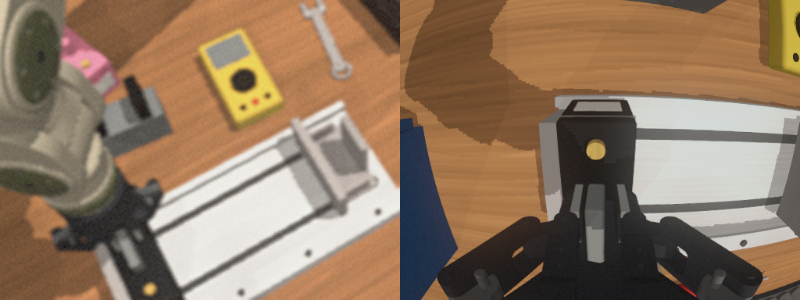

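```bash
cat >> h.py <<'E'
def rear(S,y,box):
    """rear terminal of the module in plane world y, seen by the scene camera in pixel box x0,x1,y0,y1"""
    hsv=cv2.cvtColor(S['image'],cv2.COLOR_BGR2HSV).astype(int); x0,x1,y0,y1=box
    g=np.zeros(hsv.shape[:2],np.uint8); g[y0:y1,x0:x1]=((hsv[...,0]>12)&(hsv[...,0]<34)&(hsv[...,1]>90)&(hsv[...,2]>90))[y0:y1,x0:x1]
    k,l,st,ce=cv2.connectedComponentsWithStats(g); out=[]
    for i in range(1,k):
        if st[i,4]>4:
            o,v=ray(S,ce[i]); out.append((st[i,4],ce[i].round(1),(o+v*(y-o[1])/v[1]).round(4)))
    return out
E
python3 - <<'E'
from h import *
S=read_camera('scene'); print(rear(S,-.320,(140,175,290,320)))
p=np.array
for th in(0,.108): # expected rear terminal, tip X=74 or so; tray->world x +.5843
    X=.074; L=p([-.038,.078]); print(th,X+L[0]*np.cos(th)+L[1]*np.sin(th)+.5843, (.024 if th==0 else .008)-L[0]*np.sin(th)+L[1]*np.cos(th))
E
```

```text
[(np.int32(41), array([154.5, 304.1]), array([ 0.6418, -0.32  ,  0.1127]))]
0 0.6203000000000001 0.10200000000000001
0.108 0.6289290339649629 0.0896415724626167
```

```bash
python3 - <<'E'
from h import *
S=pickle.load(open('cam0.pkl','rb'))['scene']
for z in(.0896,.096,.102,.1127): print(z,onz(S,(154.5,304.1),z).round(4))
S=read_camera('top'); hsv=cv2.cvtColor(S['image'],cv2.COLOR_BGR2HSV).astype(int)
E
```

```text
0.0896 [ 0.6338 -0.3229  0.0896]
0.096 [ 0.636  -0.3221  0.096 ]
0.102 [ 0.6381 -0.3214  0.102 ]
0.1127 [ 0.6418 -0.3201  0.1127]
```

```bash
python3 - <<'E'
from h import *
c=read_camera('wrist'); S=read_camera('scene')
hsv=cv2.cvtColor(c['image'],cv2.COLOR_BGR2HSV).astype(int)
g=((hsv[...,0]>15)&(hsv[...,0]<32)&(hsv[...,1]>110)&(hsv[...,2]>110)).astype(np.uint8); g[:,:220]=0;g[:,290:]=0
k,l,st,ce=cv2.connectedComponentsWithStats(g); f=ce[1+st[1:,4].argmax()]; r=np.array([154.5,304.1]); print(f)
from scipy.optimize import least_squares
def pts(X,z0,th,y,d):
    o=[]
    for L in((-.142,.080),(-.038,.080)):
        o.append(np.array([.5843+X+L[0]*np.cos(th)+L[1]*np.sin(th),y-d*L[0],z0-L[0]*np.sin(th)+L[1]*np.cos(th)]))
    return o
for th,z0 in((.108,.008),(-.038,.030),(0,.024),(.2,.008)):
    def F(v):
        a,b=pts(v[0],z0,th,v[1],0.0225); return np.r_[proj(c,a,True)-f,proj(S,b)-r]
    s=least_squares(F,[.08,-.32]); print(th,z0,s.x.round(4),s.fun.round(1))
E
```

```text
[250.37573386 191.27592955]
0.108 0.008 [ 0.0765 -0.3241] [ 0.   0.2 -0.7 -0.9]
-0.038 0.03 [ 0.0886 -0.324 ] [ 0.2  0.6 -2.4 -2.5]
0 0.024 [ 0.0857 -0.324 ] [ 0.1  0.5 -1.9 -2. ]
0.2 0.008 [ 0.0637 -0.3235] [-0.   0.6 -1.6 -3. ]
```

Emit:
send_rows --increments '[{"dx":0,"dy":0,"dz":0,"roll":0,"claw":-1},{"dx":0,"dy":0,"dz":0,"roll":0,"claw":-1},{"dx":0,"dy":0,"dz":0,"roll":0,"claw":-1},{"dx":0,"dy":0,"dz":0.06,"roll":0,"claw":-1},{"dx":0,"dy":0,"dz":0.1,"roll":0,"claw":-1}]' --grip_force 25

```text
clock: 15.8
tcp_pos: [0.564, -0.3176, 0.0978]
orientation: [-0.001, 0.01, 1.0, -0.014]
wrist_force: [0.3, 0.1, -9.7]
finger_gap: 0.0112
grip_force: 27.3
```

Emit:
send_rows --increments '[{"dx":0.12,"dy":0,"dz":0,"roll":0,"claw":-1},{"dx":0.25,"dy":0,"dz":0,"roll":0,"claw":-1},{"dx":0.4,"dy":0,"dz":0,"roll":0,"claw":-1},{"dx":0.52,"dy":0,"dz":0,"roll":0,"claw":-1},{"dx":0.52,"dy":0,"dz":0,"roll":0,"claw":-1}]'

```text
clock: 16.42
tcp_pos: [0.5784, -0.3187, 0.0995]
orientation: [0.0, 0.01, 1.0, -0.015]
wrist_force: [0.4, 0.2, -9.7]
finger_gap: 0.0114
grip_force: 27.2
```

Emit:
send_rows --increments '[{"dx":0,"dy":0,"dz":-0.12,"roll":0,"claw":-1},{"dx":-0.1,"dy":0,"dz":-0.25,"roll":0,"claw":-1},{"dx":-0.2,"dy":0,"dz":-0.35,"roll":0,"claw":-1},{"dx":-0.3,"dy":0,"dz":-0.45,"roll":0,"claw":-1},{"dx":-0.4,"dy":0,"dz":-0.55,"roll":0,"claw":-1}]'

```text
clock: 17.05
tcp_pos: [0.568, -0.3194, 0.0867]
orientation: [0.001, 0.011, 1.0, -0.016]
wrist_force: [-1.6, -0.7, 8.2]
finger_gap: 0.0114
grip_force: 30.2
```

Emit:
send_rows --increments '[{"dx":0,"dy":0,"dz":0,"roll":0,"claw":-0.55},{"dx":0,"dy":0,"dz":0,"roll":0,"claw":-0.55},{"dx":0,"dy":0,"dz":0,"roll":0,"claw":-0.55},{"dx":0,"dy":0,"dz":0,"roll":0,"claw":-0.55},{"dx":0,"dy":0,"dz":0,"roll":0,"claw":-0.55}]'

```text
clock: 17.68
tcp_pos: [0.5682, -0.3187, 0.0858]
orientation: [0.0, 0.01, 1.0, -0.015]
wrist_force: [0.1, -0.1, 0.1]
finger_gap: 0.019
grip_force: 0.0
```

```bash
cat >> h.py <<'E'
from scipy.optimize import least_squares
def seatfit(front_uv,rear_uv,c,S,x0):
    for th,z0 in((.108,.008),(0,.008),(0,.024),(-.038,.030)):
        def pts(X,y):
            return [np.array([x0+X+L[0]*np.cos(th)+L[1]*np.sin(th),y-.0225*(L[0]+.09),z0-L[0]*np.sin(th)+L[1]*np.cos(th)]) for L in((-.142,.080),(-.038,.080))]
        def F(v):
            a,b=pts(*v); return np.r_[proj(c,a,True)-front_uv,proj(S,b)-rear_uv]
        s=least_squares(F,[.08,-.3]); print('th',th,'z0',z0,'X,y',s.x.round(4),s.fun.round(1))
def fgold(c):
    hsv=cv2.cvtColor(c['image'],cv2.COLOR_BGR2HSV).astype(int)
    g=((hsv[...,0]>15)&(hsv[...,0]<32)&(hsv[...,1]>110)&(hsv[...,2]>110)).astype(np.uint8); g[:,:215]=0;g[:,295:]=0; g[:100]=0
    k,l,st,ce=cv2.connectedComponentsWithStats(g); return ce[1+st[1:,4].argmax()]
E
python3 - <<'E'
from h import *
s=get_state(); q=s['orientation'];print(s['tcp_pos'].round(4),s['wrist_force'].round(1),s['ft_torque'].round(2))
c=read_camera('wrist');S=read_camera('scene'); r=rear(S,-.32,(130,185,280,330)); print(r, fgold(c))
seatfit(fgold(c),r[0][1],c,S,.5843)
E
```

```text
[ 0.5682 -0.3187  0.0858] [ 0.1 -0.1  0.1] [-0.01 -0.01  0.02]
[(np.int32(207), array([135.1, 318.2]), array([ 0.7455, -0.32  ,  0.4022])), (np.int32(42), array([155.6, 306.1]), array([ 0.6469, -0.32  ,  0.1109]))] [251.21231423 192.32908705]
th 0.108 z0 0.008 X,y [ 0.077  -0.3231] [ -4.6   1.1  18.4 -14.6]
th 0 z0 0.008 X,y [ 0.091  -0.3244] [ -5.    0.7  19.2 -12.1]
th 0 z0 0.024 X,y [ 0.0862 -0.323 ] [ -4.5   1.4  17.2 -15.7]
th -0.038 z0 0.03 X,y [ 0.089 -0.323] [ -4.4   1.5  16.7 -16.2]
```

```bash
python3 - <<'E'
from h import *
c=read_camera('wrist');S=read_camera('scene'); seatfit(fgold(c),(155.6,306.1),c,S,.5843)
E
```

```text
th 0.108 z0 0.008 X,y [ 0.0767 -0.3211] [-0.1  0.6 -1.4 -3. ]
th 0 z0 0.008 X,y [ 0.0907 -0.3218] [ 0.   0.2 -0.4 -0.7]
th 0 z0 0.024 X,y [ 0.0859 -0.321 ] [ 0.   0.9 -2.6 -4.1]
th -0.038 z0 0.03 X,y [ 0.0887 -0.3209] [ 0.1  1.  -3.1 -4.7]
```

Emit:
send_rows --increments '[{"dx":0,"dy":0,"dz":0,"roll":0,"claw":-1},{"dx":0,"dy":0,"dz":0,"roll":0,"claw":-1},{"dx":0,"dy":-0.1,"dz":0,"roll":0,"claw":-1},{"dx":0,"dy":-0.2,"dz":0,"roll":0,"claw":-1},{"dx":0,"dy":-0.32,"dz":0,"roll":0,"claw":-1}]' --grip_force 25

```text
clock: 18.5
tcp_pos: [0.5681, -0.3228, 0.0856]
orientation: [0.0, 0.009, 1.0, -0.011]
wrist_force: [2.9, 15.6, 6.7]
finger_gap: 0.0113
grip_force: 33.2
```

Emit:
send_rows --increments '[{"dx":0,"dy":0,"dz":0,"roll":0,"claw":-0.4},{"dx":0,"dy":0,"dz":0,"roll":0,"claw":-0.3},{"dx":0,"dy":0.1,"dz":0.8,"roll":0,"claw":-0.3},{"dx":0,"dy":0.1,"dz":2,"roll":0,"claw":-0.3},{"dx":0,"dy":0.1,"dz":4,"roll":0,"claw":-0.3}]'

```text
clock: 19.12
tcp_pos: [0.5668, -0.3241, 0.1847]
orientation: [-0.002, 0.011, 1.0, -0.014]
wrist_force: [0.7, -0.3, 0.4]
finger_gap: 0.0301
grip_force: 0.0
```

```bash
cat >> h.py <<'E'
def look():
    s=get_state(); q=s['orientation']; print('tcp',s['tcp_pos'].round(4),'yaw',round(-2*q[1]*q[2],4),'F',s['wrist_force'].round(1),'t',s['clock'])
    T,S=read_camera('top'),read_camera('scene')
    a,b=mods(golds(T,False)),mods(golds(S,False))
    for m in a: 
        k=[n for n in b if np.hypot(*(n-m)[:2])<.012]; print('both' if k else 'top ',(np.mean([m,k[0]],0) if k else m).round(4), (k[0]-m).round(4) if k else '')
    for m in b:
        if not [n for n in a if np.hypot(*(n-m)[:2])<.012]: print('scene',m.round(4))
    return s,T,S
E
python3 -c "
from h import *
look()"
```

```text
tcp [ 0.5668 -0.3241  0.1847] yaw -0.0215 F [ 0.7 -0.3  0.4] t 19.125
both [0.6021 0.292  0.0897] [ 0.0012 -0.0019 -0.0098]
both [ 0.5863 -0.3244 -0.02  ] [-0.0045  0.0009 -0.0081]
both [0.57   0.3886 0.0045] [ 0.0007 -0.0017 -0.0056]
both [ 0.4981  0.3013 -0.2614] [ 0.0011 -0.0015  0.002 ]
both [0.4097 0.1853 0.0658] [ 0.0007 -0.0019 -0.0051]
both [0.3949 0.3071 0.1587] [ 0.0007 -0.0016 -0.0015]
```

Emit:
send_rows --increments '[{"dx":-0.5,"dy":1.2,"dz":0.5,"roll":0.1,"claw":-0.3},{"dx":-1.2,"dy":3.3,"dz":0.8,"roll":0.3,"claw":-0.3},{"dx":-2,"dy":5.5,"dz":0.8,"roll":0.63,"claw":-0.3},{"dx":-2.7,"dy":7.7,"dz":0.8,"roll":0.63,"claw":-0.3},{"dx":-3.4,"dy":9.9,"dz":0.8,"roll":0.63,"claw":-0.3}]'

```text
clock: 19.85
tcp_pos: [0.4823, -0.0757, 0.2055]
orientation: [0.001, -0.033, 0.999, -0.016]
wrist_force: [0.9, -1.1, -0.1]
finger_gap: 0.03
grip_force: 0.0
```

Emit:
send_rows --increments '[{"dx":-0.7,"dy":2.2,"dz":0,"roll":0,"claw":-0.3},{"dx":-1.4,"dy":4.4,"dz":0,"roll":0,"claw":-0.3},{"dx":-2.1,"dy":6.6,"dz":0,"roll":0,"claw":-0.3},{"dx":-2.8,"dy":8.8,"dz":0,"roll":0,"claw":-0.3},{"dx":-3.44,"dy":10.44,"dz":0,"roll":0,"claw":-0.3}]'

```text
clock: 20.48
tcp_pos: [0.3965, 0.1858, 0.2057]
orientation: [0.001, -0.034, 0.999, -0.015]
wrist_force: [0.5, -0.1, -1.2]
finger_gap: 0.0299
grip_force: 0.0
```

Emit:
send_rows --increments '[{"dx":0,"dy":0,"dz":-0.5,"roll":0,"claw":-0.3},{"dx":0,"dy":0,"dz":-1,"roll":0,"claw":-0.3},{"dx":0,"dy":0,"dz":-1.5,"roll":0,"claw":-0.3},{"dx":0,"dy":0,"dz":-2,"roll":0,"claw":-0.3},{"dx":0,"dy":0,"dz":-2,"roll":0,"claw":-0.3}]'

```text
clock: 21.1
tcp_pos: [0.3964, 0.1833, 0.1545]
orientation: [-0.001, -0.033, 0.999, -0.016]
wrist_force: [0.0, -0.5, -0.5]
finger_gap: 0.0299
grip_force: 0.0
```

Emit:
send_rows --increments '[{"dx":0,"dy":0,"dz":-1,"roll":0,"claw":-0.3},{"dx":0,"dy":0,"dz":-2,"roll":0,"claw":-0.3},{"dx":0,"dy":0,"dz":-3.07,"roll":0,"claw":-0.3},{"dx":0,"dy":0,"dz":-3.07,"roll":0,"claw":-0.3},{"dx":0,"dy":0,"dz":-3.07,"roll":0,"claw":-1}]' --grip_force 35

```text
clock: 21.72
tcp_pos: [0.3978, 0.1843, 0.08]
orientation: [0.001, -0.033, 0.999, -0.015]
wrist_force: [0.3, -0.8, -0.5]
finger_gap: 0.0126
grip_force: 0.1
```

Emit:
send_rows --increments '[{"dx":0,"dy":0,"dz":0,"roll":0,"claw":-1},{"dx":0,"dy":0,"dz":0,"roll":0,"claw":-1},{"dx":0,"dy":0,"dz":0,"roll":0,"claw":-1},{"dx":0,"dy":0,"dz":0.5,"roll":0,"claw":-1},{"dx":0,"dy":0,"dz":1.5,"roll":0,"claw":-1}]'

```text
clock: 22.35
tcp_pos: [0.395, 0.1833, 0.1158]
orientation: [-0.002, -0.033, 0.999, -0.016]
wrist_force: [0.3, -0.1, -7.6]
finger_gap: 0.0111
grip_force: 34.8
```

Emit:
send_rows --increments '[{"dx":0,"dy":0,"dz":1.3,"roll":0,"claw":-1},{"dx":0,"dy":0,"dz":2.6,"roll":0,"claw":-1},{"dx":0.3,"dy":-0.6,"dz":3.9,"roll":-0.2,"claw":-1},{"dx":0.8,"dy":-2,"dz":4,"roll":-0.4,"claw":-1},{"dx":1.3,"dy":-3.5,"dz":4,"roll":-0.634,"claw":-1}]'

```text
clock: 22.98
tcp_pos: [0.4294, 0.0957, 0.217]
orientation: [-0.0, 0.011, 1.0, -0.016]
wrist_force: [1.1, 0.1, -7.8]
finger_gap: 0.0111
grip_force: 34.9
```

Emit:
send_rows --increments '[{"dx":0.6,"dy":-1.7,"dz":0,"roll":0,"claw":-1},{"dx":1.2,"dy":-3.4,"dz":0,"roll":0,"claw":-1},{"dx":1.8,"dy":-5.1,"dz":0,"roll":0,"claw":-1},{"dx":2.4,"dy":-6.8,"dz":0,"roll":0,"claw":-1},{"dx":3,"dy":-8.5,"dz":0,"roll":0,"claw":-1}]'

```text
clock: 23.6
tcp_pos: [0.5037, -0.1172, 0.216]
orientation: [-0.001, 0.011, 1.0, -0.015]
wrist_force: [1.0, 0.1, -7.0]
finger_gap: 0.0114
grip_force: 34.9
```

Emit:
send_rows --increments '[{"dx":0.6,"dy":-1.7,"dz":0,"roll":0,"claw":-1},{"dx":1.2,"dy":-3.4,"dz":0,"roll":0,"claw":-1},{"dx":1.8,"dy":-5,"dz":0,"roll":0,"claw":-1},{"dx":2.05,"dy":-6.15,"dz":0,"roll":0,"claw":-1},{"dx":2.05,"dy":-6.15,"dz":0,"roll":0,"claw":-1}]'

```text
clock: 24.22
tcp_pos: [0.555, -0.2718, 0.2151]
orientation: [-0.001, 0.012, 1.0, -0.015]
wrist_force: [-0.4, -0.3, -6.9]
finger_gap: 0.011
grip_force: 35.1
```

```bash
python3 -c "
from h import *
s,T,S=look(); c=read_camera('wrist'); print(fgold(c))
cv2.imwrite('pics/w7.png',c['image'])"
```

```text
tcp [ 0.555  -0.2718  0.2151] yaw -0.0245 F [-0.4 -0.3 -6.9] t 24.225
both [0.602  0.292  0.0902] [ 0.0011 -0.0018 -0.0096]
both [0.5699 0.3888 0.0076] [ 0.001  -0.0016 -0.0044]
both [ 0.4982  0.3013 -0.2622] [ 0.0014 -0.0016  0.003 ]
both [0.3949 0.3071 0.1587] [ 0.0011 -0.0017 -0.0041]
scene [ 0.5834 -0.3246 -0.0274]
[255.59006211 178.25879917]
```

Emit:
send_rows --increments '[{"dx":0,"dy":0.14,"dz":-1.1,"roll":0,"claw":-1},{"dx":0,"dy":0.14,"dz":-2.2,"roll":0,"claw":-1},{"dx":0,"dy":0.14,"dz":-3.3,"roll":0,"claw":-1},{"dx":0,"dy":0.14,"dz":-4.2,"roll":0,"claw":-1},{"dx":0,"dy":0.14,"dz":-4.4,"roll":0,"claw":-1}]'

```text
clock: 25.0
tcp_pos: [0.5541, -0.2639, 0.1048]
orientation: [-0.002, 0.01, 1.0, -0.014]
wrist_force: [-0.2, -0.2, -6.8]
finger_gap: 0.0114
grip_force: 35.1
```

Emit:
send_rows --increments '[{"dx":0,"dy":0,"dz":0,"roll":0,"claw":-0.55},{"dx":0,"dy":0,"dz":0,"roll":0,"claw":-0.55},{"dx":0,"dy":0,"dz":0,"roll":0,"claw":-0.55},{"dx":0.2,"dy":0,"dz":-0.1,"roll":0,"claw":-0.55},{"dx":0.4,"dy":0,"dz":-0.2,"roll":0,"claw":-0.55}]' --grip_force 25

```text
clock: 25.62
tcp_pos: [0.5664, -0.2662, 0.1018]
orientation: [0.0, 0.011, 1.0, -0.015]
wrist_force: [0.6, -0.2, -0.3]
finger_gap: 0.0192
grip_force: 0.0
```

```bash
cat >> h.py <<'E'
def fit(x0,yw):
    s=get_state();print('tcp',s['tcp_pos'].round(4),'F',s['wrist_force'].round(1),s['clock'])
    c=read_camera('wrist');S=read_camera('scene'); p0=proj(S,[x0+.048,yw,.09])
    r=[q for q in rear(S,yw,(100,330,180,330)) if np.hypot(*(q[1]-p0))<22 and q[0]<90]; print([(q[0],q[1]) for q in r],p0.round(1))
    r=min(r,key=lambda q:np.hypot(*(q[1]-p0)))
    seatfit(fgold(c),r[1],c,S,x0)
E
python3 -c "
from h import *
fit(.5854,-.268)"
```

```text
tcp [ 0.5664 -0.2662  0.1018] F [ 0.6 -0.2 -0.3] 25.625
[(np.int32(38), array([173.3, 289.2]))] [174.7 291.9]
th 0.108 z0 0.008 X,y [ 0.068  -0.2672] [ 0.   0.1 -0.5 -0.5]
th 0 z0 0.008 X,y [ 0.0809 -0.2677] [ 0.1 -0.3  0.3  1.3]
th 0 z0 0.024 X,y [ 0.0774 -0.2671] [ 0.1  0.4 -1.4 -1.7]
th -0.038 z0 0.03 X,y [ 0.0802 -0.2671] [ 0.1  0.6 -1.8 -2.3]
```

Emit:
send_rows --increments '[{"dx":-0.1,"dy":0,"dz":-0.18,"roll":0,"claw":-0.55},{"dx":-0.1,"dy":0,"dz":-0.18,"roll":0,"claw":-1},{"dx":-0.1,"dy":0,"dz":-0.18,"roll":0,"claw":-1},{"dx":-0.1,"dy":0,"dz":-0.18,"roll":0,"claw":-1},{"dx":-0.1,"dy":0,"dz":-0.08,"roll":0,"claw":-1}]'

```text
clock: 26.35
tcp_pos: [0.5624, -0.2657, 0.0985]
orientation: [-0.001, 0.011, 1.0, -0.015]
wrist_force: [0.8, -0.6, -7.4]
finger_gap: 0.0115
grip_force: 24.4
```

Emit:
send_rows --increments '[{"dx":0.2,"dy":0,"dz":0,"roll":0,"claw":-1},{"dx":0.4,"dy":0,"dz":0,"roll":0,"claw":-1},{"dx":0.65,"dy":0,"dz":0,"roll":0,"claw":-1},{"dx":0.86,"dy":0,"dz":0,"roll":0,"claw":-1},{"dx":0.86,"dy":0,"dz":0,"roll":0,"claw":-1}]'

```text
clock: 26.98
tcp_pos: [0.5854, -0.266, 0.0995]
orientation: [0.0, 0.011, 1.0, -0.015]
wrist_force: [0.5, 0.1, -7.5]
finger_gap: 0.0116
grip_force: 24.7
```

Emit:
send_rows --increments '[{"dx":0,"dy":0,"dz":-0.12,"roll":0,"claw":-1},{"dx":-0.1,"dy":0,"dz":-0.25,"roll":0,"claw":-1},{"dx":-0.2,"dy":0,"dz":-0.35,"roll":0,"claw":-1},{"dx":-0.3,"dy":0,"dz":-0.45,"roll":0,"claw":-1},{"dx":-0.4,"dy":0,"dz":-0.5,"roll":0,"claw":-1}]'

```text
clock: 27.6
tcp_pos: [0.5751, -0.266, 0.0871]
orientation: [0.001, 0.011, 1.0, -0.015]
wrist_force: [1.0, -0.2, -2.9]
finger_gap: 0.0121
grip_force: 25.2
```

Emit:
send_rows --increments '[{"dx":0,"dy":0,"dz":0,"roll":0,"claw":-0.55},{"dx":0,"dy":0,"dz":0,"roll":0,"claw":-0.55},{"dx":0,"dy":0,"dz":0,"roll":0,"claw":-0.55},{"dx":0,"dy":0,"dz":0,"roll":0,"claw":-0.55},{"dx":0,"dy":0,"dz":0,"roll":0,"claw":-0.55}]'

```text
clock: 28.22
tcp_pos: [0.5749, -0.266, 0.0871]
orientation: [0.0, 0.011, 1.0, -0.015]
wrist_force: [0.7, 0.1, 0.4]
finger_gap: 0.019
grip_force: 0.0
```

```bash
python3 -c "
from h import *
fit(.5854,-.268)"
```

```text
tcp [ 0.5749 -0.266   0.0871] F [0.7 0.1 0.4] 28.225
[(np.int32(38), array([175.5, 294.7]))] [174.7 291.9]
th 0.108 z0 0.008 X,y [ 0.077  -0.2678] [-0.1  0.6 -1.3 -2.9]
th 0 z0 0.008 X,y [ 0.0904 -0.2685] [ 0.   0.2 -0.5 -0.8]
th 0 z0 0.024 X,y [ 0.0863 -0.2677] [-0.   0.8 -2.3 -4. ]
th -0.038 z0 0.03 X,y [ 0.0891 -0.2677] [ 0.   0.9 -2.7 -4.6]
```

Emit:
send_rows --increments '[{"dx":0,"dy":0,"dz":0,"roll":0,"claw":-1},{"dx":0,"dy":0,"dz":0,"roll":0,"claw":-1},{"dx":0,"dy":-0.15,"dz":0,"roll":0,"claw":-1},{"dx":0,"dy":-0.28,"dz":0,"roll":0,"claw":-1},{"dx":0,"dy":-0.4,"dz":0,"roll":0,"claw":-1}]' --grip_force 25

```text
clock: 28.95
tcp_pos: [0.5748, -0.271, 0.0868]
orientation: [0.0, 0.009, 1.0, -0.01]
wrist_force: [0.2, 18.9, 8.8]
finger_gap: 0.0116
grip_force: 31.9
```

Emit:
send_rows --increments '[{"dx":0,"dy":0,"dz":0,"roll":0,"claw":-0.4},{"dx":0,"dy":0,"dz":0,"roll":0,"claw":-0.3},{"dx":0,"dy":0.1,"dz":0.8,"roll":0,"claw":-0.3},{"dx":0,"dy":0.1,"dz":2.4,"roll":0,"claw":-0.3},{"dx":-0.2,"dy":0.5,"dz":4.5,"roll":0,"claw":-0.3}]'

```text
clock: 29.58
tcp_pos: [0.5691, -0.2642, 0.1992]
orientation: [-0.001, 0.011, 1.0, -0.015]
wrist_force: [1.0, -0.8, 0.7]
finger_gap: 0.0299
grip_force: 0.0
```

Emit:
send_rows --increments '[{"dx":-0.7,"dy":2.1,"dz":0.3,"roll":0.3,"claw":-0.3},{"dx":-1.4,"dy":4.3,"dz":0.3,"roll":0.6,"claw":-0.3},{"dx":-2.1,"dy":6.5,"dz":0.3,"roll":0.9,"claw":-0.3},{"dx":-2.8,"dy":8.7,"dz":0.3,"roll":1.3,"claw":-0.3},{"dx":-3.5,"dy":10.9,"dz":0.3,"roll":1.3,"claw":-0.3}]'

```text
clock: 30.2
tcp_pos: [0.4819, 0.01, 0.2073]
orientation: [0.002, -0.08, 0.997, -0.016]
wrist_force: [0.7, -0.1, -0.7]
finger_gap: 0.0298
grip_force: 0.0
```

```bash
python3 -c "
from h import *
s,T,S=look()"
```

```text
tcp [0.4819 0.01   0.2073] yaw 0.1587 F [ 0.7 -0.1 -0.7] t 30.2
both [0.6021 0.2922 0.0919] [ 0.001  -0.0018 -0.0055]
both [ 0.5864 -0.2723 -0.0243] [-0.0049  0.0009 -0.    ]
both [ 0.5862 -0.3244 -0.0241] [-0.0043  0.0008  0.0007]
both [0.57   0.3886 0.0034] [ 0.0003 -0.0016 -0.0034]
both [ 0.4983  0.3013 -0.2619] [ 0.0011 -0.0016  0.0023]
both [0.3951 0.3069 0.1609] [ 0.0013 -0.0015 -0.0054]
both [ 0.231  -0.2848  0.3124] [ 0.0004 -0.0033  0.0003]
```

Emit:
send_rows --increments '[{"dx":-0.75,"dy":2.2,"dz":0,"roll":0,"claw":-0.3},{"dx":-1.5,"dy":4.4,"dz":0,"roll":0,"claw":-0.3},{"dx":-2.25,"dy":6.6,"dz":0,"roll":0,"claw":-0.3},{"dx":-3,"dy":8.8,"dz":0,"roll":0,"claw":-0.3},{"dx":-3.75,"dy":11,"dz":0,"roll":0,"claw":-0.3}]' --grip_force 35

```text
clock: 30.92
tcp_pos: [0.3891, 0.2851, 0.2073]
orientation: [0.002, -0.079, 0.997, -0.015]
wrist_force: [0.8, 0.3, 1.1]
finger_gap: 0.0304
grip_force: 0.0
```

Emit:
send_rows --increments '[{"dx":-0.27,"dy":0.8,"dz":0,"roll":0,"claw":-0.3},{"dx":-0.27,"dy":0.8,"dz":-0.5,"roll":0,"claw":-0.3},{"dx":-0.27,"dy":0.8,"dz":-1.2,"roll":0,"claw":-0.3},{"dx":-0.27,"dy":0.8,"dz":-2,"roll":0,"claw":-0.3},{"dx":-0.27,"dy":0.8,"dz":-2,"roll":0,"claw":-0.3}]'

```text
clock: 31.55
tcp_pos: [0.3814, 0.3019, 0.1551]
orientation: [-0.0, -0.079, 0.997, -0.016]
wrist_force: [0.8, 0.6, 0.3]
finger_gap: 0.0301
grip_force: 0.0
```

Emit:
send_rows --increments '[{"dx":0,"dy":0.06,"dz":-1,"roll":0,"claw":-0.3},{"dx":0,"dy":0.06,"dz":-2,"roll":0,"claw":-0.3},{"dx":0,"dy":0.06,"dz":-3.06,"roll":0,"claw":-0.3},{"dx":0,"dy":0.06,"dz":-3.06,"roll":0,"claw":-0.3},{"dx":0,"dy":0.06,"dz":-3.06,"roll":0,"claw":-1}]'

```text
clock: 32.17
tcp_pos: [0.3828, 0.3054, 0.0817]
orientation: [0.002, -0.08, 0.997, -0.015]
wrist_force: [-0.0, -1.2, 0.3]
finger_gap: 0.0128
grip_force: 2.6
```

Emit:
send_rows --increments '[{"dx":0,"dy":0,"dz":0,"roll":0,"claw":-1},{"dx":0,"dy":0,"dz":0,"roll":0,"claw":-1},{"dx":0,"dy":0,"dz":0,"roll":0,"claw":-1},{"dx":0,"dy":0,"dz":0.5,"roll":0,"claw":-1},{"dx":0,"dy":0,"dz":1.5,"roll":0,"claw":-1}]'

```text
clock: 32.8
tcp_pos: [0.3796, 0.3042, 0.1168]
orientation: [-0.001, -0.08, 0.997, -0.017]
wrist_force: [-0.1, 0.3, -8.7]
finger_gap: 0.0113
grip_force: 34.8
```

Emit:
send_rows --increments '[{"dx":0,"dy":0,"dz":1.3,"roll":0,"claw":-1},{"dx":0,"dy":0,"dz":2.6,"roll":0,"claw":-1},{"dx":0.3,"dy":-0.6,"dz":3.9,"roll":-0.4,"claw":-1},{"dx":0.8,"dy":-2,"dz":4,"roll":-0.8,"claw":-1},{"dx":1.3,"dy":-3.7,"dz":4,"roll":-1.3,"claw":-1}]'

```text
clock: 33.42
tcp_pos: [0.4139, 0.2123, 0.2182]
orientation: [-0.0, 0.011, 1.0, -0.015]
wrist_force: [0.6, 0.1, -9.3]
finger_gap: 0.011
grip_force: 34.8
```

Emit:
send_rows --increments '[{"dx":0.6,"dy":-1.8,"dz":0,"roll":0,"claw":-1},{"dx":1.2,"dy":-3.6,"dz":0,"roll":0,"claw":-1},{"dx":1.8,"dy":-5.4,"dz":0,"roll":0,"claw":-1},{"dx":2.4,"dy":-7.2,"dz":0,"roll":0,"claw":-1},{"dx":3,"dy":-9,"dz":0,"roll":0,"claw":-1}]'

```text
clock: 34.05
tcp_pos: [0.4883, -0.0133, 0.2174]
orientation: [-0.001, 0.011, 1.0, -0.015]
wrist_force: [1.0, -0.2, -8.8]
finger_gap: 0.0115
grip_force: 34.8
```

Emit:
send_rows --increments '[{"dx":0.6,"dy":-1.8,"dz":0,"roll":0,"claw":-1},{"dx":1.2,"dy":-3.6,"dz":0,"roll":0,"claw":-1},{"dx":1.8,"dy":-5.4,"dz":0,"roll":0,"claw":-1},{"dx":2.4,"dy":-7.2,"dz":0,"roll":0,"claw":-1},{"dx":2.79,"dy":-8.2,"dz":0,"roll":0,"claw":-1}]'

```text
clock: 34.67
tcp_pos: [0.5584, -0.2191, 0.2167]
orientation: [-0.002, 0.012, 1.0, -0.015]
wrist_force: [0.8, 0.3, -9.1]
finger_gap: 0.0113
grip_force: 34.9
```

```bash
python3 -c "
from h import *
s,T,S=look()"
```

```text
tcp [ 0.5584 -0.2191  0.2167] yaw -0.0234 F [ 0.8  0.3 -9.1] t 34.675
both [0.602  0.2921 0.0921] [ 0.0011 -0.0016 -0.0059]
both [0.5699 0.3887 0.0057] [ 0.001  -0.0018 -0.0083]
scene [ 0.5842 -0.2719 -0.0264]
scene [ 0.584  -0.3241 -0.0188]
```

Emit:
send_rows --increments '[{"dx":0,"dy":0.11,"dz":-1.1,"roll":0,"claw":-1},{"dx":0,"dy":0.11,"dz":-2.2,"roll":0,"claw":-1},{"dx":0,"dy":0.11,"dz":-3.3,"roll":0,"claw":-1},{"dx":0,"dy":0.11,"dz":-4.2,"roll":0,"claw":-1},{"dx":0,"dy":0.11,"dz":-4.42,"roll":0,"claw":-1}]'

```text
clock: 35.4
tcp_pos: [0.5569, -0.2125, 0.1055]
orientation: [-0.002, 0.01, 1.0, -0.014]
wrist_force: [-0.7, 1.3, -2.8]
finger_gap: 0.0116
grip_force: 35.6
```

Emit:
send_rows --increments '[{"dx":0,"dy":0,"dz":0,"roll":0,"claw":-0.55},{"dx":0,"dy":0,"dz":0,"roll":0,"claw":-0.55},{"dx":0,"dy":0,"dz":0,"roll":0,"claw":-0.55},{"dx":0.2,"dy":0,"dz":-0.18,"roll":0,"claw":-0.55},{"dx":0.35,"dy":0,"dz":-0.36,"roll":0,"claw":-0.55}]' --grip_force 25

```text
clock: 36.02
tcp_pos: [0.5684, -0.2144, 0.0987]
orientation: [0.0, 0.011, 1.0, -0.015]
wrist_force: [0.3, -0.2, 0.2]
finger_gap: 0.0196
grip_force: 0.0
```

```bash
python3 -c "
from h import *
fit(.5866,-.216)"
```

```text
tcp [ 0.5684 -0.2144  0.0987] F [ 0.3 -0.2  0.2] 36.025
[(np.int32(39), array([192.1, 278.9]))] [193.6 281.2]
th 0.108 z0 0.008 X,y [ 0.0681 -0.2152] [-0.   0.2 -0.4 -0.8]
th 0 z0 0.008 X,y [ 0.081  -0.2157] [ 0.  -0.2  0.4  1.1]
th 0 z0 0.024 X,y [ 0.0774 -0.2151] [-0.   0.4 -1.1 -2.1]
th -0.038 z0 0.03 X,y [ 0.0803 -0.2151] [-0.   0.6 -1.4 -2.7]
```

Emit:
send_rows --increments '[{"dx":-0.18,"dy":0,"dz":-0.08,"roll":0,"claw":-0.55},{"dx":-0.18,"dy":0,"dz":-0.08,"roll":0,"claw":-1},{"dx":-0.18,"dy":0,"dz":-0.08,"roll":0,"claw":-1},{"dx":-0.18,"dy":0,"dz":-0.08,"roll":0,"claw":-1},{"dx":-0.18,"dy":0,"dz":0.02,"roll":0,"claw":-1}]'

```text
clock: 36.75
tcp_pos: [0.5625, -0.2141, 0.0979]
orientation: [-0.001, 0.011, 1.0, -0.015]
wrist_force: [-0.2, 0.0, -8.9]
finger_gap: 0.0111
grip_force: 24.7
```

Emit:
send_rows --increments '[{"dx":0.2,"dy":0,"dz":0,"roll":0,"claw":-1},{"dx":0.4,"dy":0,"dz":0,"roll":0,"claw":-1},{"dx":0.65,"dy":0,"dz":0,"roll":0,"claw":-1},{"dx":0.86,"dy":0,"dz":0,"roll":0,"claw":-1},{"dx":0.86,"dy":0,"dz":0,"roll":0,"claw":-1}]'

```text
clock: 37.38
tcp_pos: [0.5854, -0.2143, 0.099]
orientation: [0.0, 0.011, 1.0, -0.015]
wrist_force: [0.2, -0.1, -8.5]
finger_gap: 0.0117
grip_force: 24.7
```

Emit:
send_rows --increments '[{"dx":0,"dy":0,"dz":-0.12,"roll":0,"claw":-1},{"dx":-0.1,"dy":0,"dz":-0.25,"roll":0,"claw":-1},{"dx":-0.2,"dy":0,"dz":-0.35,"roll":0,"claw":-1},{"dx":-0.3,"dy":0,"dz":-0.45,"roll":0,"claw":-1},{"dx":-0.4,"dy":0,"dz":-0.5,"roll":0,"claw":-1}]'

```text
clock: 38.0
tcp_pos: [0.575, -0.2143, 0.0868]
orientation: [0.001, 0.011, 1.0, -0.015]
wrist_force: [-0.7, -0.7, -3.5]
finger_gap: 0.0113
grip_force: 25.6
```

Emit:
send_rows --increments '[{"dx":0,"dy":0,"dz":0,"roll":0,"claw":-0.55},{"dx":0,"dy":0,"dz":0,"roll":0,"claw":-0.55},{"dx":0,"dy":0,"dz":0,"roll":0,"claw":-0.55},{"dx":0,"dy":0,"dz":0,"roll":0,"claw":-0.55},{"dx":0,"dy":0,"dz":0,"roll":0,"claw":-0.55}]'

```text
clock: 38.62
tcp_pos: [0.575, -0.2142, 0.0866]
orientation: [0.0, 0.011, 1.0, -0.015]
wrist_force: [-0.6, -0.5, 0.1]
finger_gap: 0.0191
grip_force: 0.0
```

```bash
python3 -c "
from h import *
fit(.5866,-.216)"
```

```text
tcp [ 0.575  -0.2142  0.0866] F [-0.6 -0.5  0.1] 38.625
[(np.int32(39), array([194.2, 284.2]))] [193.6 281.2]
th 0.108 z0 0.008 X,y [ 0.0771 -0.2162] [-0.1  0.6 -1.2 -2.9]
th 0 z0 0.008 X,y [ 0.0906 -0.2169] [-0.   0.2 -0.4 -0.8]
th 0 z0 0.024 X,y [ 0.0863 -0.2161] [-0.1  0.8 -1.9 -4.2]
th -0.038 z0 0.03 X,y [ 0.0891 -0.2161] [-0.1  0.9 -2.3 -4.8]
```

Emit:
send_rows --increments '[{"dx":0,"dy":0,"dz":0,"roll":0,"claw":-1},{"dx":0,"dy":0,"dz":0,"roll":0,"claw":-1},{"dx":0,"dy":-0.15,"dz":0,"roll":0,"claw":-1},{"dx":0,"dy":-0.28,"dz":0,"roll":0,"claw":-1},{"dx":0,"dy":-0.4,"dz":0,"roll":0,"claw":-1}]' --grip_force 25

```text
clock: 39.35
tcp_pos: [0.5748, -0.219, 0.0864]
orientation: [0.0, 0.009, 1.0, -0.01]
wrist_force: [1.9, 20.8, 7.9]
finger_gap: 0.0116
grip_force: 31.6
```

Emit:
send_rows --increments '[{"dx":0,"dy":0,"dz":0,"roll":0,"claw":-0.4},{"dx":0,"dy":0,"dz":0,"roll":0,"claw":-0.3},{"dx":0,"dy":0.1,"dz":0.8,"roll":0,"claw":-0.3},{"dx":0,"dy":0.1,"dz":2.4,"roll":0,"claw":-0.3},{"dx":0,"dy":0.5,"dz":4.7,"roll":0,"claw":-0.3}]'

```text
clock: 39.98
tcp_pos: [0.5737, -0.2123, 0.2034]
orientation: [-0.002, 0.012, 1.0, -0.015]
wrist_force: [0.6, -1.1, 0.6]
finger_gap: 0.0302
grip_force: 0.0
```

Emit:
send_rows --increments '[{"dx":0,"dy":2.1,"dz":0.2,"roll":0.2,"claw":-0.3},{"dx":0.1,"dy":4.4,"dz":0.2,"roll":0.4,"claw":-0.3},{"dx":0.2,"dy":6.7,"dz":0.2,"roll":0.6,"claw":-0.3},{"dx":0.3,"dy":9,"dz":0.2,"roll":0.81,"claw":-0.3},{"dx":0.5,"dy":11.2,"dz":0.2,"roll":0.81,"claw":-0.3}]'

```text
clock: 40.6
tcp_pos: [0.5874, 0.0695, 0.2092]
orientation: [0.001, -0.046, 0.999, -0.016]
wrist_force: [1.3, 0.3, 0.8]
finger_gap: 0.0303
grip_force: 0.0
```

```bash
python3 -c "
from h import *
s,T,S=look()"
```

```text
tcp [0.5874 0.0695 0.2092] yaw 0.0911 F [1.3 0.3 0.8] t 40.6
both [0.6022 0.2921 0.09  ] [ 0.0013 -0.0019 -0.008 ]
both [ 0.5881 -0.2194 -0.0251] [-0.0049  0.0012  0.0008]
both [ 0.5863 -0.2722 -0.0216] [-0.0048  0.0012  0.0026]
both [ 0.5862 -0.3244 -0.0241] [-0.0043  0.0008  0.0007]
both [0.5701 0.3886 0.002 ] [ 0.0005 -0.0017 -0.001 ]
both [ 0.2309 -0.285   0.3093] [ 0.0005 -0.0029  0.0065]
```

Emit:
send_rows --increments '[{"dx":0,"dy":2.2,"dz":0,"roll":0,"claw":-0.3},{"dx":0,"dy":4.4,"dz":0,"roll":0,"claw":-0.3},{"dx":0,"dy":6.6,"dz":0,"roll":0,"claw":-0.3},{"dx":0,"dy":8.8,"dz":0,"roll":0,"claw":-0.3},{"dx":0,"dy":8.8,"dz":0,"roll":0,"claw":-0.3}]' --grip_force 35

```text
clock: 41.32
tcp_pos: [0.5873, 0.2909, 0.2083]
orientation: [0.001, -0.048, 0.999, -0.015]
wrist_force: [0.0, -0.2, -0.2]
finger_gap: 0.0299
grip_force: 0.0
```

Emit:
send_rows --increments '[{"dx":0,"dy":0,"dz":-0.5,"roll":0,"claw":-0.3},{"dx":0,"dy":0,"dz":-1.2,"roll":0,"claw":-0.3},{"dx":0,"dy":0,"dz":-1.8,"roll":0,"claw":-0.3},{"dx":0,"dy":0,"dz":-2,"roll":0,"claw":-0.3},{"dx":0,"dy":0,"dz":-2,"roll":0,"claw":-0.3}]'

```text
clock: 41.95
tcp_pos: [0.5873, 0.2875, 0.1587]
orientation: [0.001, -0.045, 0.999, -0.015]
wrist_force: [-0.5, 0.5, -0.4]
finger_gap: 0.0297
grip_force: 0.0
```

Emit:
send_rows --increments '[{"dx":0,"dy":0.06,"dz":-1,"roll":0,"claw":-0.3},{"dx":0,"dy":0.06,"dz":-2,"roll":0,"claw":-0.3},{"dx":0,"dy":0.06,"dz":-3.19,"roll":0,"claw":-0.3},{"dx":0,"dy":0.06,"dz":-3.19,"roll":0,"claw":-0.3},{"dx":0,"dy":0.06,"dz":-3.19,"roll":0,"claw":-1}]'

```text
clock: 42.58
tcp_pos: [0.5881, 0.2901, 0.0808]
orientation: [0.002, -0.046, 0.999, -0.015]
wrist_force: [-2.7, 6.9, -0.4]
finger_gap: 0.0128
grip_force: 2.6
```

Emit:
send_rows --increments '[{"dx":0,"dy":0,"dz":0,"roll":0,"claw":-1},{"dx":0,"dy":0,"dz":0,"roll":0,"claw":-1},{"dx":0,"dy":0,"dz":0,"roll":0,"claw":-1},{"dx":0,"dy":0,"dz":0.5,"roll":0,"claw":-1},{"dx":0,"dy":0,"dz":1.5,"roll":0,"claw":-1}]'

```text
clock: 43.2
tcp_pos: [0.5847, 0.2883, 0.1141]
orientation: [-0.003, -0.046, 0.999, -0.017]
wrist_force: [-0.0, 0.3, -8.2]
finger_gap: 0.0113
grip_force: 34.8
```

Emit:
send_rows --increments '[{"dx":0,"dy":0,"dz":1.3,"roll":0,"claw":-1},{"dx":0,"dy":0,"dz":2.6,"roll":0,"claw":-1},{"dx":-0.1,"dy":-0.6,"dz":3.9,"roll":-0.2,"claw":-1},{"dx":-0.2,"dy":-2,"dz":4,"roll":-0.5,"claw":-1},{"dx":-0.3,"dy":-3.7,"dz":4,"roll":-0.81,"claw":-1}]'

```text
clock: 43.82
tcp_pos: [0.5789, 0.1963, 0.2162]
orientation: [-0.001, 0.011, 1.0, -0.016]
wrist_force: [1.1, -0.9, -8.8]
finger_gap: 0.0117
grip_force: 34.8
```

Emit:
send_rows --increments '[{"dx":-0.1,"dy":-1.8,"dz":0,"roll":0,"claw":-1},{"dx":-0.2,"dy":-3.6,"dz":0,"roll":0,"claw":-1},{"dx":-0.3,"dy":-5.4,"dz":0,"roll":0,"claw":-1},{"dx":-0.4,"dy":-7.2,"dz":0,"roll":0,"claw":-1},{"dx":-0.5,"dy":-9,"dz":0,"roll":0,"claw":-1}]'

```text
clock: 44.45
tcp_pos: [0.5656, -0.0294, 0.2156]
orientation: [-0.002, 0.011, 1.0, -0.015]
wrist_force: [0.3, 0.0, -8.2]
finger_gap: 0.0111
grip_force: 34.9
```

Emit:
send_rows --increments '[{"dx":-0.1,"dy":-1.8,"dz":0,"roll":0,"claw":-1},{"dx":-0.2,"dy":-3.6,"dz":0,"roll":0,"claw":-1},{"dx":-0.32,"dy":-5.1,"dz":0,"roll":0,"claw":-1},{"dx":-0.32,"dy":-5.5,"dz":0,"roll":0,"claw":-1},{"dx":-0.32,"dy":-5.5,"dz":0,"roll":0,"claw":-1}]'

```text
clock: 45.08
tcp_pos: [0.5583, -0.1655, 0.2157]
orientation: [-0.001, 0.012, 1.0, -0.015]
wrist_force: [-0.0, 0.4, -7.8]
finger_gap: 0.0115
grip_force: 35.0
```

```bash
python3 -c "
from h import *
s,T,S=look()"
```

```text
tcp [ 0.5583 -0.1655  0.2157] yaw -0.0231 F [-0.   0.4 -7.8] t 45.075
both [0.57   0.3887 0.005 ] [ 0.0007 -0.0013  0.0007]
scene [ 0.2315 -0.2863  0.3138]
scene [ 0.5858 -0.2197 -0.0256]
scene [ 0.5841 -0.2716 -0.0221]
scene [ 0.5845 -0.3243 -0.0187]
```

Emit:
send_rows --increments '[{"dx":0.02,"dy":0.08,"dz":-1.1,"roll":0,"claw":-1},{"dx":0.02,"dy":0.08,"dz":-2.2,"roll":0,"claw":-1},{"dx":0.02,"dy":0.08,"dz":-3.3,"roll":0,"claw":-1},{"dx":0.02,"dy":0.08,"dz":-4.2,"roll":0,"claw":-1},{"dx":0.02,"dy":0.08,"dz":-4.4,"roll":0,"claw":-1}]'

```text
clock: 45.8
tcp_pos: [0.5583, -0.1611, 0.105]
orientation: [-0.002, 0.01, 1.0, -0.014]
wrist_force: [-0.1, -0.7, -6.3]
finger_gap: 0.0112
grip_force: 35.3
```

Emit:
send_rows --increments '[{"dx":0,"dy":0,"dz":0,"roll":0,"claw":-0.55},{"dx":0,"dy":0,"dz":0,"roll":0,"claw":-0.55},{"dx":0,"dy":0,"dz":0,"roll":0,"claw":-0.55},{"dx":0.17,"dy":0,"dz":-0.18,"roll":0,"claw":-0.55},{"dx":0.17,"dy":0,"dz":-0.36,"roll":0,"claw":-0.55}]' --grip_force 25

```text
clock: 46.42
tcp_pos: [0.5647, -0.1634, 0.0979]
orientation: [0.001, 0.011, 1.0, -0.015]
wrist_force: [-0.3, 0.2, -0.1]
finger_gap: 0.0191
grip_force: 0.0
```

```bash
python3 -c "
from h import *
fit(.5878,-.1635)"
```

```text
tcp [ 0.5647 -0.1634  0.0979] F [-0.3  0.2 -0.1] 46.425
[(np.int32(38), array([210.8, 269.7]))] [212.  270.7]
th 0.108 z0 0.008 X,y [ 0.0706 -0.1641] [ 0.   0.2 -0.7 -0.9]
th 0 z0 0.008 X,y [ 0.0843 -0.1646] [ 0.1 -0.2  0.2  1.2]
th 0 z0 0.024 X,y [ 0.0798 -0.1641] [-0.   0.5 -1.2 -2.3]
th -0.038 z0 0.03 X,y [ 0.0827 -0.1641] [-0.   0.6 -1.4 -2.9]
```

Emit:
send_rows --increments '[{"dx":0,"dy":0,"dz":-0.06,"roll":0,"claw":-0.55},{"dx":0,"dy":0,"dz":-0.06,"roll":0,"claw":-1},{"dx":0,"dy":0,"dz":-0.06,"roll":0,"claw":-1},{"dx":0,"dy":0,"dz":-0.06,"roll":0,"claw":-1},{"dx":0,"dy":0,"dz":0.04,"roll":0,"claw":-1}]'

```text
clock: 47.15
tcp_pos: [0.5629, -0.1631, 0.0976]
orientation: [-0.001, 0.011, 1.0, -0.015]
wrist_force: [-0.4, 0.2, -8.8]
finger_gap: 0.0115
grip_force: 24.6
```

Emit:
send_rows --increments '[{"dx":0.2,"dy":0,"dz":0,"roll":0,"claw":-1},{"dx":0.4,"dy":0,"dz":0,"roll":0,"claw":-1},{"dx":0.6,"dy":0,"dz":0,"roll":0,"claw":-1},{"dx":0.78,"dy":0,"dz":0,"roll":0,"claw":-1},{"dx":0.78,"dy":0,"dz":0,"roll":0,"claw":-1}]'

```text
clock: 47.78
tcp_pos: [0.584, -0.1633, 0.0988]
orientation: [0.0, 0.011, 1.0, -0.015]
wrist_force: [-0.8, 0.1, -9.3]
finger_gap: 0.0115
grip_force: 24.7
```

Emit:
send_rows --increments '[{"dx":0,"dy":0,"dz":-0.12,"roll":0,"claw":-1},{"dx":-0.1,"dy":0,"dz":-0.25,"roll":0,"claw":-1},{"dx":-0.2,"dy":0,"dz":-0.35,"roll":0,"claw":-1},{"dx":-0.3,"dy":0,"dz":-0.45,"roll":0,"claw":-1},{"dx":-0.4,"dy":0,"dz":-0.5,"roll":0,"claw":-1}]'

```text
clock: 48.4
tcp_pos: [0.5739, -0.1633, 0.0866]
orientation: [0.001, 0.011, 1.0, -0.015]
wrist_force: [-0.0, -0.3, -4.1]
finger_gap: 0.0114
grip_force: 25.7
```

Emit:
send_rows --increments '[{"dx":0,"dy":0,"dz":0,"roll":0,"claw":-0.55},{"dx":0,"dy":0,"dz":0,"roll":0,"claw":-0.55},{"dx":0,"dy":0,"dz":0,"roll":0,"claw":-0.55},{"dx":0,"dy":0,"dz":0,"roll":0,"claw":-0.55},{"dx":0,"dy":0,"dz":0,"roll":0,"claw":-0.55}]'

```text
clock: 49.02
tcp_pos: [0.5737, -0.1632, 0.0864]
orientation: [0.0, 0.011, 1.0, -0.015]
wrist_force: [-0.0, 0.3, 0.7]
finger_gap: 0.0189
grip_force: 0.0
```

```bash
python3 -c "
from h import *
fit(.5878,-.1635)"
```

```text
tcp [ 0.5737 -0.1632  0.0864] F [-0.   0.3  0.7] 49.025
[(np.int32(39), array([212.2, 274.2]))] [212.  270.7]
th 0.108 z0 0.008 X,y [ 0.077  -0.1652] [-0.1  0.6 -1.2 -3.1]
th 0 z0 0.008 X,y [ 0.0909 -0.1659] [-0.   0.2 -0.4 -0.9]
th 0 z0 0.024 X,y [ 0.0863 -0.1651] [-0.1  0.8 -1.7 -4.5]
th -0.038 z0 0.03 X,y [ 0.0891 -0.1651] [-0.2  1.  -2.  -5.2]
```

Emit:
send_rows --increments '[{"dx":0,"dy":0,"dz":0,"roll":0,"claw":-1},{"dx":0,"dy":0,"dz":0,"roll":0,"claw":-1},{"dx":0,"dy":-0.15,"dz":0,"roll":0,"claw":-1},{"dx":0,"dy":-0.3,"dz":0,"roll":0,"claw":-1},{"dx":0,"dy":-0.45,"dz":0,"roll":0,"claw":-1}]' --grip_force 25

```text
clock: 49.75
tcp_pos: [0.5736, -0.167, 0.0861]
orientation: [0.001, 0.008, 1.0, -0.007]
wrist_force: [3.0, 30.4, 9.0]
finger_gap: 0.0116
grip_force: 30.2
```

Emit:
send_rows --increments '[{"dx":0,"dy":0,"dz":0,"roll":0,"claw":-0.4},{"dx":0,"dy":0,"dz":0,"roll":0,"claw":-0.3},{"dx":0,"dy":0.1,"dz":0.8,"roll":0,"claw":-0.3},{"dx":0,"dy":0.1,"dz":2.4,"roll":0,"claw":-0.3},{"dx":0,"dy":0.5,"dz":4.7,"roll":0,"claw":-0.3}]'

```text
clock: 50.38
tcp_pos: [0.5724, -0.1628, 0.2032]
orientation: [-0.002, 0.012, 1.0, -0.015]
wrist_force: [0.3, -1.0, 0.3]
finger_gap: 0.03
grip_force: 0.0
```

Emit:
send_rows --increments '[{"dx":-0.1,"dy":2.1,"dz":0.2,"roll":0.1,"claw":-0.3},{"dx":-0.2,"dy":4.4,"dz":0.2,"roll":0.19,"claw":-0.3},{"dx":-0.3,"dy":6.7,"dz":0.2,"roll":0.19,"claw":-0.3},{"dx":-0.4,"dy":9,"dz":0.2,"roll":0.19,"claw":-0.3},{"dx":-0.5,"dy":11.2,"dz":0.2,"roll":0.19,"claw":-0.3}]'

```text
clock: 51.0
tcp_pos: [0.5612, 0.1191, 0.2089]
orientation: [0.001, -0.002, 1.0, -0.016]
wrist_force: [1.1, 0.1, 1.4]
finger_gap: 0.0301
grip_force: 0.0
```

```bash
python3 -c "
from h import *
s,T,S=look(); print(onz(T,(118,203),0), onz(T,(86,194),.17))"
```

```text
tcp [0.5612 0.1191 0.2089] yaw 0.0041 F [1.1 0.1 1.4] t 51.0
both [ 0.5897 -0.1673 -0.0189] [-0.0047  0.0009 -0.0061]
both [ 0.5881 -0.2194 -0.0251] [-0.0049  0.0012  0.0008]
both [ 0.5863 -0.2722 -0.0216] [-0.0048  0.0012  0.0026]
both [ 0.5862 -0.3244 -0.0231] [-0.0043  0.0009  0.0027]
both [0.5701 0.3886 0.002 ] [ 0.0005 -0.0017 -0.001 ]
both [ 0.2307 -0.2849  0.3065] [ 0.0002 -0.0027  0.0008]
[0.49061981 0.45106971 0.        ] [0.48694699 0.4644013  0.17      ]
```

Emit:
send_rows --increments '[{"dx":-0.05,"dy":2.2,"dz":0,"roll":0,"claw":-0.3},{"dx":-0.1,"dy":4.4,"dz":0,"roll":0,"claw":-0.3},{"dx":-0.15,"dy":6.6,"dz":0,"roll":0,"claw":-0.3},{"dx":-0.2,"dy":8.8,"dz":0,"roll":0,"claw":-0.3},{"dx":-0.2,"dy":10.75,"dz":0,"roll":0,"claw":-0.3}]' --grip_force 35

```text
clock: 51.72
tcp_pos: [0.5568, 0.3874, 0.2087]
orientation: [0.001, -0.002, 1.0, -0.016]
wrist_force: [0.9, 0.8, 0.6]
finger_gap: 0.03
grip_force: 0.0
```

Emit:
send_rows --increments '[{"dx":0,"dy":0,"dz":-0.2,"roll":0,"claw":-0.3},{"dx":0,"dy":0,"dz":-0.8,"roll":0,"claw":-0.3},{"dx":0,"dy":0,"dz":-1.6,"roll":0,"claw":-0.3},{"dx":0,"dy":0,"dz":-2,"roll":0,"claw":-0.3},{"dx":0,"dy":0,"dz":-2,"roll":0,"claw":-0.3}]'

```text
clock: 52.35
tcp_pos: [0.5558, 0.3851, 0.1577]
orientation: [-0.001, -0.002, 1.0, -0.016]
wrist_force: [0.5, 0.1, -0.4]
finger_gap: 0.0297
grip_force: 0.0
```

Emit:
send_rows --increments '[{"dx":0,"dy":0.06,"dz":-1,"roll":0,"claw":-0.3},{"dx":0,"dy":0.06,"dz":-2,"roll":0,"claw":-0.3},{"dx":0,"dy":0.06,"dz":-3.17,"roll":0,"claw":-0.3},{"dx":0,"dy":0.06,"dz":-3.17,"roll":0,"claw":-0.3},{"dx":0,"dy":0.06,"dz":-3.17,"roll":0,"claw":-1}]'

```text
clock: 52.98
tcp_pos: [0.5569, 0.3885, 0.0812]
orientation: [0.001, -0.002, 1.0, -0.015]
wrist_force: [-2.3, 5.9, -0.6]
finger_gap: 0.0129
grip_force: 2.3
```

Emit:
send_rows --increments '[{"dx":0,"dy":0,"dz":0,"roll":0,"claw":-1},{"dx":0,"dy":0,"dz":0,"roll":0,"claw":-1},{"dx":0,"dy":0,"dz":0,"roll":0,"claw":-1},{"dx":0,"dy":0,"dz":0.5,"roll":0,"claw":-1},{"dx":0,"dy":0,"dz":1.5,"roll":0,"claw":-1}]'

```text
clock: 53.6
tcp_pos: [0.5537, 0.3867, 0.1145]
orientation: [-0.003, -0.003, 1.0, -0.017]
wrist_force: [0.5, 0.3, -7.8]
finger_gap: 0.011
grip_force: 34.8
```

Emit:
send_rows --increments '[{"dx":0,"dy":0,"dz":1.3,"roll":0,"claw":-1},{"dx":0,"dy":0,"dz":2.6,"roll":0,"claw":-1},{"dx":0,"dy":-0.6,"dz":3.9,"roll":-0.1,"claw":-1},{"dx":0,"dy":-2,"dz":4.1,"roll":-0.19,"claw":-1},{"dx":0,"dy":-3.7,"dz":4.1,"roll":-0.19,"claw":-1}]'

```text
clock: 54.22
tcp_pos: [0.5555, 0.295, 0.2192]
orientation: [-0.001, 0.01, 1.0, -0.016]
wrist_force: [0.8, -0.7, -8.5]
finger_gap: 0.0114
grip_force: 34.8
```

Emit:
send_rows --increments '[{"dx":0.05,"dy":-1.8,"dz":0,"roll":0,"claw":-1},{"dx":0.1,"dy":-3.6,"dz":0,"roll":0,"claw":-1},{"dx":0.15,"dy":-5.4,"dz":0,"roll":0,"claw":-1},{"dx":0.2,"dy":-7.2,"dz":0,"roll":0,"claw":-1},{"dx":0.2,"dy":-9,"dz":0,"roll":0,"claw":-1}]'

```text
clock: 54.85
tcp_pos: [0.5597, 0.0691, 0.2185]
orientation: [-0.002, 0.011, 1.0, -0.016]
wrist_force: [1.1, -1.1, -7.4]
finger_gap: 0.0114
grip_force: 34.8
```

Emit:
send_rows --increments '[{"dx":0,"dy":-1.8,"dz":0,"roll":0,"claw":-1},{"dx":0,"dy":-3.6,"dz":0,"roll":0,"claw":-1},{"dx":0,"dy":-5.4,"dz":0,"roll":0,"claw":-1},{"dx":0,"dy":-7.2,"dz":0,"roll":0,"claw":-1},{"dx":0,"dy":-7.24,"dz":0,"roll":0,"claw":-1}]'

```text
clock: 55.48
tcp_pos: [0.5598, -0.1135, 0.2184]
orientation: [-0.002, 0.013, 1.0, -0.016]
wrist_force: [0.4, 1.2, -7.8]
finger_gap: 0.0113
grip_force: 34.9
```

```bash
python3 -c "
from h import *
s,T,S=look()"
```

```text
tcp [ 0.5598 -0.1135  0.2184] yaw -0.0264 F [ 0.4  1.2 -7.8] t 55.475
scene [ 0.5875 -0.1671 -0.0276]
scene [ 0.5856 -0.2192 -0.0174]
scene [ 0.5843 -0.2719 -0.0157]
scene [ 0.5839 -0.3241 -0.0214]
```

Emit:
send_rows --increments '[{"dx":0,"dy":0.12,"dz":-1.1,"roll":0,"claw":-1},{"dx":0,"dy":0.12,"dz":-2.2,"roll":0,"claw":-1},{"dx":0,"dy":0.12,"dz":-3.3,"roll":0,"claw":-1},{"dx":0,"dy":0.12,"dz":-4.3,"roll":0,"claw":-1},{"dx":0,"dy":0.12,"dz":-4.5,"roll":0,"claw":-1}]'

```text
clock: 56.2
tcp_pos: [0.5591, -0.1053, 0.1052]
orientation: [-0.002, 0.01, 1.0, -0.014]
wrist_force: [-1.7, 1.2, -4.4]
finger_gap: 0.0113
grip_force: 35.3
```

Emit:
send_rows --increments '[{"dx":0,"dy":0,"dz":0,"roll":0,"claw":-0.55},{"dx":0,"dy":0,"dz":0,"roll":0,"claw":-0.55},{"dx":0,"dy":0,"dz":0,"roll":0,"claw":-0.55},{"dx":0.17,"dy":0,"dz":-0.18,"roll":0,"claw":-0.55},{"dx":0.17,"dy":0,"dz":-0.36,"roll":0,"claw":-0.55}]' --grip_force 25

```text
clock: 56.82
tcp_pos: [0.5659, -0.1074, 0.0981]
orientation: [0.001, 0.011, 1.0, -0.015]
wrist_force: [1.1, -0.7, 0.5]
finger_gap: 0.0195
grip_force: 0.0
```

```bash
python3 -c "
from h import *
fit(.589,-.1105)"
```

```text
tcp [ 0.5659 -0.1074  0.0981] F [ 1.1 -0.7  0.5] 56.825
[(np.int32(38), array([229.3, 258.2]))] [230.2 260.5]
th 0.108 z0 0.008 X,y [ 0.0686 -0.1084] [ 0.   0.2 -0.5 -0.8]
th 0 z0 0.008 X,y [ 0.0821 -0.1089] [ 0.1 -0.2  0.3  1.2]
th 0 z0 0.024 X,y [ 0.0779 -0.1084] [-0.1  0.4 -0.8 -2.3]
th -0.038 z0 0.03 X,y [ 0.0807 -0.1084] [-0.1  0.6 -1.  -3. ]
```

X=68.6, so shift +21 mm (0.85), then lower, release, push the row.

Emit:
send_rows --increments '[{"dx":0,"dy":0,"dz":-0.06,"roll":0,"claw":-0.55},{"dx":0,"dy":0,"dz":-0.06,"roll":0,"claw":-1},{"dx":0,"dy":0,"dz":-0.06,"roll":0,"claw":-1},{"dx":0,"dy":0,"dz":-0.06,"roll":0,"claw":-1},{"dx":0,"dy":0,"dz":0.04,"roll":0,"claw":-1}]'

```text
clock: 57.55
tcp_pos: [0.5642, -0.1073, 0.098]
orientation: [-0.001, 0.011, 1.0, -0.015]
wrist_force: [0.0, -0.2, -7.5]
finger_gap: 0.0116
grip_force: 24.6
```

Emit:
send_rows --increments '[{"dx":0.2,"dy":0,"dz":0,"roll":0,"claw":-1},{"dx":0.4,"dy":0,"dz":0,"roll":0,"claw":-1},{"dx":0.6,"dy":0,"dz":0,"roll":0,"claw":-1},{"dx":0.85,"dy":0,"dz":0,"roll":0,"claw":-1},{"dx":0.85,"dy":0,"dz":0,"roll":0,"claw":-1}]'

```text
clock: 58.18
tcp_pos: [0.5873, -0.1073, 0.099]
orientation: [0.0, 0.011, 1.0, -0.015]
wrist_force: [0.4, -0.9, -7.9]
finger_gap: 0.0114
grip_force: 24.7
```

Emit:
send_rows --increments '[{"dx":0,"dy":0,"dz":-0.12,"roll":0,"claw":-1},{"dx":-0.1,"dy":0,"dz":-0.25,"roll":0,"claw":-1},{"dx":-0.2,"dy":0,"dz":-0.35,"roll":0,"claw":-1},{"dx":-0.3,"dy":0,"dz":-0.45,"roll":0,"claw":-1},{"dx":-0.4,"dy":0,"dz":-0.5,"roll":0,"claw":-1}]'

```text
clock: 58.8
tcp_pos: [0.5769, -0.1072, 0.0869]
orientation: [0.001, 0.011, 1.0, -0.015]
wrist_force: [-0.4, 0.7, -2.8]
finger_gap: 0.0115
grip_force: 25.6
```

Emit:
send_rows --increments '[{"dx":0,"dy":0,"dz":0,"roll":0,"claw":-0.55},{"dx":0,"dy":0,"dz":0,"roll":0,"claw":-0.55},{"dx":0,"dy":0,"dz":0,"roll":0,"claw":-0.55},{"dx":0,"dy":0,"dz":0,"roll":0,"claw":-0.55},{"dx":0,"dy":0,"dz":0,"roll":0,"claw":-0.55}]'

```text
clock: 59.42
tcp_pos: [0.5767, -0.1072, 0.0866]
orientation: [0.0, 0.011, 1.0, -0.015]
wrist_force: [-0.0, -0.5, 0.0]
finger_gap: 0.0193
grip_force: 0.0
```

```bash
python3 -c "
from h import *
fit(.589,-.1105)"
```

```text
tcp [ 0.5767 -0.1072  0.0866] F [-0.  -0.5  0. ] 59.425
[(np.int32(36), array([231.4, 263.1]))] [230.2 260.5]
th 0.108 z0 0.008 X,y [ 0.0769 -0.109 ] [-0.1  0.5 -1.2 -3. ]
th 0 z0 0.008 X,y [ 0.0905 -0.1097] [-0.   0.2 -0.4 -0.9]
th 0 z0 0.024 X,y [ 0.0861 -0.109 ] [-0.2  0.8 -1.5 -4.5]
th -0.038 z0 0.03 X,y [ 0.0889 -0.109 ] [-0.2  0.9 -1.7 -5.2]
```

Emit:
send_rows --increments '[{"dx":0,"dy":0,"dz":0,"roll":0,"claw":-1},{"dx":0,"dy":0,"dz":0,"roll":0,"claw":-1},{"dx":0,"dy":-0.2,"dz":0,"roll":0,"claw":-1},{"dx":0,"dy":-0.4,"dz":0,"roll":0,"claw":-1},{"dx":0,"dy":-0.58,"dz":0,"roll":0,"claw":-1}]' --grip_force 30

```text
clock: 60.15
tcp_pos: [0.5764, -0.1151, 0.0863]
orientation: [0.0, 0.009, 1.0, -0.008]
wrist_force: [1.8, 29.8, 7.4]
finger_gap: 0.0115
grip_force: 33.9
```

Emit:
send_rows --increments '[{"dx":0,"dy":0,"dz":0,"roll":0,"claw":-0.4},{"dx":0,"dy":0,"dz":0,"roll":0,"claw":-0.3},{"dx":0,"dy":0.1,"dz":0.8,"roll":0,"claw":-0.3},{"dx":0,"dy":0.1,"dz":2.4,"roll":0,"claw":-0.3},{"dx":-0.5,"dy":-0.5,"dz":4.5,"roll":0,"claw":-0.3}]'

```text
clock: 60.78
tcp_pos: [0.5635, -0.1341, 0.1988]
orientation: [-0.001, 0.01, 1.0, -0.015]
wrist_force: [0.5, -0.0, 0.3]
finger_gap: 0.0299
grip_force: 0.0
```

Emit:
send_rows --increments '[{"dx":-1,"dy":-1,"dz":1,"roll":0,"claw":-0.3},{"dx":-2.2,"dy":-2.4,"dz":2,"roll":0,"claw":-0.3},{"dx":-3.4,"dy":-3.8,"dz":2,"roll":0,"claw":-0.3},{"dx":-4.6,"dy":-4.9,"dz":2,"roll":0,"claw":-0.3},{"dx":-4.6,"dy":-4.9,"dz":2,"roll":0,"claw":-0.3}]'

```text
clock: 61.4
tcp_pos: [0.4473, -0.2588, 0.2493]
orientation: [-0.0, 0.013, 1.0, -0.016]
wrist_force: [0.5, -0.3, 0.6]
finger_gap: 0.0301
grip_force: 0.0
```

```bash
python3 -c "
from h import *
s,T,S=look(); c=read_camera('wrist'); pickle.dump((c,T,S),open('st.pkl','wb'))
cv2.imwrite('pics/st.png',cv2.resize(c['image'],(800,600)))"
```

```text
tcp [ 0.4473 -0.2588  0.2493] yaw -0.0262 F [ 0.5 -0.3  0.6] t 61.4
both [ 0.5903 -0.1151 -0.0234] [-0.0048  0.0015  0.0028]
both [ 0.5897 -0.1673 -0.0218] [-0.0045  0.0009 -0.0053]
both [ 0.5881 -0.2196 -0.0224] [-0.0047  0.0017 -0.0045]
both [ 0.5865 -0.2725 -0.0214] [-0.0051  0.0012  0.0032]
both [ 0.5863 -0.3243 -0.0179] [-0.0045  0.001  -0.0039]
```

View pics/st.png

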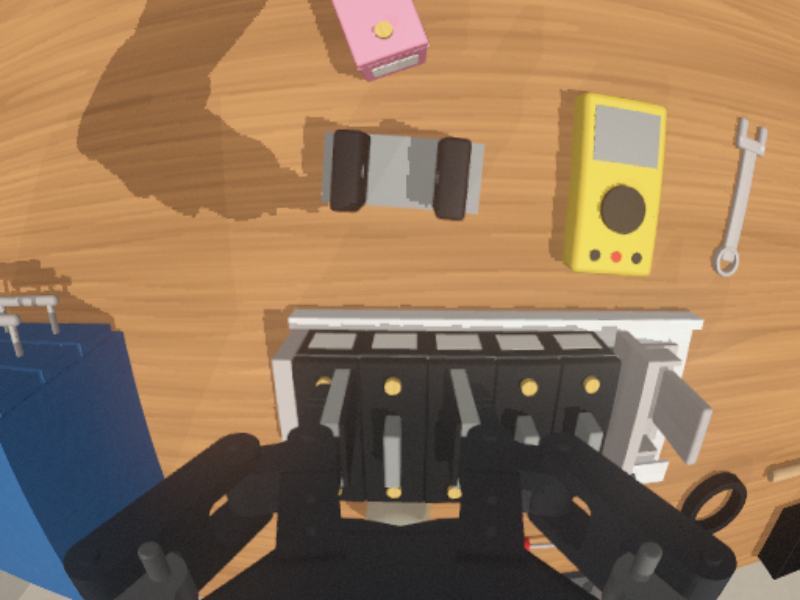

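```bash
python3 - <<'E'
from h import *
c,T,S=pickle.load(open('st.pkl','rb')); v=cv2.cvtColor(c['image'],cv2.COLOR_BGR2HSV)[...,2]
for n,(a,b),side in(('low y',(205,245),-1),('high y',(272,308),1)):
    m=np.zeros_like(v); m[75:150,a:b]=v[75:150,a:b]<62
    k,l,st,ce=cv2.connectedComponentsWithStats(m); i=1+st[1:,4].argmax(); ys,xs=np.where(l==i); print(n,st[i])
    e=[]
    for r in range(ys.min()+5,ys.max()-4):
        X=xs[ys==r]; e.append(((X.min()-.5 if side<0 else X.max()+.5),r))
    p=np.array([onz(c,q,.116,True)[:2] for q in e]); f=np.polyfit(p[:,0],p[:,1],1)
    rows=[onz(c,((xs.min()+xs.max())/2,r),.116,True)[:2] for r in(ys.min()-.5,ys.max()+.5)]
    xm=np.mean([q[0] for q in rows]); print('outer edge slope',f[0].round(4),'x ends',np.round([q[0] for q in rows],4),'xc',xm.round(4),'y edge',np.polyval(f,xm).round(4),'yc',(np.polyval(f,xm)-side*.009).round(4))
# same with top camera for height check
for uv in ((367.6,233.6),(392,235.3)): print(onz(T,uv,.10))
print(-c['world_to_cam'][:3,:3].T@c['world_to_cam'][:3,3])
# plate: inner face and fin from wrist view (800x600 px)
for q,z in(((632,335),.08),((612,470),.08),((660,372),.1),((709,407),.1)): print(q,onz(c,(q[0]*.64,q[1]*.64),z,True)[:2].round(4))
E
```

```text
low y [231  99   4   4   8]Traceback (most recent call last):
  File "<stdin>", line 9, in <module>
IndexError: too many indices for array: array is 1-dimensional, but 2 were indexed
```

```bash
cat > hd.py <<'E'
from h import *
c,T,S=pickle.load(open('st.pkl','rb')); hsv=cv2.cvtColor(c['image'],cv2.COLOR_BGR2HSV); v=hsv[...,2]
print(v[110,200:315:2])
for n,(a,b),side in(('low y',(205,245),-1),('high y',(272,308),1)):
    m=np.zeros_like(v); m[75:150,a:b]=v[75:150,a:b]<82
    k,l,st,ce=cv2.connectedComponentsWithStats(m); i=1+st[1:,4].argmax(); ys,xs=np.where(l==i); print(n,st[i])
    e=[]
    for r in range(ys.min()+6,ys.max()-5):
        X=xs[ys==r]; e.append(((X.min()-.5 if side<0 else X.max()+.5),r))
    p=np.array([onz(c,q,.116,True)[:2] for q in e]); f=np.polyfit(p[:,0],p[:,1],1)
    rows=[onz(c,((xs.min()+xs.max())/2,r),.116,True)[:2] for r in(ys.min()-.5,ys.max()+.5)]
    xm=np.mean([q[0] for q in rows]); print('slope',f[0].round(4),'x ends',np.round([q[0] for q in rows],4),'xc',xm.round(4),'yc',(np.polyval(f,xm)-side*.009).round(4))
print(-c['world_to_cam'][:3,:3].T@c['world_to_cam'][:3,3])
for q,z in(((632,335),.08),((612,470),.08),((660,372),.1),((709,407),.1)): print(q,onz(c,(q[0]*.64,q[1]*.64),z,True)[:2].round(4))
E
python3 hd.py
```

```text
[162 161 161 145 130 131  82  67  71  71  73  71  73  76  75  68 127  64
 168 170 170 172 171 176 177 176 177 177 177 177 177 132 131 132 134 134
 133 134 133 107  75  68  75  77  80  80  81  86  87  78 145 176 177 177
 191 196 200 201]
low y [ 212   83   25   52 1113]
slope -0.0949 x ends [0.3509 0.3998] xc 0.3753 yc -0.2917
high y [277  88  24  52 580]
slope -0.4876 x ends [0.3571 0.4058] xc 0.3814 yc -0.2346
[ 0.36842329 -0.25144544  0.39258332]
(632, 335) [ 0.4996 -0.0828]
(612, 470) [ 0.6326 -0.0751]
(660, 372) [ 0.5234 -0.0622]
(709, 407) [ 0.5613 -0.0014]
```

```bash
sed -i 's/<82/<100/' hd.py; python3 hd.py | grep -v '\[1'; python3 - <<'E'
from h import *
c,T,S=pickle.load(open('st.pkl','rb'))
v=cv2.cvtColor(T['image'],cv2.COLOR_BGR2HSV)[...,2]
# project candidate handle-top corners into top & scene views for a check picture
t=T['image'].copy(); s=S['image'].copy(); w=c['image'].copy(); ya=-.095
for cx,cy in((.3753,-.2917),(.3814,-.228)):
    for dx in(-.025,.025):
        for dy in(-.009,.009):
            p=[cx+dx*np.cos(ya)-dy*np.sin(ya),cy+dx*np.sin(ya)+dy*np.cos(ya),.116]
            for im,cam,f in((t,T,0),(s,S,0),(w,c,1)):
                u=proj(cam,p,f).round().astype(int); im[u[1],u[0]]=(0,255,0)
cv2.imwrite('pics/hd.png',np.hstack([cv2.resize(x,(264,264),interpolation=cv2.INTER_NEAREST) for x in(t[205:260,335:415],s[185:245,105:185],w[70:155,195:320])]))
E
```

```text
168 170 170 172 171 176 177 176 177 177 177 177 177 132 131 132 134 134
 133 134 133 107  75  68  75  77  80  80  81  86  87  78 145 176 177 177
 191 196 200 201]
low y [ 211   83   26   52 1151]
slope -0.1005 x ends [0.3509 0.3997] xc 0.3753 yc -0.2921
high y [ 277   88   25   53 1067]
slope -0.0981 x ends [0.3571 0.4067] xc 0.3819 yc -0.2293
[ 0.36842329 -0.25144544  0.39258332]
(632, 335) [ 0.4996 -0.0828]
(612, 470) [ 0.6326 -0.0751]
(660, 372) [ 0.5234 -0.0622]
(709, 407) [ 0.5613 -0.0014]
```

View pics/hd.png

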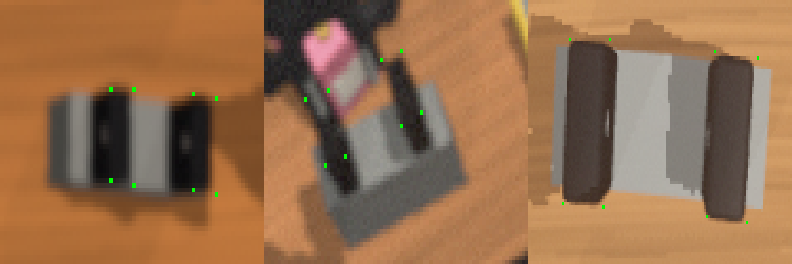

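Emit:
send_rows --increments '[{"dx":1.2,"dy":2.1,"dz":0,"roll":0,"claw":-0.3},{"dx":2.3,"dy":4.2,"dz":0,"roll":0,"claw":-0.3},{"dx":3.5,"dy":6.3,"dz":-0.5,"roll":0,"claw":-0.3},{"dx":4.7,"dy":8.4,"dz":-1.2,"roll":0,"claw":-0.3},{"dx":5.79,"dy":10.3,"dz":-2,"roll":0,"claw":-0.3}]' --grip_force 40

```text
clock: 62.18
tcp_pos: [0.5953, 0.0042, 0.1987]
orientation: [0.001, 0.009, 1.0, -0.015]
wrist_force: [1.1, -0.4, -1.2]
finger_gap: 0.03
grip_force: 0.0
```

Emit:
send_rows --increments '[{"dx":0,"dy":0,"dz":-0.5,"roll":0,"claw":-0.3},{"dx":0,"dy":0,"dz":-1.5,"roll":0,"claw":-0.3},{"dx":0,"dy":0,"dz":-2.2,"roll":0,"claw":-0.3},{"dx":0,"dy":0,"dz":-2.2,"roll":0,"claw":-0.3},{"dx":0,"dy":0,"dz":-2.2,"roll":0,"claw":-0.3}]'

```text
clock: 62.8
tcp_pos: [0.5941, 0.0006, 0.1448]
orientation: [0.0, 0.011, 1.0, -0.015]
wrist_force: [0.2, 0.0, -0.3]
finger_gap: 0.0299
grip_force: 0.0
```

```bash
python3 -c "
from h import *
s=get_state();print(s['tcp_pos'],s['joint_pos'].round(2)); c=read_camera('wrist'); pickle.dump(c,open('fin.pkl','wb'))
cv2.imwrite('pics/fin.png',cv2.resize(c['image'],(640,480)))"
```

```text
[0.59411575 0.00060826 0.14479287] [-0.12  0.39 -0.06  1.12 -0.03 -0.1 ]
```

View pics/fin.png

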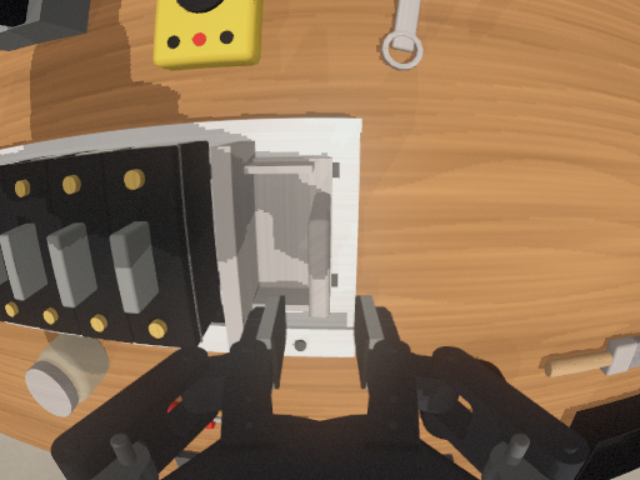

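Emit:
send_rows --increments '[{"dx":-0.08,"dy":-0.04,"dz":-1,"roll":0,"claw":-0.3},{"dx":-0.08,"dy":-0.04,"dz":-2,"roll":0,"claw":-0.3},{"dx":-0.08,"dy":-0.04,"dz":-3,"roll":0,"claw":-0.3},{"dx":-0.08,"dy":-0.04,"dz":-3,"roll":0,"claw":-0.3},{"dx":-0.08,"dy":-0.04,"dz":-3,"roll":0,"claw":-1}]'

```text
clock: 63.48
tcp_pos: [0.5926, -0.0008, 0.0705]
orientation: [0.001, 0.011, 1.0, -0.016]
wrist_force: [-2.0, -7.1, -3.4]
finger_gap: 0.013
grip_force: 2.5
```

Emit:
send_rows --increments '[{"dx":0,"dy":0,"dz":0,"roll":0,"claw":-1},{"dx":0,"dy":0,"dz":0,"roll":0,"claw":-1},{"dx":0,"dy":0,"dz":0,"roll":0,"claw":-1},{"dx":0,"dy":-0.1,"dz":0,"roll":0,"claw":-1},{"dx":0,"dy":-0.3,"dz":0,"roll":0,"claw":-1}]'

```text
clock: 64.1
tcp_pos: [0.5926, -0.0049, 0.0706]
orientation: [0.001, 0.01, 1.0, -0.012]
wrist_force: [-1.9, 7.6, 7.5]
finger_gap: 0.0114
grip_force: 39.0
```

Emit:
send_rows --increments '[{"dx":0,"dy":-0.15,"dz":0,"roll":0,"claw":-1},{"dx":0,"dy":-0.3,"dz":0,"roll":0,"claw":-1},{"dx":0,"dy":-0.45,"dz":0,"roll":0,"claw":-1},{"dx":0,"dy":-0.55,"dz":0,"roll":0,"claw":-1},{"dx":0,"dy":-0.55,"dz":0,"roll":0,"claw":-1}]'

```text
clock: 64.72
tcp_pos: [0.5922, -0.0191, 0.0706]
orientation: [0.001, 0.01, 1.0, -0.013]
wrist_force: [-2.9, 5.3, 8.2]
finger_gap: 0.0117
grip_force: 39.8
```

Emit:
send_rows --increments '[{"dx":0,"dy":-0.05,"dz":0,"roll":0,"claw":-1},{"dx":0,"dy":-0.1,"dz":0,"roll":0,"claw":-1},{"dx":0,"dy":-0.15,"dz":0,"roll":0,"claw":-1},{"dx":0,"dy":-0.2,"dz":0,"roll":0,"claw":-1},{"dx":0,"dy":-0.2,"dz":0,"roll":0,"claw":-1}]'

```text
clock: 65.35
tcp_pos: [0.5921, -0.0238, 0.0706]
orientation: [0.001, 0.01, 1.0, -0.013]
wrist_force: [-3.0, 6.1, 7.9]
finger_gap: 0.0118
grip_force: 39.7
```

Emit:
send_rows --increments '[{"dx":0,"dy":-0.03,"dz":0,"roll":0,"claw":-1},{"dx":0,"dy":-0.06,"dz":0,"roll":0,"claw":-1},{"dx":0,"dy":-0.1,"dz":0,"roll":0,"claw":-1},{"dx":0,"dy":-0.14,"dz":0,"roll":0,"claw":-1},{"dx":0,"dy":-0.14,"dz":0,"roll":0,"claw":-1}]'

```text
clock: 65.97
tcp_pos: [0.5921, -0.0262, 0.0706]
orientation: [0.001, 0.01, 1.0, -0.012]
wrist_force: [-3.3, 9.4, 8.6]
finger_gap: 0.0116
grip_force: 39.3
```

Emit:
send_rows --increments '[{"dx":0,"dy":-0.03,"dz":0,"roll":0,"claw":-1},{"dx":0,"dy":-0.06,"dz":0,"roll":0,"claw":-1},{"dx":0,"dy":-0.1,"dz":0,"roll":0,"claw":-1},{"dx":0,"dy":-0.14,"dz":0,"roll":0,"claw":-1},{"dx":0,"dy":-0.14,"dz":0,"roll":0,"claw":-1}]'

```text
clock: 66.6
tcp_pos: [0.5921, -0.0262, 0.0706]
orientation: [0.001, 0.008, 1.0, -0.009]
wrist_force: [-2.6, 20.4, 10.5]
finger_gap: 0.0118
grip_force: 39.1
```

Emit:
send_rows --increments '[{"dx":0,"dy":0.15,"dz":0,"roll":0,"claw":-1},{"dx":0,"dy":0.3,"dz":0,"roll":0,"claw":-1},{"dx":0,"dy":0.45,"dz":0,"roll":0,"claw":-1},{"dx":0,"dy":0.55,"dz":0,"roll":0,"claw":-1},{"dx":0,"dy":0.55,"dz":0,"roll":0,"claw":-1}]'

```text
clock: 67.22
tcp_pos: [0.5922, -0.0201, 0.0706]
orientation: [0.001, 0.011, 1.0, -0.016]
wrist_force: [-3.7, -4.5, 7.3]
finger_gap: 0.0117
grip_force: 48.6
```

Emit:
send_rows --increments '[{"dx":0,"dy":0.06,"dz":0,"roll":0,"claw":-1},{"dx":0,"dy":0.12,"dz":0,"roll":0,"claw":-1},{"dx":0,"dy":0.16,"dz":0,"roll":0,"claw":-1},{"dx":0,"dy":0.16,"dz":0,"roll":0,"claw":-1},{"dx":0,"dy":0.16,"dz":0,"roll":0,"claw":-1}]'

```text
clock: 67.85
tcp_pos: [0.5923, -0.0164, 0.0706]
orientation: [0.001, 0.011, 1.0, -0.016]
wrist_force: [-3.1, -4.7, 7.1]
finger_gap: 0.0114
grip_force: 48.9
```

Emit:
send_rows --increments '[{"dx":0,"dy":0,"dz":0,"roll":0,"claw":-0.4},{"dx":0,"dy":0,"dz":0,"roll":0,"claw":-0.3},{"dx":0,"dy":0,"dz":0,"roll":0,"claw":-0.3},{"dx":0,"dy":0,"dz":1.5,"roll":0,"claw":-0.3},{"dx":0,"dy":0,"dz":3.5,"roll":0,"claw":-0.3}]'

```text
clock: 68.47
tcp_pos: [0.5906, -0.0153, 0.1558]
orientation: [-0.002, 0.011, 1.0, -0.015]
wrist_force: [0.8, -0.2, 0.9]
finger_gap: 0.0303
grip_force: 0.0
```

Emit:
send_rows --increments '[{"dx":-1,"dy":-1,"dz":1.5,"roll":0,"claw":-0.3},{"dx":-2.2,"dy":-2.5,"dz":2,"roll":0,"claw":-0.3},{"dx":-3.4,"dy":-4.2,"dz":2,"roll":0,"claw":-0.3},{"dx":-4.7,"dy":-6,"dz":2,"roll":0,"claw":-0.3},{"dx":-6,"dy":-7.6,"dz":2,"roll":0,"claw":-0.3}]'

```text
clock: 69.1
tcp_pos: [0.4409, -0.2069, 0.2067]
orientation: [0.0, 0.011, 1.0, -0.015]
wrist_force: [0.2, -0.7, 0.2]
finger_gap: 0.0297
grip_force: 0.0
```

Emit:
send_rows --increments '[{"dx":-0.8,"dy":-0.3,"dz":0,"roll":-0.2,"claw":-0.3},{"dx":-1.6,"dy":-0.6,"dz":0,"roll":-0.4,"claw":-0.3},{"dx":-2.35,"dy":-0.88,"dz":-0.5,"roll":-0.55,"claw":-0.3},{"dx":-2.35,"dy":-0.88,"dz":-1.5,"roll":-0.55,"claw":-0.3},{"dx":-2.35,"dy":-0.88,"dz":-2,"roll":-0.55,"claw":-0.3}]' --grip_force 30

```text
clock: 69.72
tcp_pos: [0.3826, -0.2268, 0.1556]
orientation: [-0.001, 0.049, 0.999, -0.015]
wrist_force: [0.5, 0.1, -0.1]
finger_gap: 0.0299
grip_force: 0.0
```

```bash
python3 -c "
from h import *
s=get_state();q=s['orientation'];print(s['tcp_pos'],-2*q[1]*q[2]); c=read_camera('wrist'); pickle.dump(c,open('hb.pkl','wb'))
cv2.imwrite('pics/hb.png',cv2.resize(c['image'],(640,480)))"
```

```text
[ 0.38256619 -0.22678527  0.15556526] -0.09801747075207327
```

View pics/hb.png

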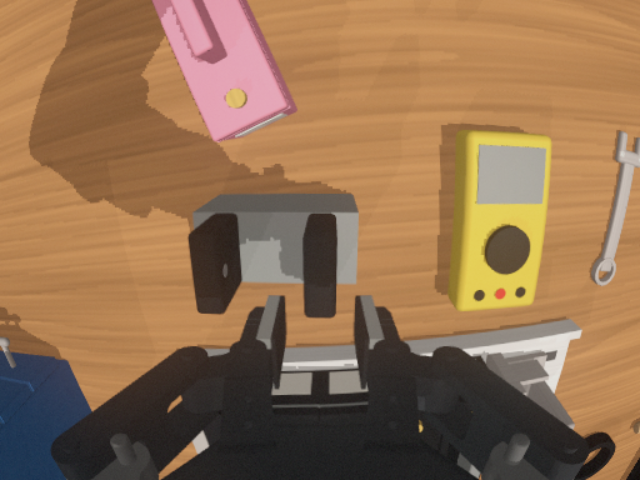

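Emit:
send_rows --increments '[{"dx":0,"dy":0,"dz":-1,"roll":0,"claw":-0.3},{"dx":0,"dy":0,"dz":-2,"roll":0,"claw":-0.3},{"dx":0,"dy":0,"dz":-3.1,"roll":0,"claw":-0.3},{"dx":0,"dy":0,"dz":-3.1,"roll":0,"claw":-0.3},{"dx":0,"dy":0,"dz":-3.1,"roll":0,"claw":-0.3}]'

```text
clock: 70.4
tcp_pos: [0.3838, -0.228, 0.0801]
orientation: [-0.0, 0.049, 0.999, -0.015]
wrist_force: [-0.1, 0.0, 0.4]
finger_gap: 0.03
grip_force: 0.0
```

```bash
cat >> h.py <<'E'
def weigh(n=8):
    f=[]
    for i in range(n): read_camera('top'); f.append(get_state()['wrist_force'])
    f=np.array(f); print('F mean',f.mean(0).round(2),'sd',f.std(0).round(2),get_state()['tcp_pos'].round(4))
E
python3 -c "
from h import *
weigh(12)"
```

```text
F mean [-0.31  0.05  0.09] sd [0.53 0.49 0.55] [ 0.383  -0.2278  0.0791]
```

Emit:
send_rows --increments '[{"dx":0,"dy":0,"dz":0,"roll":0,"claw":-1},{"dx":0,"dy":0,"dz":0,"roll":0,"claw":-1},{"dx":0,"dy":0,"dz":0,"roll":0,"claw":-1},{"dx":0,"dy":0,"dz":0.4,"roll":0,"claw":-1},{"dx":0,"dy":0,"dz":0.8,"roll":0,"claw":-1}]'

```text
clock: 71.62
tcp_pos: [0.383, -0.2276, 0.0996]
orientation: [-0.001, 0.049, 0.999, -0.015]
wrist_force: [1.0, 0.4, -1.4]
finger_gap: 0.0175
grip_force: 32.6
```

Emit:
send_rows --increments '[{"dx":0,"dy":0,"dz":0,"roll":0,"claw":-1},{"dx":0,"dy":0,"dz":0,"roll":0,"claw":-1},{"dx":0,"dy":0,"dz":0,"roll":0,"claw":-1},{"dx":0,"dy":0,"dz":0,"roll":0,"claw":-1},{"dx":0,"dy":0,"dz":0,"roll":0,"claw":-1}]'

```text
clock: 72.25
tcp_pos: [0.383, -0.2277, 0.0989]
orientation: [-0.001, 0.049, 0.999, -0.015]
wrist_force: [0.8, 0.3, -1.9]
finger_gap: 0.0172
grip_force: 32.7
```

```bash
python3 -c "
from h import *
weigh(14)"
```

```text
F mean [-0.    0.25 -1.65] sd [0.52 0.32 0.51] [ 0.383  -0.2277  0.0991]
```

Emit:
send_rows --increments '[{"dx":0,"dy":0,"dz":-0.3,"roll":0,"claw":-1},{"dx":0,"dy":0,"dz":-0.6,"roll":0,"claw":-1},{"dx":0,"dy":0,"dz":-0.78,"roll":0,"claw":-1},{"dx":0,"dy":0,"dz":-0.78,"roll":0,"claw":-0.3},{"dx":0,"dy":0,"dz":-0.78,"roll":0,"claw":-0.3}]'

```text
clock: 73.58
tcp_pos: [0.3832, -0.2281, 0.0797]
orientation: [-0.0, 0.049, 0.999, -0.015]
wrist_force: [0.2, 0.4, 0.4]
finger_gap: 0.0298
grip_force: 0.0
```

Emit:
send_rows --increments '[{"dx":0,"dy":0,"dz":0,"roll":0,"claw":-0.3},{"dx":0,"dy":0,"dz":1.2,"roll":0,"claw":-0.3},{"dx":0,"dy":0,"dz":2.5,"roll":0,"claw":-0.3},{"dx":-0.14,"dy":-1.2,"dz":2.5,"roll":0,"claw":-0.3},{"dx":-0.27,"dy":-2.55,"dz":2.5,"roll":0,"claw":-0.3}]'

```text
clock: 74.2
tcp_pos: [0.3768, -0.2923, 0.143]
orientation: [0.0, 0.048, 0.999, -0.016]
wrist_force: [1.5, -0.3, 0.3]
finger_gap: 0.0298
grip_force: 0.0
```

```bash
python3 - <<'E'
from h import *
s=get_state();print(s['tcp_pos'].round(4)); c=read_camera('wrist'); v=cv2.cvtColor(c['image'],cv2.COLOR_BGR2HSV)[...,2]
# handle under the gripper: dark columns around image centre above the fingers
for r in(165,175,185,195,205,215,225): 
    x=np.where(v[r,200:330]<100)[0]+200; print(r, x.min() if len(x) else None, x.max() if len(x) else None, len(x), v[r,225:295:5])
E
```

```text
[ 0.3768 -0.2923  0.143 ]
165 238 325 47 [152 145 101 101  99  99  98 102  98  98 100 100 100  98]
175 248 268 21 [150 124 124 122 121  57  56  56  56 141 163 163 164 164]
185 245 269 25 [157 125 124 124  86  52  55  50  55 103 161 163 165 162]
195 243 329 29 [158 124 123 122  56  54  56  58  52  68 161 162 162 168]
205 243 329 30 [198 130 123 123  58  59  53  53  56  81 159 160 166 166]
215 243 329 31 [202 139 124 123  54  59  55  58  54  99 161 165 165 166]
225 243 329 31 [193 160 122 121  58  58  56  54  56 102 166 166 166 167]
```

Emit:
send_rows --increments '[{"dx":0,"dy":0,"dz":-1,"roll":0,"claw":-0.3},{"dx":0,"dy":0,"dz":-2,"roll":0,"claw":-0.3},{"dx":0,"dy":0,"dz":-2.5,"roll":0,"claw":-0.3},{"dx":0,"dy":0,"dz":-2.5,"roll":0,"claw":-0.3},{"dx":0,"dy":0,"dz":-2.5,"roll":0,"claw":-1}]'

```text
clock: 74.88
tcp_pos: [0.3768, -0.2918, 0.0804]
orientation: [-0.0, 0.049, 0.999, -0.016]
wrist_force: [-0.6, 0.6, -0.9]
finger_gap: 0.0173
grip_force: 33.7
```

Emit:
send_rows --increments '[{"dx":0,"dy":0,"dz":0,"roll":0,"claw":-1},{"dx":0,"dy":0,"dz":0,"roll":0,"claw":-1},{"dx":0,"dy":0,"dz":0,"roll":0,"claw":-1},{"dx":0,"dy":0,"dz":0.4,"roll":0,"claw":-1},{"dx":0,"dy":0,"dz":0.8,"roll":0,"claw":-1}]'

```text
clock: 75.5
tcp_pos: [0.3762, -0.2914, 0.1002]
orientation: [-0.001, 0.049, 0.999, -0.015]
wrist_force: [-0.3, -0.5, -1.1]
finger_gap: 0.0178
grip_force: 33.7
```

Emit:
send_rows --increments '[{"dx":0,"dy":0,"dz":0,"roll":0,"claw":-1},{"dx":0,"dy":0,"dz":0,"roll":0,"claw":-1},{"dx":0,"dy":0,"dz":0,"roll":0,"claw":-1},{"dx":0,"dy":0,"dz":0,"roll":0,"claw":-1},{"dx":0,"dy":0,"dz":0,"roll":0,"claw":-1}]'

```text
clock: 76.12
tcp_pos: [0.3762, -0.2914, 0.0994]
orientation: [-0.001, 0.049, 0.999, -0.015]
wrist_force: [-0.8, 0.3, -0.6]
finger_gap: 0.0179
grip_force: 33.7
```

```bash
python3 -c "
from h import *
weigh(14)"
```

```text
F mean [ 0.01  0.02 -1.27] sd [0.54 0.5  0.61] [ 0.3763 -0.2915  0.0996]
```

```bash
python3 -c "
from h import *
weigh(26)"
```

```text
F mean [-0.02 -0.01 -0.97] sd [0.31 0.43 0.36] [ 0.3763 -0.2915  0.0996]
```

Emit:
send_rows --increments '[{"dx":0,"dy":0,"dz":1,"roll":0,"claw":-1},{"dx":0,"dy":0,"dz":2.4,"roll":0,"claw":-1},{"dx":0,"dy":0,"dz":3.8,"roll":0,"claw":-1},{"dx":0.3,"dy":0.4,"dz":4.6,"roll":0.2,"claw":-1},{"dx":1.3,"dy":1.6,"dz":4.6,"roll":0.54,"claw":-1}]'

```text
clock: 78.75
tcp_pos: [0.4097, -0.253, 0.2167]
orientation: [0.002, 0.012, 1.0, -0.017]
wrist_force: [0.8, 0.5, -2.3]
finger_gap: 0.0176
grip_force: 33.6
```

Emit:
send_rows --increments '[{"dx":1.2,"dy":1.5,"dz":0,"roll":0,"claw":-1},{"dx":2.4,"dy":3,"dz":0,"roll":0,"claw":-1},{"dx":3.6,"dy":4.5,"dz":0,"roll":0,"claw":-1},{"dx":4.8,"dy":6,"dz":0,"roll":0,"claw":-1},{"dx":5.55,"dy":6.76,"dz":0,"roll":0,"claw":-1}]'

```text
clock: 79.38
tcp_pos: [0.5487, -0.0804, 0.2144]
orientation: [0.0, 0.01, 1.0, -0.015]
wrist_force: [0.1, -0.1, -1.1]
finger_gap: 0.0176
grip_force: 33.7
```

Emit:
send_rows --increments '[{"dx":0,"dy":0,"dz":0,"roll":0,"claw":-1},{"dx":0,"dy":0,"dz":0,"roll":0,"claw":-1},{"dx":0,"dy":0,"dz":-0.5,"roll":0,"claw":-1},{"dx":0,"dy":0,"dz":-1,"roll":0,"claw":-1},{"dx":0,"dy":0,"dz":-1,"roll":0,"claw":-1}]'

```text
clock: 80.0
tcp_pos: [0.5461, -0.0827, 0.1878]
orientation: [-0.002, 0.012, 1.0, -0.015]
wrist_force: [0.6, 0.1, -0.8]
finger_gap: 0.0177
grip_force: 33.7
```

```bash
python3 - <<'E'
from h import *
s=get_state();q=s['orientation'];print(s['tcp_pos'].round(4),q.round(4),-2*q[1]*q[2],s['wrist_force']); c=read_camera('wrist'); S=read_camera('scene'); pickle.dump((c,S),open('bl.pkl','wb'))
p=proj(c,[.55,-.084,.08],True); print(p)
w=c['image']; cv2.imwrite('pics/bl.png',np.hstack([cv2.resize(w[60:300,120:420],(500,400)),cv2.resize(S['image'][150:290,190:330],(300,400))]))
E
```

```text
[ 0.5461 -0.0827  0.1878] [-0.0016  0.0119  0.9998 -0.0148] -0.0238586014305219 [ 0.56366181  0.05888103 -0.84243685]
[258.68575976 196.75369912]
```

View pics/bl.png

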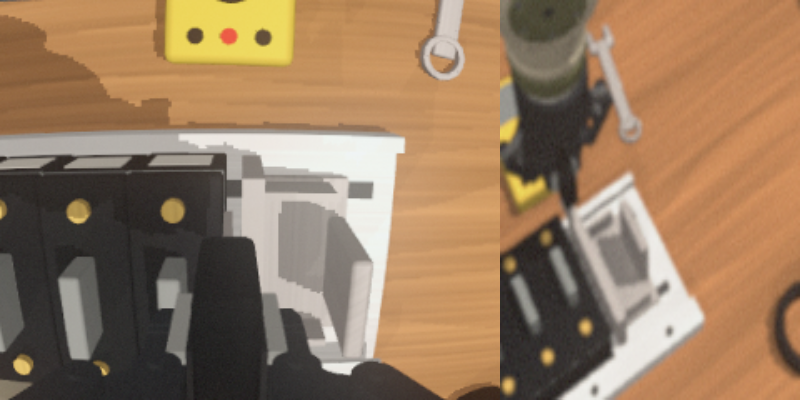

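```bash
python3 - <<'E'
from h import *
c,S=pickle.load(open('bl.pkl','rb')); v=cv2.cvtColor(c['image'],cv2.COLOR_BGR2HSV)[...,2].astype(int)
for r in(160,166,172,178,184,190,196): print(r,v[r,246:275])
for r,u in((166,255),(166,266),(178,255.3),(178,265.5)): print(onz(c,(u,r),.08,True)[:2].round(4))
E
```

```text
160 [ 68  66  67  69  67  69  71  71  69  70 178 183 185 184 184 185 183 183
 186 151 134 134 133 134 134 132 134 136 134]
166 [ 69  71  74  69  71  71  71  67  96  73 172 178 179 178 179 178 180 180
 181 142 142 138 139 142 140 139 142 141 141]
172 [ 69  71  73  73  72  71  70  66  96  67  87  90  88  89  90  90  93  93
  93 189 209 211 210 211 210 213 212 213 212]
178 [ 65  70  72  72  68  68  66  61  93  66 128 132 132 132 132 132 132 134
 132 191 209 211 210 210 210 210 210 211 212]
184 [ 65  66  65  66  63  69  61  63 108  68 171 179 177 177 176 178 178 179
 178 208 210 210 210 211 210 211 210 211 210]
190 [ 62  67  65  68  65  66  62  56 122 127 127 128 128 151 172 176 175 175
 176 207 209 209 209 210 208 209 210 211 210]
196 [ 60  65  59  63  64  66  60  69 122 127 127 129 126 146 171 174 174 172
 174 207 209 208 208 209 210 210 210 210 209]
[ 0.5219 -0.0866]
[ 0.5221 -0.077 ]
[ 0.5327 -0.0866]
[ 0.5328 -0.0776]
```

Emit:
send_rows --increments '[{"dx":0,"dy":0.04,"dz":-0.4,"roll":0,"claw":-1},{"dx":0,"dy":0.04,"dz":-0.8,"roll":0,"claw":-1},{"dx":0,"dy":0.04,"dz":-1.2,"roll":0,"claw":-1},{"dx":0,"dy":0.04,"dz":-1.5,"roll":0,"claw":-1},{"dx":0,"dy":0.04,"dz":-1.7,"roll":0,"claw":-1}]'

```text
clock: 80.72
tcp_pos: [0.5473, -0.0814, 0.1464]
orientation: [-0.0, 0.011, 1.0, -0.015]
wrist_force: [-0.4, 0.0, -0.8]
finger_gap: 0.0175
grip_force: 33.7
```

Emit:
send_rows --increments '[{"dx":0,"dy":0,"dz":-0.3,"roll":0,"claw":-1},{"dx":0,"dy":0,"dz":-0.6,"roll":0,"claw":-1},{"dx":0,"dy":0,"dz":-0.8,"roll":0,"claw":-1},{"dx":0,"dy":0,"dz":-0.9,"roll":0,"claw":-1},{"dx":0,"dy":0,"dz":-0.9,"roll":0,"claw":-1}]'

```text
clock: 81.35
tcp_pos: [0.5475, -0.0815, 0.1245]
orientation: [-0.0, 0.011, 1.0, -0.015]
wrist_force: [0.6, -0.4, -1.1]
finger_gap: 0.0175
grip_force: 33.7
```

Emit:
send_rows --increments '[{"dx":0,"dy":0,"dz":-0.4,"roll":0,"claw":-1},{"dx":0,"dy":0,"dz":-0.8,"roll":0,"claw":-1},{"dx":0,"dy":0,"dz":-1.1,"roll":0,"claw":-1},{"dx":0,"dy":0,"dz":-1.15,"roll":0,"claw":-1},{"dx":0,"dy":0,"dz":-1.15,"roll":0,"claw":-1}]'

```text
clock: 81.98
tcp_pos: [0.5475, -0.0815, 0.0957]
orientation: [-0.0, 0.011, 1.0, -0.015]
wrist_force: [0.5, -0.1, -0.8]
finger_gap: 0.0174
grip_force: 33.7
```

Emit:
send_rows --increments '[{"dx":0,"dy":0,"dz":0,"roll":0,"claw":-0.4},{"dx":0,"dy":0,"dz":0,"roll":0,"claw":-0.35},{"dx":0,"dy":0,"dz":0,"roll":0,"claw":-0.35},{"dx":0,"dy":0,"dz":0,"roll":0,"claw":-0.35},{"dx":0,"dy":0,"dz":0,"roll":0,"claw":-0.35}]'

```text
clock: 82.6
tcp_pos: [0.5476, -0.0815, 0.0959]
orientation: [0.0, 0.011, 1.0, -0.015]
wrist_force: [-0.7, 0.3, 0.5]
finger_gap: 0.0279
grip_force: 0.0
```

```bash
python3 - <<'E'
from h import *
c=read_camera('wrist'); v=cv2.cvtColor(c['image'],cv2.COLOR_BGR2HSV)[...,2].astype(int)
print(get_state()['tcp_pos'].round(4))
for r in(170,185,200,215,230,245): print(r,v[r,230:285:2])
E
```

```text
[ 0.5476 -0.0815  0.0958]
170 [ 58  54  60  61  60  60  63  62  62  62 105 175 176 176 175 175 178 173
 175 175 175 176 177 177 229 234 235 235]
185 [ 53  55  54  49  55  56  52  55  55  59  58 169 172 166 166 171 171 129
 128 128 128 129 130 130 128 132 176 176]
200 [ 46  48  49  49  51  49  53  47  72  52  48  72 114 113 113  79  79 124
 129 136 136 137 136 137 136 133 134 129]
215 [ 43  43  43  39  40  42  39  42  44  46  44  45  47  44  48  50  54  53
  53  52  54 146 147 148 146 146 147 202]
230 [ 38  38  34  38  37  35  40  37  39  39  38  39  44  40  43  45  43  46
  46  46  49 145 145 146 146 145 149 199]
245 [ 32  34  38  29  39  39  38  42  44  45  41  41  42  39  44  42  43  45
  46  47  47  95 145 144 144 160  50  51]
```

Emit:
send_rows --increments '[{"dx":0,"dy":0,"dz":1,"roll":0,"claw":-0.35},{"dx":0,"dy":0,"dz":2.5,"roll":0,"claw":-0.35},{"dx":0.4,"dy":0.4,"dz":3.2,"roll":0,"claw":-0.35},{"dx":1.2,"dy":1.6,"dz":3.2,"roll":0,"claw":-0.3},{"dx":1.78,"dy":2.6,"dz":3.2,"roll":0,"claw":-0.3}]' --grip_force 40

```text
clock: 83.28
tcp_pos: [0.5929, -0.0159, 0.1764]
orientation: [0.001, 0.012, 1.0, -0.015]
wrist_force: [-0.4, -0.1, 0.7]
finger_gap: 0.0299
grip_force: 0.0
```

Emit:
send_rows --increments '[{"dx":0,"dy":0,"dz":0,"roll":0,"claw":-0.3},{"dx":0,"dy":0,"dz":-0.5,"roll":0,"claw":-0.3},{"dx":0,"dy":0,"dz":-1.2,"roll":0,"claw":-0.3},{"dx":0,"dy":0,"dz":-1.8,"roll":0,"claw":-0.3},{"dx":0,"dy":0,"dz":-1.8,"roll":0,"claw":-0.3}]'

```text
clock: 83.9
tcp_pos: [0.5904, -0.0169, 0.1289]
orientation: [-0.002, 0.012, 1.0, -0.015]
wrist_force: [0.3, -1.0, 0.2]
finger_gap: 0.0298
grip_force: 0.0
```

```bash
python3 - <<'E'
from h import *
s=get_state(); print(s['tcp_pos'].round(4))
c=read_camera('wrist'); pickle.dump(c,open('hg.pkl','wb')); v=cv2.cvtColor(c['image'],cv2.COLOR_BGR2HSV)[...,2].astype(int)
# expected handle-top corners if hanging upright
ya=-.0225
for dx,dy in((-.025,-.009),(-.025,.009),(.025,-.009),(.025,.009)):
    for z in(.13,.08): print((dx,dy,z),proj(c,[.5476+dx,-.0826+dy,z],True).round(1))
for r in range(150,260,10): print(r,v[r,130:230:3])
E
```

```text
[ 0.5904 -0.0169  0.1289]
(-0.025, -0.009, 0.13) [112.2 134.9]
(-0.025, -0.009, 0.08) [146.8 125.7]
(-0.025, 0.009, 0.13) [142.2 132.2]
(-0.025, 0.009, 0.08) [171.4 123.8]
(0.025, -0.009, 0.13) [124.9 222.8]
(0.025, -0.009, 0.08) [154.2 195.4]
(0.025, 0.009, 0.13) [153.3 223.2]
(0.025, 0.009, 0.08) [177.7 195.1]
150 [ 33  33  35  37  34  35  35  35  33  32  35  34  40  38 134 134 137 135
  93  92  95  93  91  94 104 135 140 136 139 139 139 138 138 141]
160 [ 34  30  33  38  34  29  26  34  28  35  33  40  38  37 132 134 132 136
 101  92  91  92  93  93  95 135 139 136 138 137 137 137 139 138]
170 [ 30  29  33  31  32  31  33  84  72  28  32  32  37  32  98 134 134 135
 123  88  91  92  92  91  93 132 136 135 138 137 138 136 137 138]
180 [ 30  31  35  34  33  27  29  82  46  31  31  27  34  34  38 133 135 136
 142  90  88  93  91  91 102 179 187 183 185 186 135 137 137 135]
190 [ 36  33  29  32  30  30  29  25  29  32  35  36  34  34  37 140 142 144
 143  91  89  92  91 114 114 178 183 186 183 186 137 135 138 136]
200 [ 31  30  32  34  34  33  33  27  37  27  26  30  35  32 142 142 141 141
 142 104  88  92 116 116 113 157 184 185 181 186 135 136 137 135]
210 [ 33  31  36  32  31  36  30  29  27  33  33  43  37  39 131 141 141 143
 141 124  92 114 117 115 115 138 182 186 184 185 184 155 137 135]
220 [ 62  67  39  35  34  37  32  38  41  39  34  39  82  39  81 141 143 142
 142 182 115 116 117 116 116 117 182 186 182 186 184 184 186 183]
230 [ 87  85  79  43  41  45  45  45  44  48  41  41  94  41  40 190 191 190
 188 190 117 117 115 116 116 115 181 185 186 184 186 184 185 184]
240 [ 88  86  85  41  44  45  47  48  45  45  49  42  37  58  44 164 191 192
 191 193 165 116 116 117 114 113 118 121 116 119 118  88  64 129]
250 [ 89  87  84  45  43  46  50  46  49  45  48  48  42  82  38  41 192 192
 192 192 190 114 114  88  53  54  56 119 116 116 108  57  61 109]
```

Emit:
send_rows --increments '[{"dx":0.05,"dy":0,"dz":-1,"roll":0,"claw":-0.3},{"dx":0.05,"dy":0,"dz":-2,"roll":0,"claw":-0.3},{"dx":0.05,"dy":0,"dz":-2.34,"roll":0,"claw":-0.3},{"dx":0.05,"dy":0,"dz":-2.34,"roll":0,"claw":-1},{"dx":0.05,"dy":0,"dz":-2.34,"roll":0,"claw":-1}]'

```text
clock: 84.58
tcp_pos: [0.5933, -0.0165, 0.0726]
orientation: [-0.0, 0.011, 1.0, -0.015]
wrist_force: [-1.2, -1.1, -5.1]
finger_gap: 0.0114
grip_force: 41.7
```

Emit:
send_rows --increments '[{"dx":0,"dy":0,"dz":0,"roll":0,"claw":-1},{"dx":0,"dy":0,"dz":0,"roll":0,"claw":-1},{"dx":0,"dy":-0.05,"dz":0,"roll":0,"claw":-1},{"dx":0,"dy":-0.1,"dz":0,"roll":0,"claw":-1},{"dx":0,"dy":-0.15,"dz":0,"roll":0,"claw":-1}]'

```text
clock: 85.2
tcp_pos: [0.5932, -0.0182, 0.0726]
orientation: [0.0, 0.011, 1.0, -0.013]
wrist_force: [-2.0, 7.3, -2.1]
finger_gap: 0.0111
grip_force: 39.6
```

Emit:
send_rows --increments '[{"dx":0,"dy":-0.03,"dz":0,"roll":0,"claw":-1},{"dx":0,"dy":-0.06,"dz":0,"roll":0,"claw":-1},{"dx":0,"dy":-0.09,"dz":0,"roll":0,"claw":-1},{"dx":0,"dy":-0.12,"dz":0,"roll":0,"claw":-1},{"dx":0,"dy":-0.12,"dz":0,"roll":0,"claw":-1}]'

```text
clock: 85.82
tcp_pos: [0.5931, -0.0212, 0.0726]
orientation: [0.0, 0.011, 1.0, -0.013]
wrist_force: [-1.0, 7.5, -1.9]
finger_gap: 0.0114
grip_force: 39.7
```

Fin at −0.0212 (about 5 mm gap); creep on until the force rises.

Emit:
send_rows --increments '[{"dx":0,"dy":-0.02,"dz":0,"roll":0,"claw":-1},{"dx":0,"dy":-0.04,"dz":0,"roll":0,"claw":-1},{"dx":0,"dy":-0.06,"dz":0,"roll":0,"claw":-1},{"dx":0,"dy":-0.08,"dz":0,"roll":0,"claw":-1},{"dx":0,"dy":-0.08,"dz":0,"roll":0,"claw":-1}]'

```text
clock: 86.45
tcp_pos: [0.5931, -0.0225, 0.0726]
orientation: [0.0, 0.01, 1.0, -0.013]
wrist_force: [-1.2, 8.3, -1.6]
finger_gap: 0.0112
grip_force: 39.0
```

Emit:
send_rows --increments '[{"dx":0,"dy":-0.02,"dz":0,"roll":0,"claw":-1},{"dx":0,"dy":-0.04,"dz":0,"roll":0,"claw":-1},{"dx":0,"dy":-0.06,"dz":0,"roll":0,"claw":-1},{"dx":0,"dy":-0.06,"dz":0,"roll":0,"claw":-1},{"dx":0,"dy":-0.06,"dz":0,"roll":0,"claw":-1}]'

```text
clock: 87.08
tcp_pos: [0.5931, -0.0225, 0.0726]
orientation: [0.0, 0.01, 1.0, -0.011]
wrist_force: [-1.3, 13.8, -1.1]
finger_gap: 0.0111
grip_force: 39.0
```

Emit:
send_rows --increments '[{"dx":0,"dy":0,"dz":0,"roll":0,"claw":-0.4},{"dx":0,"dy":0,"dz":0,"roll":0,"claw":-0.3},{"dx":0,"dy":0.1,"dz":0.5,"roll":0,"claw":-0.3},{"dx":0,"dy":0.1,"dz":2.4,"roll":0,"claw":-0.3},{"dx":0,"dy":0,"dz":4.3,"roll":0,"claw":-0.3}]' --grip_force 20

```text
clock: 87.7
tcp_pos: [0.5933, -0.027, 0.1819]
orientation: [0.0, 0.012, 1.0, -0.015]
wrist_force: [0.8, 0.1, -0.1]
finger_gap: 0.0299
grip_force: 0.0
```

Emit:
send_rows --increments '[{"dx":-0.6,"dy":-0.8,"dz":0,"roll":0,"claw":-0.3},{"dx":-1.2,"dy":-1.6,"dz":0,"roll":0,"claw":-0.3},{"dx":-1.82,"dy":-2.43,"dz":0,"roll":0,"claw":-0.3},{"dx":-1.82,"dy":-2.43,"dz":-0.5,"roll":0,"claw":-0.3},{"dx":-1.82,"dy":-2.43,"dz":-0.8,"roll":0,"claw":-0.3}]'

```text
clock: 88.32
tcp_pos: [0.548, -0.0875, 0.1596]
orientation: [0.0, 0.012, 1.0, -0.015]
wrist_force: [-1.1, 0.3, 0.7]
finger_gap: 0.0298
grip_force: 0.0
```

Emit:
send_rows --increments '[{"dx":0,"dy":0,"dz":0,"roll":0,"claw":-0.3},{"dx":0,"dy":0,"dz":0,"roll":0,"claw":-0.3},{"dx":0,"dy":0,"dz":0,"roll":0,"claw":-0.3},{"dx":0,"dy":0,"dz":0,"roll":0,"claw":-0.3},{"dx":0,"dy":0,"dz":0,"roll":0,"claw":-0.3}]'

```text
clock: 88.95
tcp_pos: [0.5479, -0.0875, 0.16]
orientation: [0.0, 0.011, 1.0, -0.015]
wrist_force: [0.5, 0.5, -0.2]
finger_gap: 0.0298
grip_force: 0.0
```

```bash
python3 - <<'E'
from h import *
s=get_state(); q=s['orientation']; print(s['tcp_pos'].round(4),-2*q[1]*q[2])
c=read_camera('wrist'); pickle.dump(c,open('hk.pkl','wb')); v=cv2.cvtColor(c['image'],cv2.COLOR_BGR2HSV)[...,2].astype(int)
for y in(-.088,-.086,-.084):
    print(y,[proj(c,[.5476+a,y+b,.13],True).round(1) for a,b in((-.025,-.009),(-.025,.009),(0,-.009),(0,.009))])
for r in range(175,235,6): print(r,v[r,236:280])
E
```

```text
[ 0.5479 -0.0875  0.16  ] -0.02280042466766259
-0.088 [array([241.7, 191.8]), array([271. , 191.4]), array([243.3, 228.9]), array([271.3, 228.6])]
-0.086 [array([244.9, 191.8]), array([274.3, 191.4]), array([246.4, 228.9]), array([274.4, 228.6])]
-0.084 [array([248.2, 191.7]), array([277.6, 191.3]), array([249.5, 228.8]), array([277.5, 228.5])]
175 [ 60  60  57  56  61  57  59  61  61  61  62  64  61  59  60  59  57  64
  61  61  62  64  63  61  63  64  66  66  67  67  70  69  68  68  69  73
 133 201 203 203 204 205 205 151]
181 [ 55  57  53  54  56  54  56  56  55  57  60  57  57  55  59  55  62  59
  56  64  59  65  62  64  61  65  60  63  67  63  64  64  67  70  66  70
  65 161 202 204 203 203 203 205]
187 [ 50  54  50  55  52  51  57  52  51  53  55  52  54  49  54  56  56  59
  52  57  59  56  56  53  61  62  60  62  61  62  62  61  62  64  65  62
  65  86 199 202 202 202 203 202]
193 [ 51  46  48  48  50  50  51  53  47  50  50  51  53  55  52  54  56  53
  56  56  57  60  55  56  57  58  58  58  59  61  59  61  63  61  60  65
  61  63 128 200 203 203 203 203]
199 [ 48  44  44 
[... 386 characters left out ...]
2  43  43  43  43  44  42  46  46  43  43
  49  50  47  48  48  48  51  53  47  51  48  51  51  48  55  56  55  55
  54  52 165 200 201 200 200 202]
217 [ 37  43  40  39  38  44  41  45  41  41  40  40  40  43  47  41  47  49
  48  46  49  47  45  49  52  47  50  50  50  51  51  50  54  49  52  49
  53  50 197 199 200 200 200 200]
223 [ 46  39  46  44  39  40  40  40  39  38  38  42  41  41  44  47  44  45
  41  41  45  47  47  44  46  50  46  48  49  50  48  50  49  53  49  49
  49  49 200 204 205 205 200 201]
229 [ 54  53  46  52  52  54  52  49  55  50  44  44  42  42  47  43  46  39
  42  42  47  47  47  45  48  48  44  48  49  47  49  49  49  47  49  50
  51  88 204 205 205 206 199 200]
```

Emit:
send_rows --increments '[{"dx":0,"dy":0.035,"dz":-0.8,"roll":0,"claw":-0.3},{"dx":0,"dy":0.035,"dz":-1.6,"roll":0,"claw":-0.3},{"dx":0,"dy":0.035,"dz":-2.3,"roll":0,"claw":-0.3},{"dx":0,"dy":0.035,"dz":-2.6,"roll":0,"claw":-0.3},{"dx":0,"dy":0.035,"dz":-2.6,"roll":0,"claw":-0.3}]'

```text
clock: 89.62
tcp_pos: [0.5475, -0.0866, 0.0946]
orientation: [-0.0, 0.011, 1.0, -0.015]
wrist_force: [0.7, -0.8, -0.4]
finger_gap: 0.0298
grip_force: 0.0
```

Emit:
send_rows --increments '[{"dx":0,"dy":0,"dz":0,"roll":0,"claw":-0.5},{"dx":0,"dy":0,"dz":0,"roll":0,"claw":-0.6},{"dx":0,"dy":0,"dz":0,"roll":0,"claw":-1},{"dx":0,"dy":0,"dz":0,"roll":0,"claw":-1},{"dx":0,"dy":0,"dz":0,"roll":0,"claw":-1}]'

```text
clock: 90.25
tcp_pos: [0.5484, -0.0862, 0.0957]
orientation: [0.001, 0.011, 1.0, -0.015]
wrist_force: [0.1, 2.9, 5.6]
finger_gap: 0.0179
grip_force: 20.4
```

```bash
python3 -c "
from h import *
weigh(4)"
```

```text
F mean [-0.44  3.43  5.86] sd [0.45 0.42 0.11] [ 0.5484 -0.0862  0.0957]
```

Emit:
send_rows --increments '[{"dx":0,"dy":0,"dz":0.1,"roll":0,"claw":-1},{"dx":0,"dy":0,"dz":0.25,"roll":0,"claw":-1},{"dx":0,"dy":0,"dz":0.45,"roll":0,"claw":-1},{"dx":0,"dy":0,"dz":0.7,"roll":0,"claw":-1},{"dx":0,"dy":0,"dz":0.9,"roll":0,"claw":-1}]'

```text
clock: 91.08
tcp_pos: [0.5477, -0.0861, 0.118]
orientation: [0.0, 0.011, 1.0, -0.015]
wrist_force: [-0.4, 4.9, -4.1]
finger_gap: 0.018
grip_force: 20.2
```

Emit:
send_rows --increments '[{"dx":0,"dy":0,"dz":0.3,"roll":0,"claw":-1},{"dx":0,"dy":0,"dz":0.7,"roll":0,"claw":-1},{"dx":0,"dy":0,"dz":1.1,"roll":0,"claw":-1},{"dx":0,"dy":0,"dz":1.6,"roll":0,"claw":-1},{"dx":0,"dy":0,"dz":2.2,"roll":0,"claw":-1}]'

```text
clock: 91.7
tcp_pos: [0.5484, -0.0878, 0.1742]
orientation: [0.001, 0.012, 1.0, -0.017]
wrist_force: [0.6, 0.3, -1.0]
finger_gap: 0.0179
grip_force: 26.5
```

Emit:
send_rows --increments '[{"dx":0,"dy":0,"dz":0.8,"roll":0,"claw":-1},{"dx":0,"dy":0,"dz":1.4,"roll":0,"claw":-1},{"dx":0,"dy":0,"dz":1.7,"roll":0,"claw":-1},{"dx":0,"dy":0,"dz":1.7,"roll":0,"claw":-1},{"dx":0,"dy":0,"dz":1.7,"roll":0,"claw":-1}]'

```text
clock: 92.32
tcp_pos: [0.5475, -0.0866, 0.2142]
orientation: [-0.0, 0.011, 1.0, -0.015]
wrist_force: [0.9, 0.8, -0.6]
finger_gap: 0.0177
grip_force: 26.5
```

```bash
python3 - <<'E'
from h import *
s,T,S=look(); c=read_camera('wrist'); pickle.dump(c,open('gap.pkl','wb')); v=cv2.cvtColor(c['image'],cv2.COLOR_BGR2HSV)[...,2].astype(int)
p=proj(c,[.525,-.085,.08],True); print(p)
for r in range(int(p[1])-10,int(p[1])+22,6): print(r,v[r,int(p[0])-14:int(p[0])+16])
E
```

```text
tcp [ 0.5475 -0.0866  0.2142] yaw -0.0229 F [ 0.9  0.8 -0.6] t 92.325
scene [ 0.5881 -0.1146 -0.0183]
scene [ 0.5875 -0.1668 -0.026 ]
scene [ 0.5857 -0.2188 -0.0247]
scene [ 0.5839 -0.2716 -0.0206]
scene [ 0.5839 -0.3241 -0.0214]
[261.68962532 161.59705754]
151 [166 168 167 168 149  89  71  76  77  75  79  77  76 180 182 182 160 136
 134 132 135 135 135 136 135 135 140 196 240 239]
157 [ 67  71  72  72  73  74  73  74  73  73  76  94  85 176 181 182 151 136
 135 136 136 135 136 136 136 137 138 136 160 184]
163 [ 77  78  79  78  81  78  82  83  79  80  76  76  78  94  95  92 182 209
 211 212 210 212 212 212 213 213 213 213 212 131]
169 [ 79  78  73  78  74  79  77  79  77  78  76  71  79  92  92  92 182 209
 212 210 212 213 212 212 212 213 212 213 211 208]
175 [ 72  74  74  73  74  74  74  73  77  73  74  68  72 172 177 177 208 210
 209 211 212 211 212 212 211 212 211 212 210 209]
181 [ 69  74  69  69  68  75  74  70  72  74  71  66  72 172 176 176 208 210
 210 210 210 211 211 211 212 210 212 211 208 207]
```

Emit:
send_rows --increments '[{"dx":-1.2,"dy":-1.4,"dz":0,"roll":-0.2,"claw":-1},{"dx":-2.4,"dy":-2.9,"dz":0,"roll":-0.54,"claw":-1},{"dx":-3.6,"dy":-4.4,"dz":0,"roll":-0.54,"claw":-1},{"dx":-4.8,"dy":-5.8,"dz":0,"roll":-0.54,"claw":-1},{"dx":-6,"dy":-7.2,"dz":0,"roll":-0.54,"claw":-1}]'

```text
clock: 93.1
tcp_pos: [0.3966, -0.2675, 0.2145]
orientation: [-0.001, 0.049, 0.999, -0.015]
wrist_force: [-0.2, -0.9, -0.9]
finger_gap: 0.018
grip_force: 26.4
```

Emit:
send_rows --increments '[{"dx":-0.82,"dy":-1,"dz":0,"roll":0,"claw":-1},{"dx":-0.82,"dy":-1,"dz":-0.5,"roll":0,"claw":-1},{"dx":-0.82,"dy":-1,"dz":-1,"roll":0,"claw":-1},{"dx":-0.82,"dy":-1,"dz":-1.9,"roll":0,"claw":-1},{"dx":-0.82,"dy":-1,"dz":-1.9,"roll":0,"claw":-1}]'

```text
clock: 93.72
tcp_pos: [0.3766, -0.2894, 0.1651]
orientation: [-0.002, 0.048, 0.999, -0.013]
wrist_force: [-0.8, -0.6, -0.6]
finger_gap: 0.0175
grip_force: 26.3
```

```bash
python3 -c "
from h import *
s=get_state();q=s['orientation'];weigh(2);print(-2*q[1]*q[2])"
```

```text
F mean [ 0.28 -0.24 -0.92] sd [0.14 0.09 0.02] [ 0.3776 -0.2908  0.1671]
-0.09628919828166728
```

Emit:
send_rows --increments '[{"dx":-0.03,"dy":-0.03,"dz":-0.5,"roll":0,"claw":-1},{"dx":-0.03,"dy":-0.03,"dz":-0.9,"roll":0,"claw":-1},{"dx":-0.03,"dy":-0.03,"dz":-1.2,"roll":0,"claw":-1},{"dx":-0.03,"dy":-0.03,"dz":-1.5,"roll":0,"claw":-1},{"dx":-0.03,"dy":-0.03,"dz":-1.7,"roll":0,"claw":-1}]'

```text
clock: 94.45
tcp_pos: [0.3764, -0.2923, 0.1243]
orientation: [-0.001, 0.049, 0.999, -0.015]
wrist_force: [-0.1, -0.8, -0.9]
finger_gap: 0.0177
grip_force: 26.5
```

Emit:
send_rows --increments '[{"dx":0,"dy":0,"dz":-0.2,"roll":0,"claw":-1},{"dx":0,"dy":0,"dz":-0.4,"roll":0,"claw":-1},{"dx":0,"dy":0,"dz":-0.6,"roll":0,"claw":-1},{"dx":0,"dy":0,"dz":-0.6,"roll":0,"claw":-1},{"dx":0,"dy":0,"dz":-0.6,"roll":0,"claw":-1}]'

```text
clock: 95.08
tcp_pos: [0.3766, -0.2924, 0.1099]
orientation: [-0.0, 0.049, 0.999, -0.015]
wrist_force: [0.3, -0.2, -1.6]
finger_gap: 0.0175
grip_force: 26.5
```

Emit:
send_rows --increments '[{"dx":0,"dy":0.02,"dz":-0.3,"roll":0,"claw":-1},{"dx":0,"dy":0.02,"dz":-0.6,"roll":0,"claw":-1},{"dx":0,"dy":0.02,"dz":-0.9,"roll":0,"claw":-1},{"dx":0,"dy":0.02,"dz":-1.04,"roll":0,"claw":-1},{"dx":0,"dy":0.02,"dz":-1.04,"roll":0,"claw":-1}]'

```text
clock: 95.7
tcp_pos: [0.3764, -0.2916, 0.0834]
orientation: [-0.001, 0.049, 0.999, -0.015]
wrist_force: [0.6, 0.2, -0.7]
finger_gap: 0.0179
grip_force: 26.5
```

Emit:
send_rows --increments '[{"dx":0,"dy":0,"dz":0,"roll":0,"claw":-0.5},{"dx":0,"dy":0,"dz":0,"roll":0,"claw":-0.3},{"dx":0,"dy":0,"dz":0,"roll":0,"claw":-0.3},{"dx":0,"dy":0,"dz":1,"roll":0,"claw":-0.3},{"dx":0,"dy":0,"dz":2.5,"roll":0,"claw":-0.3}]'

```text
clock: 96.32
tcp_pos: [0.3758, -0.2911, 0.1461]
orientation: [-0.001, 0.049, 0.999, -0.014]
wrist_force: [0.8, -0.9, -0.2]
finger_gap: 0.0298
grip_force: 0.0
```

Emit:
send_rows --increments '[{"dx":0.5,"dy":0,"dz":1.5,"roll":0,"claw":-0.3},{"dx":1.5,"dy":0.7,"dz":3,"roll":0,"claw":-0.3},{"dx":2.9,"dy":1.4,"dz":5,"roll":0.2,"claw":-0.3},{"dx":2.9,"dy":1.4,"dz":5.5,"roll":0.5,"claw":-0.3},{"dx":2.9,"dy":1.4,"dz":5.5,"roll":0.5,"claw":-0.3}]'

```text
clock: 96.95
tcp_pos: [0.45, -0.257, 0.2851]
orientation: [0.001, 0.014, 1.0, -0.016]
wrist_force: [-0.2, -0.7, 0.4]
finger_gap: 0.03
grip_force: 0.0
```

```bash
python3 - <<'E'
from h import *
s,T,S=look(); c=read_camera('wrist'); pickle.dump((c,T,S),open('st.pkl','wb'))
v=cv2.cvtColor(c['image'],cv2.COLOR_BGR2HSV)[...,2]
m=(v<100).astype(np.uint8)
# handle blobs near expected places, and plate gap
for n,p in(('thin',(.3755,-.2915)),('thick',(.3819,-.2285))):
    u=proj(c,[*p,.116],True); x,y=u.astype(int); z=np.zeros_like(m); z[max(0,y-45):y+45,x-24:x+24]=m[max(0,y-45):y+45,x-24:x+24]
    k,l,st,ce=cv2.connectedComponentsWithStats(z); i=1+st[1:,4].argmax(); r=cv2.minAreaRect(np.argwhere(l==i)[:,::-1].astype(np.float32))
    print(n,u.round(1),st[i],'rect',np.round(r[0],1),np.round(r[1],1),round(r[2],1),onz(c,r[0],.11,True)[:2].round(4),[proj(c,[p[0]+a*.995,p[1]-a*.098,.116],True).round(1) for a in(-.025,.025)])
E
```

```text
tcp [ 0.45   -0.257   0.2851] yaw -0.028 F [-0.2 -0.7  0.4] t 96.95
both [ 0.5903 -0.1151 -0.0237] [-0.0045  0.0017 -0.0026]
both [ 0.5896 -0.1674 -0.0198] [-0.0048  0.0007 -0.0013]
both [ 0.5881 -0.2195 -0.024 ] [-0.0048  0.0015 -0.0014]
both [ 0.5865 -0.2724 -0.0225] [-0.0053  0.0012  0.009 ]
both [ 0.5862 -0.3244 -0.0201] [-0.0046  0.0008 -0.0082]
top  [ 0.2306 -0.2838  0.3108] 
thin [225.5 108.6] [215  85  23  46 906] rect [226.1 107.6] [20.5 45.8] 3.3 [ 0.3746 -0.2916] [array([226.9,  84.8]), array([224.3, 132.2])]
thick [286.5 112.9] [275  89  22  48 835] rect [285.1 112.4] [18.8 46.4] 4.6 [ 0.3817 -0.2295] [array([288.3,  89. ]), array([284.5, 136.5])]
```

```bash
python3 -c "
from workcell import hand_in
print(hand_in())"
```

```text
the job is handed in; nothing more can be done
None
```

I handed the job in at about 97 s. All five modules sit level under the rail and closed up. The gap to the end plate is about 3.7 mm by my measurement. The thin blade is back in its slot. I lifted the thick blade about 20 mm to weigh it and set it back in its slot. The hand-in gave no verdict, so the result is unconfirmed.

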